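# Washing-up after the morning's tests

## Task

Clear up for washing: pick up the white tumbler, pour all the used tube caps out of it into the square steel basin, and stand the emptied tumbler upright on the black drying mat. Stand every spatula in the white draining pot with its handle end down in the pot and its blade up. Leave the other things on the counter where they are; if a cap is spilled, put it in the basin too.

Things in the scene. Friction and masses are not known exactly. Their poses are not given: they have to be found in the camera images.
- cup_mid (a point): White plastic tumbler holding the caps; point on its axis half-way up (52.5 mm above its underside), z = its axis towards the mouth. Round, 105 mm high, outer diameter 54 mm at the foot widening evenly to 68 mm at the rim, wall 3 mm, floor 4 mm, no handle, 90 g plus caps. Slippery inside (friction about 0.25): caps leave it when tipped 105 to 120 degrees from upright.
- basin: Square open steel basin, fixed to the counter, 160 x 160 mm outside, 60 mm high, wall and floor 5 mm; origin at the centre of its underside on the counter, x and y along its sides.
- mat: Flat square black ribbed rubber drying mat, 120 x 120 mm, 4 mm thick, fixed to the counter; origin at the centre of its underside.
- holder: White ceramic draining pot, fixed to the counter: open round upright pot, outer diameter 104 mm, inner diameter 96 mm, 110 mm high, inner floor 5 mm up; origin at the centre of its underside.
- cap0_mid (a point): Grey plastic tube cap, a ribbed cylinder 22 mm in diameter and 20 mm long, 12 g; point at its centre, z = its axis. Seven or eight caps are present, all in the tumbler at the start; absent ones give None.
- cap1_mid (a point): Grey plastic tube cap, a ribbed cylinder 22 mm in diameter and 20 mm long, 12 g; point at its centre, z = its axis. Seven or eight caps are present, all in the tumbler at the start; absent ones give None.
- cap2_mid (a point): Grey plastic tube cap, a ribbed cylinder 22 mm in diameter and 20 mm long, 12 g; point at its centre, z = its axis. Seven or eight caps are present, all in the tumbler at the start; absent ones give None.
- cap3_mid (a point): Grey plastic tube cap, a ribbed cylinder 22 mm in diameter and 20 mm long, 12 g; point at its centre, z = its axis. Seven or eight caps are present, all in the tumbler at the start; absent ones give None.
- cap4_mid (a point): Grey plastic tube cap, a ribbed cylinder 22 mm in diameter and 20 mm long, 12 g; point at its centre, z = its axis. Seven or eight caps are present, all in the tumbler at the start; absent ones give None.
- cap5_mid (a point): Grey plastic tube cap, a ribbed cylinder 22 mm in diameter and 20 mm long, 12 g; point at its centre, z = its axis. Seven or eight caps are present, all in the tumbler at the start; absent ones give None.
- cap6_mid (a point): Grey plastic tube cap, a ribbed cylinder 22 mm in diameter and 20 mm long, 12 g; point at its centre, z = its axis. Seven or eight caps are present, all in the tumbler at the start; absent ones give None.
- cap7_mid (a point): Grey plastic tube cap, a ribbed cylinder 22 mm in diameter and 20 mm long, 12 g; point at its centre, z = its axis. Seven or eight caps are present, all in the tumbler at the start; absent ones give None.
- spatula0_mid (a point): Lab spatula (3 or 4 present, absent ones None), 200 mm long, 50 g, lying flat at the start: black handle 16 wide x 18 thick, from x = -100 to +40 mm, then flat steel blade 28 wide x 5 thick, to x = +100 mm; blade and handle share the mid-plane. Point at mid-length and mid-thickness (9 mm above the counter); x = from handle to blade, z = up as it lies. Centre of mass about x = -10 mm.
- spatula0_end (a point): The rounded free end of the handle of spatula0, 100 mm from its middle; same axes.
- spatula1_mid (a point): Lab spatula (3 or 4 present, absent ones None), 200 mm long, 50 g, lying flat at the start: black handle 16 wide x 18 thick, from x = -100 to +40 mm, then flat steel blade 28 wide x 5 thick, to x = +100 mm; blade and handle share the mid-plane. Point at mid-length and mid-thickness (9 mm above the counter); x = from handle to blade, z = up as it lies. Centre of mass about x = -10 mm.
- spatula1_end (a point): The rounded free end of the handle of spatula1, 100 mm from its middle; same axes.
- spatula2_mid (a point): Lab spatula (3 or 4 present, absent ones None), 200 mm long, 50 g, lying flat at the start: black handle 16 wide x 18 thick, from x = -100 to +40 mm, then flat steel blade 28 wide x 5 thick, to x = +100 mm; blade and handle share the mid-plane. Point at mid-length and mid-thickness (9 mm above the counter); x = from handle to blade, z = up as it lies. Centre of mass about x = -10 mm.
- spatula2_end (a point): The rounded free end of the handle of spatula2, 100 mm from its middle; same axes.
- spatula3_mid (a point): Lab spatula (3 or 4 present, absent ones None), 200 mm long, 50 g, lying flat at the start: black handle 16 wide x 18 thick, from x = -100 to +40 mm, then flat steel blade 28 wide x 5 thick, to x = +100 mm; blade and handle share the mid-plane. Point at mid-length and mid-thickness (9 mm above the counter); x = from handle to blade, z = up as it lies. Centre of mass about x = -10 mm.
- spatula3_end (a point): The rounded free end of the handle of spatula3, 100 mm from its middle; same axes.
- reagent_bottle: Bystander: amber bottle, 56 mm across, 120 mm high, loose on the counter; origin at the centre of its underside. To be left alone.
- dish_stack: Bystander: stack of dishes, 60 mm across, 30 mm high, loose on the counter; origin at the centre of its underside. To be left alone.
- timer: Bystander: timer, 60 x 70 mm, 25 mm high, loose on the counter; origin at the centre of its underside. To be left alone.
- stain_jar: Bystander: small jar, 60 mm across, 75 mm high, loose on the counter; origin at the centre of its underside. To be left alone.

How it is judged (in metres and radians):
On the way, in this order (a step that is already met when the one before it is completed fails the run):
1. the tumbler is held over the basin and tipped well over (angle between cup_mid's own z axis and vertical above 1.3 rad and horizontal distance between cup_mid and basin below 0.16 m and height (world z) of cup_mid above 0.07 m and contact force between cup and the fingers above 0.5 N), for 0.2 s.
2. all caps are in the basin and the tumbler stands upright on the drying mat (x of cap0_mid in the frame of basin between -0.073 and 0.073 m and y of cap0_mid in the frame of basin between -0.073 and 0.073 m and height (world z) of each of cap0_mid, cap1_mid, cap2_mid, cap3_mid, cap4_mid, cap5_mid, cap6_mid, cap7_mid below 0.06 m and x of cap1_mid in the frame of basin between -0.073 and 0.073 m and y of cap1_mid in the frame of basin between -0.073 and 0.073 m and x of cap2_mid in the frame of basin between -0.073 and 0.073 m and y of cap2_mid in the frame of basin between -0.073 and 0.073 m and x of cap3_mid in the frame of basin between -0.073 and 0.073 m and y of cap3_mid in the frame of basin between -0.073 and 0.073 m and x of cap4_mid in the frame of basin between -0.073 and 0.073 m and y of cap4_mid in the frame of basin between -0.073 and 0.073 m and x of cap5_mid in the frame of basin between -0.073 and 0.073 m and y of cap5_mid in the frame of basin between -0.073 and 0.073 m and x of cap6_mid in the frame of basin between -0.073 and 0.073 m and y of cap6_mid in the frame of basin between -0.073 and 0.073 m and x of cap7_mid in the frame of basin between -0.073 and 0.073 m and y of cap7_mid in the frame of basin between -0.073 and 0.073 m and horizontal distance between cup_mid and mat below 0.05 m and height (world z) of cup_mid below 0.064 m and angle between cup_mid's own z axis and vertical below 0.12 rad and linear speed of cup below 0.02 m/s and contact force between cup and the fingers below 0.5 N), for 0.3 s.
At the end, for the whole second after the job is handed in: Every cap present lies inside the basin (below its rim); the tumbler stands upright and at rest on the mat, its axis within 50 mm of the mat's centre; every spatula present stands in the pot, handle end inside it within 70 mm of the counter, blade up, leaning no more than 43 degrees, at rest (x of cap0_mid in the frame of basin between -0.073 and 0.073 m and y of cap0_mid in the frame of basin between -0.073 and 0.073 m and height (world z) of each of cap0_mid, cap1_mid, cap2_mid, cap3_mid, cap4_mid, cap5_mid, cap6_mid, cap7_mid below 0.06 m and x of cap1_mid in the frame of basin between -0.073 and 0.073 m and y of cap1_mid in the frame of basin between -0.073 and 0.073 m and x of cap2_mid in the frame of basin between -0.073 and 0.073 m and y of cap2_mid in the frame of basin between -0.073 and 0.073 m and x of cap3_mid in the frame of basin between -0.073 and 0.073 m and y of cap3_mid in the frame of basin between -0.073 and 0.073 m and x of cap4_mid in the frame of basin between -0.073 and 0.073 m and y of cap4_mid in the frame of basin between -0.073 and 0.073 m and x of cap5_mid in the frame of basin between -0.073 and 0.073 m and y of cap5_mid in the frame of basin between -0.073 and 0.073 m and x of cap6_mid in the frame of basin between -0.073 and 0.073 m and y of cap6_mid in the frame of basin between -0.073 and 0.073 m and x of cap7_mid in the frame of basin between -0.073 and 0.073 m and y of cap7_mid in the frame of basin between -0.073 and 0.073 m and horizontal distance between cup_mid and mat below 0.05 m and height (world z) of cup_mid below 0.064 m and angle between cup_mid's own z axis and vertical below 0.12 rad and linear speed of cup below 0.02 m/s and horizontal distance between each of spatula0_end, spatula1_end, spatula2_end, spatula3_end and holder below 0.049 m and height (world z) of each of spatula0_end, spatula1_end, spatula2_end, spatula3_end below 0.07 m and angle between each of spatula0_mid, spatula1_mid, spatula2_mid, spatula3_mid's own x axis and vertical below 0.75 rad and z of each of spatula0_mid, spatula1_mid, spatula2_mid, spatula3_mid in the frame of holder above 0.06 m and linear speed of each of spatula0, spatula1, spatula2, spatula3 below 0.05 m/s); the robot touches nothing.
It fails at once if the amber bottle is shifted more than 40 mm (distance of reagent_bottle from where it was at the start of the episode above 0.04 m).
It fails at once if the stack of dishes is shifted more than 40 mm (distance of dish_stack from where it was at the start of the episode above 0.04 m).
It fails at once if the timer is shifted more than 40 mm (distance of timer from where it was at the start of the episode above 0.04 m).
It fails at once if the small jar is shifted more than 40 mm (distance of stain_jar from where it was at the start of the episode above 0.04 m).
Of cap6, cap7 only 1 to 2 are there at a start; the rules pass over those that are not, and their reading is None.
Of spatula0, spatula1, spatula2, spatula3 only 3 to 4 are there at a start; the rules pass over those that are not, and their reading is None.
At some moment in a run one of spatula0, spatula1, spatula2, spatula3 may be knocked a few centimetres aside while the robot is not near it.
It also fails if it takes over 208 s, if anything falls off the work surface, if the arm or the gripper's body presses on something with over 40 N, if the wrist force passes 120 N, or if a joint passes its speed limit or range.

## Robot

A 7-joint arm with a two-finger parallel gripper is mounted at the origin on the work surface. World frame = base frame: x ahead of the robot, y to its left, z up, the work surface at z = 0. Lengths are in mm, angles in rad, forces in N, time in s.
With the tool pointing down it reaches from about 400 to 875 mm from the base axis. Payload 4.4 kg.
Tool frame: the origin (TCP) lies at the very end of the fingers, on their centre line; the grasp point (between the pads) lies 19 mm behind it; z points along the fingers, x is the direction in which the jaws open and shut, and the axes are right-handed (so a half turn about z gives the same grasp; the last joint's range is limited). The gripper opens to 85 mm and grips with 20 to 120 N. Pads are 22 mm wide; open, the fingers measure 114 mm over their backs; the gripper's body (76 mm by 85 mm) begins 54 mm behind the grasp point. The pads swing forward as they close: fully open they stand 13 mm farther back than shut.
Start: joints at [1.23, 0.628, 0.038, 1.517, -0.027, 0.996, -0.02], TCP at [176.408, -625.618, 231.313] pointing down, gripper open.
Joint ranges: [-3.06, 3.06], [-0.37, 2.12], [-1.25, 1.32], [0.18, 2.47], [-1.1, 4.24], [0.23, 1.98], [-2.94, 2.94]. Speed limits (rad/s): [2.57, 2.57, 3.14, 3.14, 3.14, 3.14, 3.14].

## Interface

Orientations are given as [roll, pitch, yaw] about the fixed x, y, z axes, in that order (R = Rz(yaw) Ry(pitch) Rx(roll)).
In Python, from cell import telemetry, get_image, get_calibration, ctrl gives the robot as it stands. The module is installed in compiled form; this text tells all that it offers.
- The arm moves only by the tool arm_command, never from a script. Its arguments are lists of equal length, an entry for each row: "rot": the turn, a rotation vector about the world's x, y, z in degrees, a list of three; "slide": the shift along the world's x, y, z in mm, a list of three; "gripper": the finger opening in mm, from 0 to 85.4. A call has 1 to 5 rows; each row shifts and turns the pose as measured when the row begins; what a row does not reach is not made up. A row lasts 1/12 s, in which the tool goes at most 41.7 mm and 7.16 degrees, less where a joint would pass 70% of its speed; a pose out of reach is approached as far as the arm can. A call with a gripper value outside its range is refused whole. The fingers move at their own pace and stop on an object; the grip force is fixed at half the most. Time passes only in rows, so rows that do not move let the fingers close. It gives the time, the measured TCP pose, the force and the opening at its end, in the units of the state.
- telemetry.read_state(): the state, without advancing time (a new reading comes with each control period).
- get_image(name): name is "side" or "top"; returns (picture, depth): 384x512x3 uint8, red, green, blue; 384x512 float32, mm along the optical axis (not along the pixel's ray), 0 where there is no reading.
- get_calibration(name): a dict with "fx", "fy", "cx", "cy" (pixels), "D" ([k1, k2, p1, p2, k3] as OpenCV has them; the pictures are not rectified), "xyz" and "attitude" of the camera in the world. Camera axes: x right, y up, looking along -z (the intrinsics and any distortion apply to the point x, -y, -z); pixel columns grow to the right and rows downward; lengths in mm; the calibration is good to about 2 mm. A picture is of the moment at which its call begins. get_calibration takes no time and is no camera call.
- ctrl.finish_job(): hands the job in, once; it reports no verdict.
The state is a dict: "clock": time; "qpos": joint angles; "qd": joint speeds; "tau": joint torques, N m; "eef_pos": TCP position; "tool_rot": TCP orientation; "force": force on the tool from outside, world axes, zero at the start; "torque": the same for the moment, N m; "width": finger opening in mm.
Only numpy, scipy, OpenCV 4.12 (cv2) and the standard library are available. Lean on these libraries where they do the work, as an engineer would, in place of code of your own. Each camera call takes 0.05 s, during which the arm holds its last target.

## Working session

There is one attempt and no reset: what is moved stays moved. The work goes in short steps, Python scripts to look and compute and a tool call to move; the robot and the scene stay as the last step left them, time stands still between calls to the robot, and variables do not carry over. Pictures are saved under pics/ and viewed, and the job is handed in when it is done.

Besides the shell and the picture viewer there is one more tool, called after "Request:" by a JSON object that holds its "name" and its "arguments". arm_command: Moves the arm, as the interface text tells. Its arguments: {"type":"object","properties":{"rot":{"type":"array"},"slide":{"type":"array"},"gripper":{"type":"array"}},"required":["rot","slide","gripper"]}

```bash
ls; mkdir -p pics; python3 - <<'E'
from cell import telemetry, get_image, get_calibration, ctrl
import cv2,numpy as np
s=telemetry.read_state()
for k,v in s.items(): print(k,np.round(v,3))
for n in("top","side"):
    im,d=get_image(n); cv2.imwrite(f"pics/{n}0.png",im[:,:,::-1]); np.save(f"pics/{n}0.npy",d)
    print(n,get_calibration(n))
E
```

```text
pics
clock 0.0
qpos [ 1.23   0.629  0.038  1.518 -0.027  0.996 -0.02 ]
qd [-0.    -0.001  0.002 -0.     0.     0.002 -0.   ]
tau [-1.0000e-03 -5.6341e+01  1.2260e+00 -1.9345e+01  1.1000e-02  1.1000e-02
 -0.0000e+00]
eef_pos [ 176.23  -625.009  230.38 ]
tool_rot [ 3.142e+00  2.000e-03 -1.296e+00]
force [-0.324 -0.761 -0.432]
torque [ 0.029 -0.067 -0.018]
width 85.3
top {'fx': 485.19236607012294, 'fy': 485.19236607012294, 'cx': 256.3797332139449, 'cy': 195.58086494310538, 'D': array([-0.03750644,  0.        ,  0.        ,  0.        ,  0.        ]), 'xyz': array([3.18041006e+02, 1.06178148e+00, 1.50725988e+03]), 'attitude': array([ 0.15322   ,  0.01651934, -1.59173043])}
side {'fx': 426.2024043808043, 'fy': 426.2024043808043, 'cx': 255.02550606674518, 'cy': 188.13015579629098, 'D': array([-0.02749419,  0.        ,  0.        ,  0.        ,  0.        ]), 'xyz': array([ 534.97958409,  952.63578682, 1165.13938505]), 'attitude': array([ 0.70342701, -0.01227987, -3.12203887])}
```

View pics/top0.png

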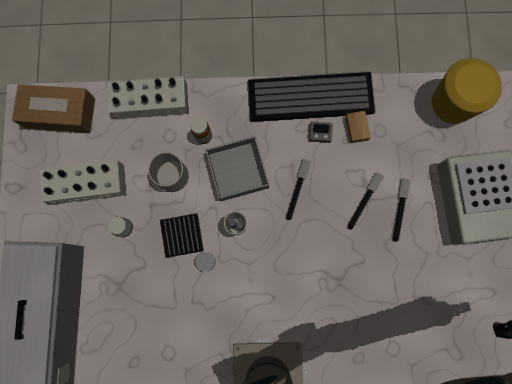

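View pics/side0.png

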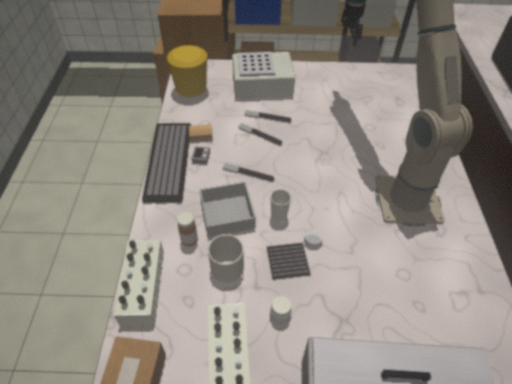

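The top view shows the tumbler at about (235,224), basin (237,169), pot (168,172) and mat (182,235). Three spatulas lie at (299,190), (366,201) and (401,209), all with their blades toward the top of the picture. The bystanders are the bottle (200,131), dishes (205,261), jar (120,226) and timer (320,131).

```bash
cat > h.py <<'E'
import numpy as np,cv2
from scipy.spatial.transform import Rotation as Ro
from cell import telemetry, get_image, get_calibration, ctrl
C={n:get_calibration(n) for n in("top","side")}
def rays(n,uv):
    c=C[n];K=np.array([[c['fx'],0,c['cx']],[0,c['fy'],c['cy']],[0,0,1]])
    p=cv2.undistortPoints(np.array(uv,float).reshape(-1,1,2),K,c['D']).reshape(-1,2)
    d=np.c_[p[:,0],-p[:,1],-np.ones(len(p))]
    return d@Ro.from_euler('xyz',c['attitude']).as_matrix().T
def onz(n,uv,z):
    r=rays(n,uv);o=C[n]['xyz'];return o+r*((z-o[2])/r[:,2])[:,None]
def cloud(n,d):
    v,u=np.mgrid[:384,:512];uv=np.c_[u.ravel(),v.ravel()]
    P=C[n]['xyz']+rays(n,uv)*d.ravel()[:,None];P[d.ravel()==0]=np.nan
    return P.reshape(384,512,3)
def proj(n,P):
    c=C[n];R=Ro.from_euler('xyz',c['attitude']).as_matrix();q=(np.array(P,float).reshape(-1,3)-c['xyz'])@R
    K=np.array([[c['fx'],0,c['cx']],[0,c['fy'],c['cy']],[0,0,1]])
    return cv2.projectPoints(q*[1,-1,-1],np.zeros(3),np.zeros(3),K,c['D'])[0].reshape(-1,2)
def st():
    s=telemetry.read_state();print('t',s['clock'],'pos',np.round(s['eef_pos'],1),'rpy',np.round(s['tool_rot'],3),'w',s['width'],'F',np.round(s['force'],1),'q',np.round(s['qpos'],2))
    print(np.round(Ro.from_euler('xyz',s['tool_rot']).as_matrix(),3).tolist())
    return s
E
python3 - <<'E'
from h import *
im=cv2.imread('pics/top0.png');d=np.load('pics/top0.npy');P=cloud('top',d)
big=cv2.resize(im[110:280,100:420],None,fx=2.5,fy=2.5,interpolation=cv2.INTER_CUBIC)
cv2.imwrite('pics/z0.png',np.clip(big*1.6,0,255).astype(np.uint8))
print('floor z',np.nanmedian(P[270:330,120:220,2]))
H=P[:,:,2]
for n,(x0,y0,x1,y1),zlo in [('cup',(215,205,255,245),80),('basin',(198,130,275,205),45),('pot',(140,145,195,200),95),('dish',(190,248,220,275),20),('jar',(105,210,135,240),60),('bottle',(185,110,215,150),100),('timer',(305,118,335,145),15)]:
    m=np.zeros(H.shape,bool);m[y0:y1,x0:x1]=1;m&=(H>zlo)
    if m.sum()<5: print(n,'none',np.nanmax(H[y0:y1,x0:x1]));continue
    q=P[m][:,:2].astype(np.float32);print(n,'n',m.sum(),'z',np.round(np.percentile(P[m][:,2],[5,50,95])),'circ',cv2.minEnclosingCircle(q),'rect',cv2.minAreaRect(q))
hsv=im.max(2)
for x0,y0,x1,y1 in [(283,155,315,222),(343,168,388,232),(388,175,415,245)]:
    m=np.zeros(H.shape,bool);m[y0:y1,x0:x1]=1;
    dk=m&(im.max(2)<50)
    uv=np.argwhere(dk)[:,::-1];w=onz('top',uv,12)
    r=cv2.minAreaRect(w[:,:2].astype(np.float32));print('handle',len(uv),r,np.round(cv2.boxPoints(r)).tolist(),'z',np.nanmedian(H[dk]))
E
```

```text
floor z -1.8128484464814392
cup n 153 z [ 81.  98. 107.] circ ((458.5072937011719, 83.8534927368164), 33.64631652832031) rect ((459.1493225097656, 83.59285736083984), (64.49128723144531, 64.92182922363281), 89.08848571777344)
basin n 551 z [ 48.  58. 102.] circ ((650.8670043945312, 89.04777526855469), 129.30126953125) rect ((657.531982421875, 91.0233154296875), (214.30345153808594, 172.1983184814453), 14.346364974975586)
pot n 218 z [ 97. 107. 113.] circ ((621.85986328125, 287.5184020996094), 52.634708404541016) rect ((621.762451171875, 287.1871032714844), (103.81304168701172, 101.92529296875), 15.73435115814209)
dish n 308 z [23. 28. 33.] circ ((349.54168701171875, 181.94398498535156), 29.89453887939453) rect ((348.7081298828125, 182.2397003173828), (58.4276237487793, 57.326393127441406), 88.57299041748047)
jar n 259 z [67. 73. 78.] circ ((461.1952819824219, 439.57989501953125), 27.029897689819336) rect ((459.8189697265625, 439.3228759765625), (52.544830322265625, 51.32347106933594), 87.09074401855469)
bottle n 233 z [110. 118. 123.] circ ((750.6163330078125, 188.09693908691406), 25
[... 225 characters left out ...]
.9990234375, -187.05010986328125), (70.603759765625, 61.36149215698242), 84.47335815429688)
handle 232 ((539.1893920898438, -97.11565399169922), (16.713008880615234, 139.55648803710938), 71.20550537109375) [[470.0, -83.0], [603.0, -128.0], [608.0, -112.0], [476.0, -67.0]] z 15.320390918494923
handle 233 ((500.8367004394531, -298.5251159667969), (16.570459365844727, 138.67471313476562), 58.239933013916016) [[438.0, -269.0], [555.0, -342.0], [564.0, -328.0], [446.0, -255.0]] z 15.393746470285578
handle 277 ((466.8947448730469, -416.11676025390625), (19.68962287902832, 139.968017578125), 76.37370300292969) [[397.0, -409.0], [533.0, -442.0], [537.0, -423.0], [401.0, -390.0]] z 15.572972074625795
```

View pics/z0.png

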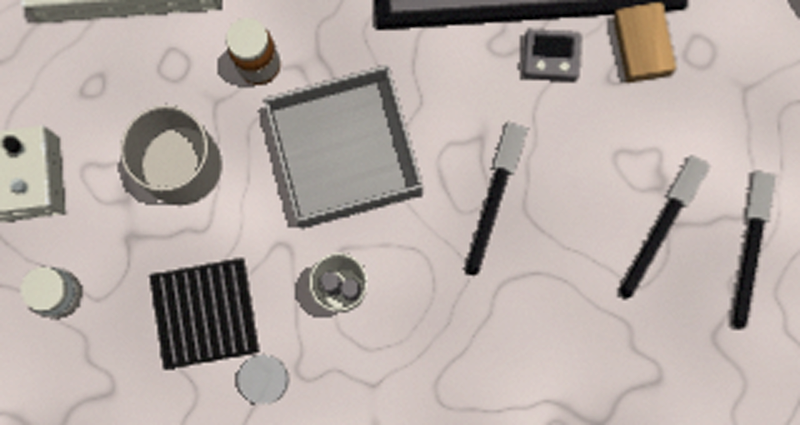

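Request:
{"name": "arm_command", "arguments": {"rot": [[0,0,0],[0,0,0],[0,0,0],[0,0,0],[0,0,0]], "slide": [[15,30,20],[15,30,20],[15,30,20],[15,30,20],[20,30,20]], "gripper": [85,85,85,85,85]}}

```text
clock: 0.52
eef_pos: [247.8, -472.3, 323.3]
tool_rot: [3.133, 0.016, -1.311]
force: [1.3, -0.8, 0.6]
width: 84.9
```

```bash
python3 - <<'E'
from h import *
s=st()
import json
z=lambda L:[(a/2.5+100-0.3,b/2.5+110-0.3) for a,b in L]
b=onz('top',z([(262,108),(386,68),(421,190),(298,225)]),60);print('basin',b.round(),b.mean(0))
m=onz('top',z([(150,274),(242,259),(258,350),(165,368)]),4);print('mat',m.round(),m.mean(0))
E
```

```text
t 0.5167 pos [ 247.8 -472.3  323.3] rpy [ 3.133  0.016 -1.311] w 84.94346987530928 F [ 1.3 -0.8  0.6] q [ 1.01  0.37  0.04  1.7  -0.01  1.09 -0.26]
[[0.257, -0.966, -0.013], [-0.966, -0.257, 0.013], [-0.016, 0.009, -1.0]]
basin [[678. 177.  60.]
 [725.  23.  60.]
 [571. -16.  60.]
 [532. 134.  60.]] [626.67288948  79.50360137  60.        ]
mat [[483. 325.   4.]
 [499. 209.   4.]
 [385. 190.   4.]
 [366. 305.   4.]] [433.17810232 257.34653078   4.        ]
```

Request:
{"name": "arm_command", "arguments": {"rot": [[0,0,0],[0,0,0],[0,0,0],[0,0,0],[0,0,0]], "slide": [[25,30,5],[25,30,5],[25,30,5],[25,30,5],[25,30,5]], "gripper": [85,85,85,85,85]}}

```text
clock: 0.93
eef_pos: [374.9, -315.8, 352.8]
tool_rot: [3.134, 0.011, -1.317]
force: [-0.1, -1.1, 0.5]
width: 84.8
```

Request:
{"name": "arm_command", "arguments": {"rot": [[0,0,0],[0,0,0],[0,0,0],[0,0,0],[0,0,0]], "slide": [[15,35,5],[15,35,5],[15,35,5],[15,35,5],[0,0,0]], "gripper": [85,85,85,85,85]}}

```text
clock: 1.35
eef_pos: [441.7, -159.8, 373.9]
tool_rot: [3.138, 0.014, -1.303]
force: [0.4, 0.9, -0.5]
width: 85.2
```

```bash
python3 - <<'E'
from h import *
s=st()
E
```

```text
t 1.35 pos [ 441.7 -159.8  373.9] rpy [ 3.138  0.014 -1.303] w 85.21584153528924 F [ 0.4  0.9 -0.5] q [ 0.4   0.23 -0.14  1.77  0.02  1.16 -1.04]
[[0.264, -0.964, -0.007], [-0.964, -0.264, 0.013], [-0.014, 0.003, -1.0]]
```

Request:
{"name": "arm_command", "arguments": {"rot": [[7,0,0],[7,0,0],[7,0,0],[7,0,0],[7,0,0]], "slide": [[0,0,0],[0,0,0],[0,0,0],[0,0,0],[0,0,0]], "gripper": [85,85,85,85,85]}}

```text
clock: 1.77
eef_pos: [446.3, -146.6, 379.4]
tool_rot: [-2.924, 0.602, -1.201]
force: [0.9, 1.1, -1.2]
width: 84.9
```

```bash
python3 - <<'E'
from h import *
s=st()
E
```

```text
t 1.7667 pos [ 446.3 -146.6  379.4] rpy [-2.924  0.602 -1.201] w 84.90088282215274 F [ 0.9  1.1 -1.2] q [ 0.74  0.44 -0.17  1.64 -0.46  1.46 -0.56]
[[0.298, -0.955, 0.001], [-0.768, -0.24, 0.594], [-0.567, -0.177, -0.805]]
```

Request:
{"name": "arm_command", "arguments": {"rot": [[7,0,0],[7,0,0],[7,0,0],[7,0,0],[7,0,0]], "slide": [[0,0,0],[0,0,0],[0,0,0],[0,0,0],[0,0,0]], "gripper": [85,85,85,85,85]}}

```text
clock: 2.18
eef_pos: [447.0, -153.2, 380.3]
tool_rot: [-2.381, 1.136, -0.777]
force: [0.1, 0.7, -0.2]
width: 84.9
```

```bash
python3 - <<'E'
from h import *
s=st()
E
```

```text
t 2.1833 pos [ 447.  -153.2  380.3] rpy [-2.381  1.136 -0.777] w 84.91078722786156 F [ 0.1  0.7 -0.2] q [ 0.94  0.75 -0.25  1.58 -0.71  1.76 -0.38]
[[0.3, -0.954, 0.014], [-0.295, -0.079, 0.952], [-0.907, -0.29, -0.305]]
```

```bash
cat > kin.py <<'E'
import numpy as np
from scipy.spatial.transform import Rotation as Ro
from scipy.optimize import least_squares
import itertools
D=[([1.23,.629,.038,1.518,-.027,.996,-.02],[176.23,-625.0,230.4],[3.142,.002,-1.296]),
([1.01,.37,.04,1.70,-.01,1.09,-.26],[247.8,-472.3,323.3],[3.133,.016,-1.311]),
([.40,.23,-.14,1.77,.02,1.16,-1.04],[441.7,-159.8,373.9],[3.138,.014,-1.303]),
([.74,.44,-.17,1.64,-.46,1.46,-.56],[446.3,-146.6,379.4],[-2.924,.602,-1.201]),
([.94,.75,-.25,1.58,-.71,1.76,-.38],[447.0,-153.2,380.3],[-2.381,1.136,-.777])]
def fk(p,q,s):
    # p: L0,L1,L2,L3,ex,ez offsets, base yaw, tool yaw
    R=Ro.from_euler('z',p[4]+s[0]*q[0]);x=np.array([0,0,p[0]])
    for a,si,k,off in [('y',1,1,(0,p[6],p[1])),('z',s[1],2,(0,0,0)),('y',1,3,(0,p[7],p[2])),('z',s[2],4,(0,0,0)),('y',1,5,(0,p[8],p[3])),('z',s[3],6,(0,0,0))]:
        R=R*Ro.from_euler(a,si*q[k]); x=x+R.apply(off)
    return x,R*Ro.from_euler('z',p[5])
def res(p,s,D=D):
    o=[]
    for q,x,r in D:
        X,R=fk(p,q,s);o+=list((X-x)/10);o+=list((R*Ro.from_euler('xyz',r).inv()).as_rotvec()*20)
    return np.array(o)
def fit(D=D):
    best=None
    for s in itertools.product([1,-1],repeat=4):
        for by in(0,np.pi/2,np.pi,-np.pi/2):
            for ty in (0,np.pi/2,np.pi,-np.pi/2):
                f=least_squares(res,[300,420,350,300,by,ty,0,0,0],args=(s,D),max_nfev=60)
                if best is None or f.cost<best[0]: best=(f.cost,s,f.x)
    return best
if __name__=='__main__':
    b=fit();print(b[0],b[1],b[2].round(3));print(res(b[2],b[1]).reshape(-1,6).round(2))
E
python3 kin.py
```

```text
0.2684738053547099 (-1, -1, -1, -1) [ 3.38071e+02  5.60264e+02  3.82601e+02  3.52400e+02 -3.00000e-03
  3.13700e+00 -5.97200e+00 -2.03770e+01  9.80000e-02]
[[ 0.05 -0.11  0.05 -0.02 -0.    0.03]
 [-0.34 -0.11  0.2  -0.01  0.03 -0.  ]
 [ 0.11  0.38 -0.17  0.1   0.09  0.17]
 [ 0.05  0.05 -0.17  0.18  0.09 -0.11]
 [-0.11 -0.07  0.09 -0.04  0.05 -0.05]]
```

```bash
cat > ik.py <<'E'
from kin import *
s=(-1,-1,-1,-1);p=np.array([338.071,560.264,382.601,352.4,-.003,3.137,-5.972,-20.377,.098])
lo=np.array([-3.06,-.37,-1.25,.18,-1.1,.23,-2.94])+.03;hi=np.array([3.06,2.12,1.32,2.47,4.24,1.98,2.94])-.03
def ik(x,R,q0,reg=.02):
    q0=np.clip(q0,lo+.01,hi-.01)
    def f(q):
        X,Q=fk(p,q,s);return np.r_[(X-x)/10,(Q*R.inv()).as_rotvec()*20,(q-q0)*reg]
    r=least_squares(f,q0,bounds=(lo,hi));X,Q=fk(p,r.x,s)
    return r.x,np.linalg.norm(X-x),np.degrees((Q*R.inv()).magnitude())
def frame(z,x):
    z=np.array(z,float);z/=np.linalg.norm(z);x=np.array(x,float);x-=z*(x@z);x/=np.linalg.norm(x)
    return Ro.from_matrix(np.c_[x,np.cross(z,x),z])
E
python3 - <<'E'
from ik import *
q0=np.array([.94,.75,-.25,1.58,-.71,1.76,-.38])
for tilt in (0,10,20,30):
  c,sn=np.cos(np.radians(tilt)),np.sin(np.radians(tilt))
  for jx in (1,-1):
    R=frame([0,c,-sn],[jx,0,0]);z=R.apply([0,0,1])
    q,e,a=ik(np.array([458.5,84,65])+19*z,R,q0);print(tilt,jx,'grasp',q.round(2),round(e,1),round(a,1))
    q,e,a=ik(np.array([458.5,84,220])+19*z,R,q);print('   lift',q.round(2),round(e,1),round(a,1))
    for th in (30,60,90,115):
        R2=Ro.from_euler('y',th,degrees=True)*R
        q,e,a=ik(np.array([590,79,140+(th<90)*40])+19*R2.apply([0,0,1]),R2,q);print('   pour',th,q.round(2),round(e,1),round(a,1))
    qm,e,a=ik(np.array([447,260,70])+19*z,R,q0);print('   mat',qm.round(2),round(e,1),round(a,1))
E
```

```text
0 1 grasp [ 1.    1.59 -0.83  1.83 -0.46  0.91  0.95] 0.0 0.0
   lift [ 1.04  1.35 -0.97  1.98 -0.6   0.91  0.85] 0.0 0.0
   pour 30 [ 0.82  1.37 -0.82  1.62 -0.68  1.13  0.31] 0.0 0.0
   pour 60 [ 0.76  1.32 -0.7   1.62 -0.79  1.2  -0.12] 0.0 0.0
   pour 90 [ 0.69  1.34 -0.57  1.59 -0.86  1.27 -0.53] 0.0 0.0
   pour 115 [ 0.64  1.32 -0.48  1.59 -0.93  1.33 -0.91] 0.0 0.0
   mat [ 0.88  1.83 -1.12  2.   -0.24  0.42  0.72] 0.0 0.0
0 -1 grasp [ 0.52  1.38 -0.11  1.84 -1.07  1.44 -1.57] 0.0 0.0
   lift [ 0.57  1.09 -0.19  1.99 -1.07  1.46 -1.72] 0.0 0.0
   pour 30 [ 0.54  1.21 -0.3   1.62 -1.07  1.47 -2.51] 0.0 0.0
   pour 60 [ 0.56  1.22 -0.31  1.65 -1.07  1.45 -2.91] 9.4 5.5
   pour 90 [ 0.65  1.35 -0.37  1.74 -1.07  1.35 -2.91] 45.2 27.6
   pour 115 [ 0.83  1.48 -0.56  1.87 -1.07  1.14 -2.91] 72.8 48.1
   mat [ 0.65  1.57 -0.74  2.01 -1.07  0.74 -1.63] 0.0 0.0
10 1 grasp [ 1.    1.49 -0.86  1.91 -0.4   0.76  0.86] 0.0 0.0
   lift [ 1.04  1.23 -1.01  2.01 -0.52  0.81  0.73] 0.0 0.0
   pour 30 [ 0.78  1.29 -0.82  1.57 -0.56  1.14  0.19] 0.0 0.0
   pour 60 [ 0.7   1.29 -0.7   1.5  -0.65
[... 1702 characters left out ...]
3] 0.0 0.0
   pour 60 [ 0.55  1.26 -0.68  1.26 -0.42  1.54 -0.44] 0.0 0.0
   pour 90 [ 0.48  1.44 -0.59  1.09 -0.54  1.77 -0.82] 0.0 0.0
   pour 115 [ 0.47  1.53 -0.55  1.07 -0.69  1.88 -1.16] 0.0 0.0
   mat [ 0.57  1.25 -0.86  2.15 -1.07  0.26  1.22] 2.4 2.0
30 -1 grasp [ 0.52  1.06 -0.23  2.05 -1.07  0.89 -1.73] 0.0 0.0
   lift [ 0.51  0.75 -0.21  2.07 -0.99  1.07 -1.99] 0.0 0.0
   pour 30 [ 0.3   1.02 -0.07  1.48 -0.84  1.47 -2.73] 0.0 0.0
   pour 60 [ 0.05  1.19  0.42  1.35 -1.07  1.95 -2.91] 11.3 5.4
   pour 90 [ 0.08  1.28  0.39  1.45 -1.07  1.95 -2.91] 53.8 25.7
   pour 115 [ 0.14  1.31  0.34  1.58 -1.07  1.95 -2.91] 94.5 43.1
   mat [ 0.57  1.25 -0.86  2.15 -1.07  0.26 -1.92] 2.4 2.0
```

```bash
cat > go.py <<'E'
from h import *
from ik import ik,frame,fk
def go(g,R,back=19):
    s=telemetry.read_state();Rc=Ro.from_euler('xyz',s['tool_rot'])
    t=np.array(g,float)+back*R.apply([0,0,1])
    d=t-s['eef_pos'];r=np.degrees((R*Rc.inv()).as_rotvec())
    n=max(np.linalg.norm(d)/40,np.linalg.norm(r)/7)
    q,e,a=ik(t,R,s['qpos'])
    print('t',round(s['clock'],2),'slide',d.round(1),'rot',r.round(1),'rows',round(n,1),'w',round(s['width'],1),'F',np.round(s['force'],1))
    print(' cur grasp',(s['eef_pos']-19*Rc.apply([0,0,1])).round(1),'q',np.round(s['qpos'],2),'ikq',q.round(2),round(e,1),round(a,1))
    N=int(np.ceil(n)) or 1
    print(' per row',N,'slide',(d/N).round(1),'rot',(r/N).round(1))
c,sn=np.cos(np.radians(12)),np.sin(np.radians(12))
RC=frame([0,c,-sn],[1,0,0])
E
python3 - <<'E'
from go import *
go([458.5,-60,150],RC)
E
```

```text
t 2.18 slide [  11.5  111.7 -234.2] rot [  4.5 -69.9  19.3] rows 10.4 w 84.9 F [ 0.1  0.7 -0.2]
 cur grasp [ 446.8 -171.3  386.1] q [ 0.94  0.75 -0.25  1.58 -0.71  1.76 -0.38] ikq [ 1.08  1.23 -0.71  1.77 -0.46  1.16  0.86] 0.0 0.0
 per row 11 slide [  1.   10.2 -21.3] rot [ 0.4 -6.4  1.8]
```

Request:
{"name": "arm_command", "arguments": {"rot": [[0.4,-6.6,1.8],[0.4,-6.6,1.8],[0.4,-6.6,1.8],[0.4,-6.6,1.8],[0.4,-6.6,1.8]], "slide": [[1,10,-21],[1,10,-21],[1,10,-21],[1,10,-21],[1,10,-21]], "gripper": [85,85,85,85,85]}}

```text
clock: 2.6
eef_pos: [451.4, -109.2, 264.8]
tool_rot: [-1.882, 0.621, -0.223]
force: [-0.0, -0.7, 0.2]
width: 85.0
```

Request:
{"name": "arm_command", "arguments": {"rot": [[0.4,-6.6,1.8],[0.4,-6.6,1.8],[0.4,-6.6,1.8],[0.4,-6.6,1.8],[0.4,-6.6,1.8]], "slide": [[1,10,-21],[1,10,-21],[1,10,-21],[1,10,-21],[1,10,-21]], "gripper": [85,85,85,85,85]}}

```text
clock: 3.02
eef_pos: [455.6, -59.0, 151.6]
tool_rot: [-1.772, 0.025, -0.022]
force: [0.2, -0.1, 0.1]
width: 85.1
```

```bash
python3 - <<'E'
from go import *
go([458.5,-60,110],RC)
E
```

```text
t 3.02 slide [  2.9  17.6 -45.6] rot [-0.5 -1.4  1.3] rows 1.2 w 85.1 F [ 0.2 -0.1  0.1]
 cur grasp [455.3 -77.6 155.4] q [ 1.04  1.19 -0.59  1.75 -0.55  1.24  0.94] ikq [ 1.01  1.26 -0.58  1.74 -0.53  1.18  0.99] 0.0 0.0
 per row 2 slide [  1.5   8.8 -22.8] rot [-0.3 -0.7  0.6]
```

Request:
{"name": "arm_command", "arguments": {"rot": [[-0.2,-0.5,0.4],[-0.2,-0.5,0.4],[0,-0.5,0.4],[0,0,0]], "slide": [[1,12,-30],[1,12,-30],[1,12,-28],[0,0,0]], "gripper": [85,85,85,85]}}

```text
clock: 3.35
eef_pos: [457.0, -21.6, 53.6]
tool_rot: [-1.778, -0.005, -0.003]
force: [-0.1, -0.8, -0.3]
width: 84.7
```

```bash
python3 - <<'E'
from go import *
go([459,84,66],RC)
for n in("top","side"):
    im,d=get_image(n); cv2.imwrite(f"pics/{n}1.png",im[:,:,::-1])
im=cv2.imread('pics/side1.png')[80:300,180:470];cv2.imwrite('pics/s1.png',cv2.resize(im,None,fx=2.5,fy=2.5))
E
```

```text
t 3.35 slide [  2.  124.2   8.5] rot [-0.1  0.3  0.2] rows 3.1 w 84.7 F [-0.1 -0.8 -0.3]
 cur grasp [456.9 -40.2  57.5] q [ 0.99  1.35 -0.57  1.73 -0.52  1.11  1.04] ikq [ 0.89  1.37 -0.68  1.92 -0.65  0.83  1.09] 0.0 0.0
 per row 4 slide [ 0.5 31.   2.1] rot [-0.   0.1  0. ]
```

View pics/s1.png

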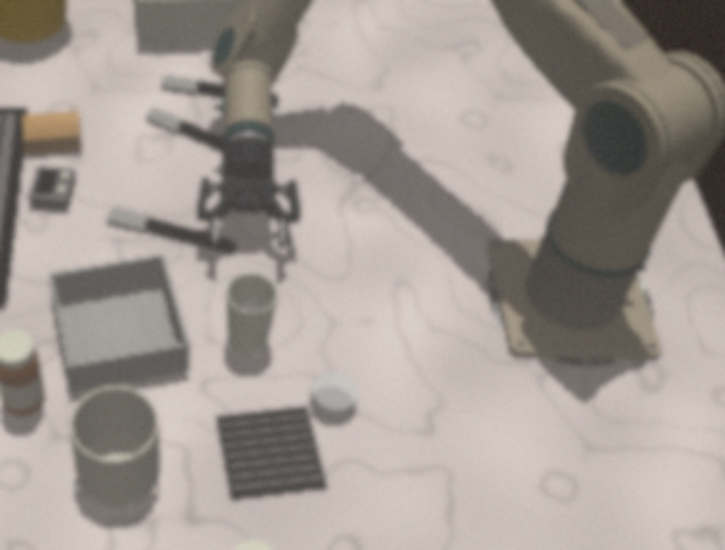

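View pics/top1.png

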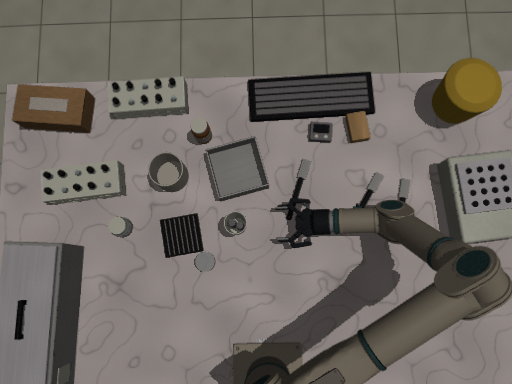

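Request:
{"name": "arm_command", "arguments": {"rot": [[0,0,0],[0,0,0],[0,0,0],[0,0,0],[0,0,0]], "slide": [[1,10,10],[0.5,30,0],[0.5,30,0],[0,30,0],[0,24,0]], "gripper": [85,85,85,85,85]}}

```text
clock: 3.87
eef_pos: [467.1, 94.5, 76.3]
tool_rot: [-1.793, -0.019, -0.02]
force: [0.4, 0.7, -0.3]
width: 84.9
```

```bash
python3 - <<'E'
from go import *
go([459,84,66],RC)
E
```

```text
t 3.87 slide [ -8.1   8.1 -14.2] rot [0.8 1.1 1.2] rows 0.5 w 84.9 F [ 0.4  0.7 -0.3]
 cur grasp [466.7  76.   80.5] q [ 0.9   1.34 -0.69  1.93 -0.66  0.82  1.1 ] ikq [ 0.88  1.37 -0.68  1.92 -0.65  0.83  1.1 ] 0.0 0.0
 per row 1 slide [ -8.1   8.1 -14.2] rot [0.8 1.1 1.2]
```

Request:
{"name": "arm_command", "arguments": {"rot": [[0.4,0.5,0.6],[0.4,0.5,0.6],[0,0,0],[0,0,0]], "slide": [[-5,4,-8],[-3,4,-6],[0,0,0],[0,0,0]], "gripper": [85,85,85,85]}}

```text
clock: 4.2
eef_pos: [459.1, 105.7, 71.2]
tool_rot: [-1.778, -0.009, 0.008]
force: [-0.3, 0.5, -1.1]
width: 85.1
```

```bash
python3 - <<'E'
from go import *
go([459,84,66],RC)
im,d=get_image('top'); cv2.imwrite(f"pics/t2.png",cv2.resize(im[160:290,160:330,::-1],None,fx=4.5,fy=4.5))
P=cloud('top',d);m=np.zeros((384,512),bool);m[205:245,215:252]=1;m&=(P[:,:,2]>97)&(im.min(2)>90)
q=P[m][:,:2].astype(np.float32);print(cv2.minEnclosingCircle(q),len(q))
E
```

```text
t 4.2 slide [-0.1 -3.1 -9.2] rot [-0.1  0.5 -0.5] rows 0.2 w 85.1 F [-0.3  0.5 -1.1]
 cur grasp [459.2  87.1  75.1] q [ 0.88  1.36 -0.69  1.92 -0.65  0.83  1.1 ] ikq [ 0.88  1.37 -0.68  1.92 -0.65  0.83  1.1 ] 0.0 0.0
 per row 1 slide [-0.1 -3.1 -9.2] rot [-0.1  0.5 -0.5]
((466.793701171875, 80.50322723388672), 42.186649322509766) 66
```

View pics/t2.png

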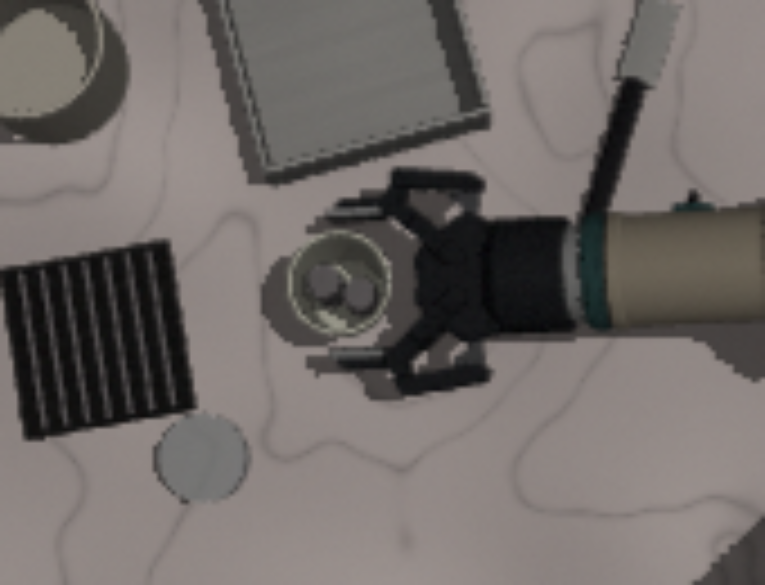

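The tumbler at zoom (339,284) stands centred between the jaws. I'll lower slightly and close.

Request:
{"name": "arm_command", "arguments": {"rot": [[0,0,0],[0,0,0],[0,0,0],[0,0,0],[0,0,0]], "slide": [[0,-2,-7],[0,0,0],[0,0,0],[0,0,0],[0,0,0]], "gripper": [85,70,50,40,40]}}

```text
clock: 4.67
eef_pos: [461.0, 99.6, 63.3]
tool_rot: [-1.781, -0.01, 0.002]
force: [0.1, 1.0, -0.3]
width: 61.1
```

Request:
{"name": "arm_command", "arguments": {"rot": [[0,0,0],[0,0,0],[0,0,0],[0,0,0]], "slide": [[0,0,0],[0,0,0],[0,0,0],[0,0,0]], "gripper": [40,40,40,40]}}

```text
clock: 5.0
eef_pos: [461.0, 99.6, 63.3]
tool_rot: [-1.781, -0.01, 0.002]
force: [-0.0, 0.9, 0.5]
width: 61.3
```

Request:
{"name": "arm_command", "arguments": {"rot": [[0,0,0],[0,0,0],[0,0,0],[0,0,0],[0,0,0]], "slide": [[0,0,10],[0,0,20],[0,0,20],[0,0,30],[0,0,30]], "gripper": [40,40,40,40,40]}}

```text
clock: 5.42
eef_pos: [460.5, 98.3, 170.1]
tool_rot: [-1.786, -0.001, -0.003]
force: [0.7, -0.6, -0.9]
width: 61.1
```

```bash
python3 - <<'E'
from go import *
go([588,70,185],RC)
for n in("top","side"):
    im,d=get_image(n); cv2.imwrite(f"pics/{n}3.png",im[:,:,::-1])
im=cv2.imread('pics/side3.png')[80:300,180:470];cv2.imwrite('pics/s3.png',cv2.resize(im,None,fx=2.5,fy=2.5))
E
```

```text
t 5.42 slide [127.5  -9.8  10.9] rot [0.4 0.  0.2] rows 3.2 w 61.1 F [ 0.7 -0.6 -0.9]
 cur grasp [460.5  79.8 174.2] q [ 0.91  1.18 -0.75  1.99 -0.71  0.89  1.  ] ikq [ 0.78  1.19 -0.73  1.66 -0.69  1.07  0.81] 0.0 0.0
 per row 4 slide [31.9 -2.4  2.7] rot [0.1 0.  0. ]
```

View pics/s3.png

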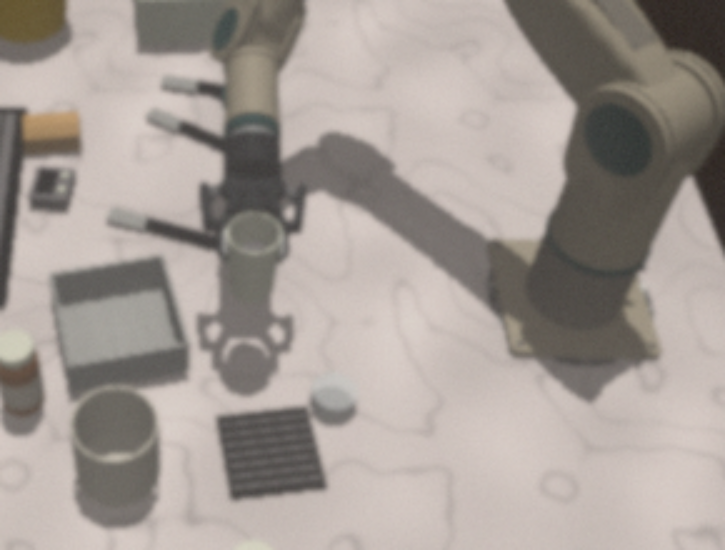

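Request:
{"name": "arm_command", "arguments": {"rot": [[0,0,0],[0,0,0],[0,0,0],[0,0,0],[0,0,0]], "slide": [[20,0,5],[25,0,5],[25,0,5],[25,0,5],[15,0,0]], "gripper": [40,40,40,40,40]}}

```text
clock: 5.93
eef_pos: [570.2, 96.9, 193.9]
tool_rot: [-1.794, -0.002, -0.001]
force: [1.8, 1.3, -1.9]
width: 61.0
```

Request:
{"name": "arm_command", "arguments": {"rot": [[0,5,0],[0,7,0],[0,7,0],[0,7,0],[0,7,0]], "slide": [[0,0,0],[0,0,0],[0,0,0],[0,0,0],[0,0,0]], "gripper": [40,40,40,40,40]}}

```text
clock: 6.35
eef_pos: [572.8, 96.2, 192.4]
tool_rot: [-1.803, 0.587, -0.006]
force: [-0.3, 0.5, -1.5]
width: 60.8
```

```bash
python3 - <<'E'
from go import *
go([572,78,165],Ro.from_euler('y',80,degrees=True)*RC)
E
```

```text
t 6.35 slide [ -4.6   0.4 -28.1] rot [ 0.9 46.4 -0.8] rows 6.6 w 60.8 F [-0.3  0.5 -1.5]
 cur grasp [575.1  77.7 196. ] q [ 0.65  1.15 -0.57  1.59 -0.75  1.26  0.28] ikq [ 0.55  1.26 -0.4   1.48 -0.83  1.51 -0.4 ] 0.0 0.0
 per row 7 slide [-0.7  0.1 -4. ] rot [ 0.1  6.6 -0.1]
```

Request:
{"name": "arm_command", "arguments": {"rot": [[0,7,0],[0,7,0],[0,7,0],[0,7,0],[0,7,0]], "slide": [[-1,0,-5],[-1,0,-5],[-1,0,-5],[-1,0,-6],[-1,0,-6]], "gripper": [40,40,40,40,40]}}

```text
clock: 6.77
eef_pos: [567.5, 96.5, 164.0]
tool_rot: [-1.833, 1.211, -0.03]
force: [0.4, 0.4, -0.7]
width: 60.9
```

Request:
{"name": "arm_command", "arguments": {"rot": [[0,7,0],[0,7,0],[0,7,0],[0,6,0],[0,0,0]], "slide": [[-1,0,-7],[-1,0,-6],[-1,0,-6],[0,0,-5],[0,0,0]], "gripper": [40,40,40,40,40]}}

```text
clock: 7.18
eef_pos: [562.4, 97.5, 133.4]
tool_rot: [1.459, 1.435, -3.015]
force: [-0.3, -0.7, -1.9]
width: 60.7
```

```bash
python3 - <<'E'
from go import *
go([572,78,140],Ro.from_euler('y',115,degrees=True)*RC)
for n in("top","side"):
    im,d=get_image(n); cv2.imwrite(f"pics/{n}4.png",im[:,:,::-1])
im=cv2.imread('pics/side4.png')[80:300,180:470];cv2.imwrite('pics/s4.png',cv2.resize(im,None,fx=2.5,fy=2.5))
E
```

```text
t 7.18 slide [ 6.  -0.9  8.3] rot [ 0.5 17.3 -1.8] rows 2.5 w 60.7 F [-0.3 -0.7 -1.9]
 cur grasp [566.9  79.  133.1] q [ 0.49  1.33 -0.32  1.43 -0.86  1.59 -0.63] ikq [ 0.49  1.35 -0.28  1.44 -0.94  1.65 -0.88] 0.0 0.0
 per row 3 slide [ 2.  -0.3  2.8] rot [ 0.2  5.8 -0.6]
```

View pics/s4.png

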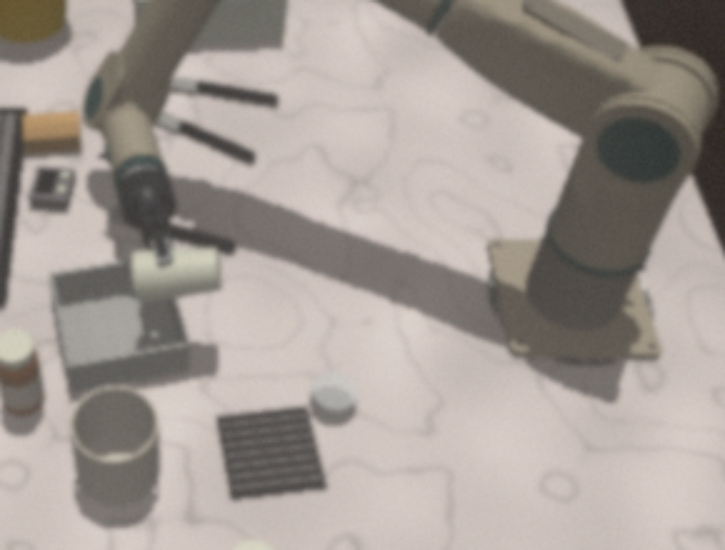

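View pics/top4.png

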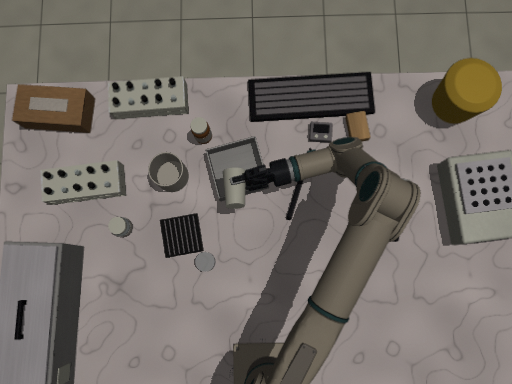

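Request:
{"name": "arm_command", "arguments": {"rot": [[0,6,0],[0,6,0],[0,6,0],[0,6,0],[0,0,0]], "slide": [[3,0,5],[3,0,5],[2,0,3],[0,0,0],[0,0,0]], "gripper": [40,40,40,40,40]}}

```text
clock: 7.7
eef_pos: [572.8, 96.7, 154.1]
tool_rot: [1.357, 1.028, -3.116]
force: [-0.6, -0.2, -1.4]
width: 61.2
```

Request:
{"name": "arm_command", "arguments": {"rot": [[0,0,0],[0,0,0],[0,0,0],[0,0,0],[0,0,0]], "slide": [[0,0,0],[0,0,0],[0,0,0],[0,0,0],[0,0,0]], "gripper": [40,40,40,40,40]}}

```text
clock: 8.12
eef_pos: [574.0, 96.3, 157.7]
tool_rot: [1.355, 1.047, -3.12]
force: [-0.2, 0.5, -1.5]
width: 60.7
```

```bash
python3 - <<'E'
from go import *
go([572,78,140],Ro.from_euler('y',130,degrees=True)*RC)
for n in("top","side"):
    im,d=get_image(n); cv2.imwrite(f"pics/{n}5.png",im[:,:,::-1])
a=cv2.imread('pics/side5.png')[150:250,180:310];b=cv2.imread('pics/top5.png')[120:220,180:310];cv2.imwrite('pics/s5.png',np.vstack([cv2.resize(i,(780,300)) if 0 else cv2.resize(i,(390,300)) for i in(a,b)]))
E
```

```text
t 8.12 slide [ -5.    0.3 -15.2] rot [-0.3 10.  -1.6] rows 1.4 w 60.7 F [-0.2  0.5 -1.5]
 cur grasp [577.9  77.8 155.7] q [ 0.47  1.34 -0.27  1.41 -0.96  1.69 -0.99] ikq [ 0.47  1.37 -0.24  1.45 -1.    1.69 -1.1 ] 0.0 0.0
 per row 2 slide [-2.5  0.1 -7.6] rot [-0.2  5.  -0.8]
```

View pics/s5.png

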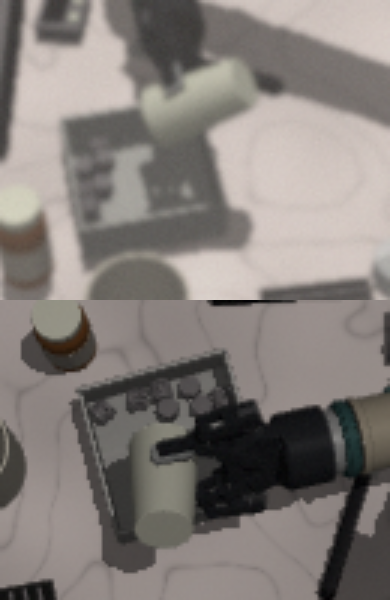

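Caps now lie along the basin's far side, near (100–215, 385–410) in the lower crop. I'll tip a little more so that none stay behind.

Request:
{"name": "arm_command", "arguments": {"rot": [[0,5,0],[0,5,0],[0,3,0],[0,-4,0],[0,4,0]], "slide": [[0,0,0],[0,0,0],[0,0,0],[0,0,0],[0,0,0]], "gripper": [40,40,40,40,40]}}

```text
clock: 8.63
eef_pos: [574.6, 96.3, 158.2]
tool_rot: [1.347, 0.815, -3.126]
force: [0.6, -0.2, -0.4]
width: 60.7
```

Request:
{"name": "arm_command", "arguments": {"rot": [[0,0,0],[0,-7,0],[0,-7,0],[0,-7,0],[0,-7,0]], "slide": [[0,0,0],[0,0,5],[0,0,5],[0,0,5],[0,0,5]], "gripper": [40,40,40,40,40]}}

```text
clock: 9.05
eef_pos: [572.4, 96.8, 174.4]
tool_rot: [1.375, 1.312, -3.099]
force: [0.4, 0.4, -0.3]
width: 61.0
```

Request:
{"name": "arm_command", "arguments": {"rot": [[0,-7,0],[0,-7,0],[0,-7,0],[0,-7,0],[0,-7,0]], "slide": [[-5,0,5],[-5,0,5],[-5,0,5],[-5,0,5],[-5,0,5]], "gripper": [40,40,40,40,40]}}

```text
clock: 9.47
eef_pos: [547.8, 97.5, 199.9]
tool_rot: [-1.838, 1.203, -0.03]
force: [-0.2, -0.2, 0.2]
width: 60.6
```

Request:
{"name": "arm_command", "arguments": {"rot": [[0,-7,0],[0,-7,0],[0,-7,0],[0,-7,0],[0,-7,0]], "slide": [[-10,0,0],[-10,0,0],[-10,0,0],[-10,0,0],[-10,0,0]], "gripper": [40,40,40,40,40]}}

```text
clock: 9.88
eef_pos: [498.0, 98.0, 201.8]
tool_rot: [-1.823, 0.578, -0.012]
force: [-0.6, 0.1, -0.7]
width: 60.8
```

```bash
python3 - <<'E'
from go import *
go([447,150,190],RC)
for n in("top","side"):
    im,d=get_image(n); cv2.imwrite(f"pics/{n}6.png",im[:,:,::-1])
a=cv2.imread('pics/side6.png')[150:250,180:310];b=cv2.imread('pics/top6.png')[120:220,180:310];cv2.imwrite('pics/s6.png',np.vstack([cv2.resize(i,(390,300),interpolation=cv2.INTER_CUBIC) for i in(a,b)]))
E
```

```text
t 9.88 slide [-51.   70.6 -15.8] rot [  2.2 -33.1  -0. ] rows 4.7 w 60.8 F [-0.6  0.1 -0.7]
 cur grasp [500.4  79.6 205.8] q [ 0.72  1.08 -0.57  1.8  -0.75  1.18  0.39] ikq [ 0.89  1.21 -0.89  2.11 -0.78  0.69  1.01] 0.0 0.0
 per row 5 slide [-10.2  14.1  -3.2] rot [ 0.4 -6.6 -0. ]
```

View pics/s6.png

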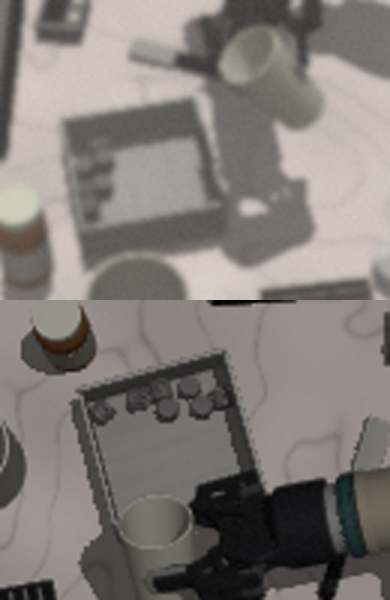

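Request:
{"name": "arm_command", "arguments": {"rot": [[0.4,-6.6,0],[0.4,-6.6,0],[0.4,-6.6,0],[0.4,-6.6,0],[0.4,-6.6,0]], "slide": [[-10,14,-3],[-10,14,-3],[-10,14,-3],[-10,14,-3],[-10,14,-3]], "gripper": [40,40,40,40,40]}}

```text
clock: 10.4
eef_pos: [455.0, 166.0, 185.4]
tool_rot: [-1.789, -0.016, -0.013]
force: [-0.2, -0.4, -1.9]
width: 61.0
```

Request:
{"name": "arm_command", "arguments": {"rot": [[0,0,0],[0,0,0],[0,0,0],[0,0,0],[0,0,0]], "slide": [[0,22,-12],[0,22,-12],[0,22,-12],[0,22,-12],[0,22,-12]], "gripper": [40,40,40,40,40]}}

```text
clock: 10.82
eef_pos: [459.5, 277.0, 121.4]
tool_rot: [-1.793, -0.012, -0.025]
force: [0.1, 0.7, -0.7]
width: 60.8
```

```bash
python3 - <<'E'
from go import *
go([447,262,73],RC)
for n in("top","side"):
    im,d=get_image(n); cv2.imwrite(f"pics/{n}7.png",im[:,:,::-1])
a=cv2.imread('pics/side7.png')[150:350,180:440];cv2.imwrite('pics/s7.png',cv2.resize(a,None,fx=3,fy=3,interpolation=cv2.INTER_CUBIC))
E
```

```text
t 10.82 slide [-12.5   3.5 -52.4] rot [0.7 0.7 1.4] rows 1.3 w 60.8 F [ 0.1  0.7 -0.7]
 cur grasp [459.  258.5 125.6] q [ 0.72  1.43 -0.99  2.13 -1.03  0.36  1.28] ikq [ 0.71  1.51 -0.92  2.1  -0.97  0.39  1.32] 0.0 0.0
 per row 2 slide [ -6.2   1.8 -26.2] rot [0.4 0.3 0.7]
```

View pics/s7.png

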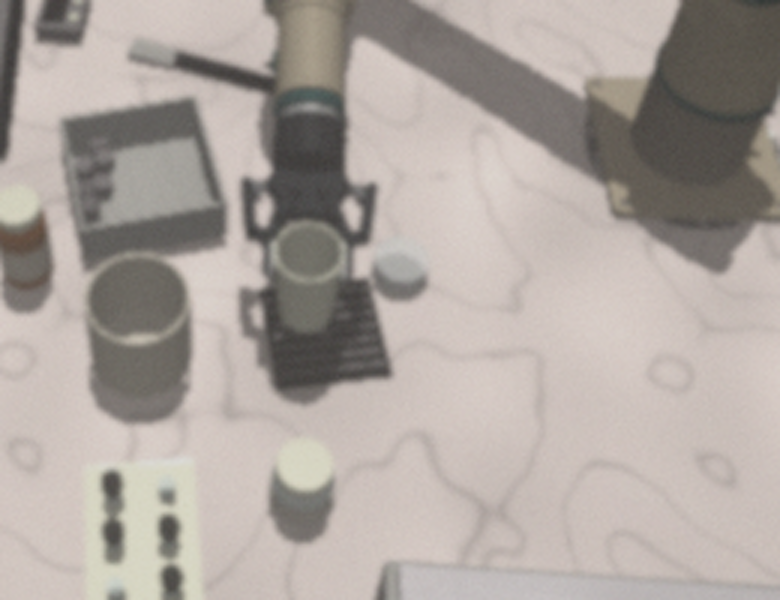

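Request:
{"name": "arm_command", "arguments": {"rot": [[0.2,0.2,0.5],[0.2,0.2,0.5],[0.2,0.2,0.4],[0,0,0],[0,0,0]], "slide": [[-3,1,-15],[-3,1,-15],[-3,1,-12],[0,0,0],[0,0,0]], "gripper": [40,40,40,40,40]}}

```text
clock: 11.33
eef_pos: [452.0, 281.8, 74.7]
tool_rot: [-1.778, 0.009, 0.0]
force: [0.7, 0.0, -0.5]
width: 61.0
```

```bash
python3 - <<'E'
from go import *
go([450,262,71],RC)
E
```

```text
t 11.33 slide [-2.  -1.2 -7.7] rot [-0.1 -0.5 -0. ] rows 0.2 w 61.0 F [ 0.7  0.  -0.5]
 cur grasp [452.1 263.2  78.6] q [ 0.7   1.5  -0.92  2.08 -0.97  0.4   1.3 ] ikq [ 0.71  1.51 -0.91  2.09 -0.96  0.4   1.31] 0.0 0.0
 per row 1 slide [-2.  -1.2 -7.7] rot [-0.1 -0.5 -0. ]
```

Request:
{"name": "arm_command", "arguments": {"rot": [[0,0,0],[0,0,0],[0,0,0],[0,0,0]], "slide": [[0,0,-3],[0,0,-2],[0,0,-2],[0,0,0]], "gripper": [40,40,40,40]}}

```text
clock: 11.67
eef_pos: [453.5, 280.6, 68.6]
tool_rot: [-1.778, 0.006, -0.002]
force: [1.2, -0.4, -0.8]
width: 60.9
```

```bash
python3 - <<'E'
from go import *
go([450,262,71],RC)
im,d=get_image('side');cv2.imwrite('pics/s8.png',cv2.resize(im[180:310,220:350,::-1],None,fx=4.5,fy=4.5,interpolation=cv2.INTER_CUBIC))
E
```

```text
t 11.67 slide [-3.5 -0.  -1.6] rot [-0.1 -0.4  0.1] rows 0.1 w 60.9 F [ 1.2 -0.4 -0.8]
 cur grasp [453.5 262.   72.5] q [ 0.7   1.51 -0.91  2.07 -0.97  0.41  1.31] ikq [ 0.71  1.51 -0.91  2.09 -0.96  0.4   1.31] 0.0 0.0
 per row 1 slide [-3.5 -0.  -1.6] rot [-0.1 -0.4  0.1]
```

View pics/s8.png

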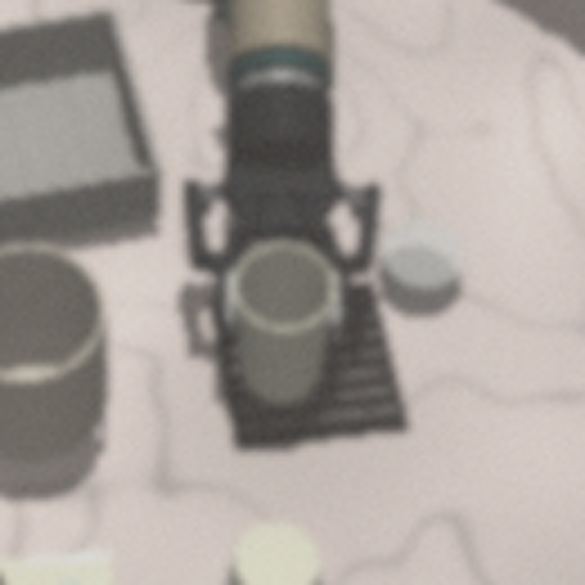

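Request:
{"name": "arm_command", "arguments": {"rot": [[0,0,0],[0,0,0],[0,0,0]], "slide": [[-2,0,-1.5],[0,0,-1],[0,0,0]], "gripper": [40,40,40]}}

```text
clock: 11.97
eef_pos: [451.4, 280.7, 67.9]
tool_rot: [-1.776, 0.005, -0.001]
force: [-0.5, 0.8, -1.2]
width: 60.7
```

Request:
{"name": "arm_command", "arguments": {"rot": [[0,0,0],[0,0,0]], "slide": [[0,0,-1.5],[0,0,0]], "gripper": [40,40]}}

```text
clock: 12.13
eef_pos: [451.3, 281.1, 67.9]
tool_rot: [-1.773, 0.004, -0.001]
force: [-0.9, -1.3, -0.9]
width: 60.8
```

Request:
{"name": "arm_command", "arguments": {"rot": [[0,0,0],[0,0,0],[0,0,0],[0,0,0],[0,0,0]], "slide": [[0,0,0],[0,0,0],[0,0,0],[0,0,0],[0,0,0]], "gripper": [64,68,76,85,85]}}

```text
clock: 12.55
eef_pos: [451.1, 281.1, 67.3]
tool_rot: [-1.774, 0.004, -0.0]
force: [0.2, -0.5, 0.1]
width: 85.2
```

Request:
{"name": "arm_command", "arguments": {"rot": [[0,0,0],[0,0,0],[0,0,0],[0,0,0],[0,0,0]], "slide": [[0,0,0],[0,0,0],[0,-8,0],[0,-15,0],[0,-15,0]], "gripper": [85,85,85,85,85]}}

```text
clock: 12.97
eef_pos: [449.3, 244.0, 68.6]
tool_rot: [-1.77, 0.006, 0.004]
force: [-0.5, -0.5, -0.4]
width: 85.2
```

```bash
python3 - <<'E'
from go import *
go([450,150,100],RC)
for n in("top","side"):
    im,d=get_image(n); cv2.imwrite(f"pics/{n}9.png",im[:,:,::-1])
a=cv2.imread('pics/side9.png')[150:350,180:440];cv2.imwrite('pics/s9.png',cv2.resize(a,None,fx=3,fy=3,interpolation=cv2.INTER_CUBIC))
E
```

```text
t 12.97 slide [  0.7 -75.4  27.4] rot [-0.6 -0.3 -0.2] rows 2.0 w 85.2 F [-0.5 -0.5 -0.4]
 cur grasp [449.4 225.3  72.4] q [ 0.73  1.47 -0.84  2.06 -0.9   0.51  1.27] ikq [ 0.82  1.34 -0.75  2.05 -0.81  0.69  1.18] 0.0 0.0
 per row 3 slide [  0.2 -25.1   9.1] rot [-0.2 -0.1 -0.1]
```

View pics/s9.png

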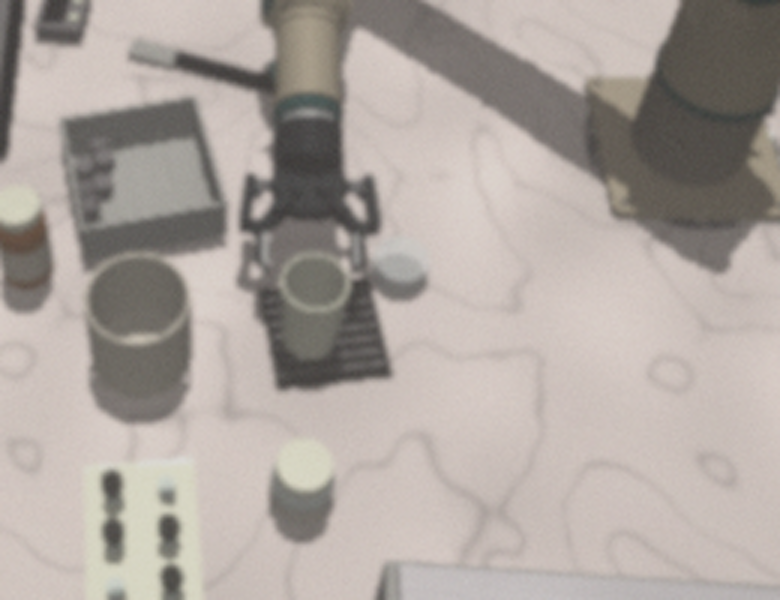

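```bash
cat > spat.py <<'E'
from go import *
def RG(u,sgn=1):   # tool down; handle direction = sgn*tool y
    u=np.array([u[0],u[1],0.]);return Ro.from_matrix(np.c_[np.cross(-sgn*u,[0,0,-1]),-sgn*u,[0,0,-1]])
def RP(tilt,yaw=0,sgn=1): # tool z at heading (deg from +y, toward -x positive), tilted down
    t=np.radians(tilt);R=frame([0,np.cos(t),-np.sin(t)],[sgn,0,0]);return Ro.from_euler('z',yaw,degrees=True)*R
E
python3 - <<'E'
from spat import *
q0=telemetry.read_state()['qpos']
hold=np.array([622,287,0])
for i,(c,u) in enumerate([((539,-97),(.947,-.322)),((501,-298.5),(.848,-.529)),((467,-416),(.972,-.236))]):
  for sg in (1,-1):
    u=np.array(u);u=u/np.linalg.norm(u);R=RG(u,sg);g=np.r_[np.array(c)+55*u,22]
    q,e,a=ik(g+[0,0,-19],R,[.8,.8,-.3,1.7,-.2,1.,0 if sg>0 else -1.5]);print(i,sg,g.round(),'grasp',q.round(2),round(e,1),round(a,1))
for sg in(1,-1):
  for tilt in (10,20,30):
   for yaw in (0,-20,20):
    R=RP(tilt,yaw,sg)
    for z in (250,155):
      q,e,a=ik(hold+[0,0,z]+19*R.apply([0,0,1]),R,[.9,1.3,-.75,2.,-.8,.7,1 if sg>0 else -1.9]);print(sg,tilt,yaw,z,q.round(2),round(e,1),round(a,1))
E
```

```text
0 1 [ 591. -115.   22.] grasp [-0.07  0.91  0.36  1.81 -0.58  0.53 -1.23] 0.0 0.0
0 -1 [ 591. -115.   22.] grasp [ 0.66  0.94 -0.29  1.99 -1.07  0.26 -2.91] 44.1 42.8
1 1 [ 548. -328.   22.] grasp [ 0.28  0.95  0.37  1.7  -0.55  0.6  -1.16] 0.0 0.0
1 -1 [ 548. -328.   22.] grasp [ 0.91  0.93 -0.22  1.93 -1.07  0.26 -2.91] 39.0 39.3
2 1 [ 520. -429.   22.] grasp [ 0.49  0.97  0.28  1.59 -0.38  0.64 -0.85] 0.0 0.0
2 -1 [ 520. -429.   22.] grasp [ 0.72  0.9   0.07  1.87 -1.07  0.26 -2.91] 22.5 22.5
1 10 0 250 [ 0.54  1.17 -0.93  1.73 -0.9   0.75  0.79] 0.0 0.0
1 10 0 155 [ 0.52  1.33 -0.89  1.7  -0.86  0.72  0.89] 0.0 0.0
1 10 -20 250 [ 0.69  1.3  -1.22  1.93 -1.07  0.27  0.95] 6.5 6.2
1 10 -20 155 [ 0.69  1.51 -1.17  1.9  -1.07  0.26  1.15] 5.9 5.7
1 10 20 250 [ 0.37  1.2  -0.8   1.38 -0.65  1.22  0.58] 0.0 0.0
1 10 20 155 [ 0.35  1.33 -0.75  1.34 -0.61  1.2   0.67] 0.0 0.0
1 20 0 250 [ 0.48  1.04 -0.85  1.73 -0.86  0.72  0.67] 0.0 0.0
1 20 0 155 [ 0.46  1.19 -0.82  1.72 -0.84  0.65  0.8 ] 0.0 0.0
1 20 -20 250 [ 0.62  1.11 -1.12  1.94 -1.07  0.26  0.8 ] 5.4 5.2
1 20 -20 155 [ 0.61  1.3
[... 1022 characters left out ...]
.44  1.17 -0.77  1.72 -0.9   0.68 -2.29] 0.0 0.0
-1 20 -20 250 [ 0.62  1.11 -1.12  1.94 -1.07  0.26 -2.34] 5.4 5.2
-1 20 -20 155 [ 0.61  1.3  -1.06  1.9  -1.07  0.26 -2.17] 6.9 6.7
-1 20 20 250 [ 0.31  1.08 -0.69  1.4  -0.64  1.19 -2.59] 0.0 0.0
-1 20 20 155 [ 0.29  1.21 -0.65  1.39 -0.62  1.14 -2.48] 0.0 0.0
-1 30 0 250 [ 0.36  0.89 -0.69  1.72 -0.84  0.73 -2.57] 0.0 0.0
-1 30 0 155 [ 0.35  1.05 -0.68  1.74 -0.87  0.64 -2.41] 0.0 0.0
-1 30 -20 250 [ 0.51  0.92 -0.98  1.94 -1.07  0.26 -2.51] 3.1 3.0
-1 30 -20 155 [ 0.49  1.09 -0.92  1.9  -1.07  0.26 -2.35] 6.2 6.0
-1 30 20 250 [ 0.25  0.98 -0.62  1.41 -0.58  1.14 -2.65] 0.0 0.0
-1 30 20 155 [ 0.23  1.1  -0.58  1.43 -0.58  1.06 -2.54] 0.0 0.0
```

Request:
{"name": "arm_command", "arguments": {"rot": [[0,0,0],[0,0,0],[0,0,0],[0,0,0],[0,0,0]], "slide": [[0,-25,0],[0,-25,0],[0,-25,5],[0,-25,20],[0,-25,20]], "gripper": [85,85,85,85,85]}}

```text
clock: 13.48
eef_pos: [446.8, 117.6, 113.2]
tool_rot: [-1.767, 0.011, 0.008]
force: [0.4, 0.6, -0.4]
width: 85.1
```

Request:
{"name": "arm_command", "arguments": {"rot": [[0,0,0],[0,0,0],[0,0,0],[0,0,0],[0,0,0]], "slide": [[0,-20,30],[0,-20,30],[0,-10,35],[0,-10,35],[0,-10,35]], "gripper": [85,85,85,85,85]}}

```text
clock: 13.9
eef_pos: [445.7, 42.0, 281.3]
tool_rot: [-1.768, 0.018, 0.004]
force: [0.2, -0.7, -0.4]
width: 85.1
```

```bash
python3 - <<'E'
from spat import *
im,d=get_image('top');cv2.imwrite('pics/top10.png',im[:,:,::-1])
b=im[110:290,140:420,::-1];cv2.imwrite('pics/t10.png',cv2.resize(b,None,fx=2.8,fy=2.8,interpolation=cv2.INTER_CUBIC))
P=cloud('top',d)
m=np.zeros((384,512),bool);m[205:262,155:210]=1;m&=(P[:,:,2]>92)
q=P[m][:,:2].astype(np.float32);print('cup',cv2.minEnclosingCircle(q),len(q))
st()
E
```

```text
cup ((448.7450866699219, 265.17401123046875), 34.00200271606445) 117
t 13.95 pos [447.3  41.2 287.3] rpy [-1.768  0.011  0.004] w 85.10191680978811 F [ 0.7 -0.7  4.9] q [ 0.99  0.94 -0.72  1.96 -0.73  1.17  0.89]
[[1.0, -0.01, -0.006], [0.004, -0.196, 0.981], [-0.011, -0.981, -0.196]]
```

View pics/t10.png

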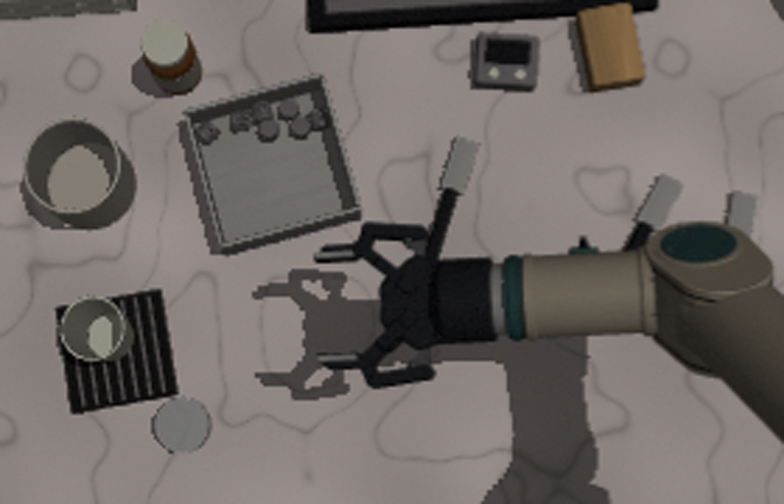

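```bash
cat >> spat.py <<'E'
def find(box,name=None):
    im,d=get_image('top');x0,y0,x1,y1=box
    bgr=im[:,:,::-1].copy()
    if name: cv2.imwrite(name,cv2.resize(bgr[y0:y1,x0:x1],None,fx=5,fy=5,interpolation=cv2.INTER_CUBIC))
    m=np.zeros((384,512),np.uint8);m[y0:y1,x0:x1]=(im[y0:y1,x0:x1].max(2)<50)
    n,l,s,c=cv2.connectedComponentsWithStats(m,connectivity=8);k=1+np.argmax(s[1:,4]);uv=np.argwhere(l==k)[:,::-1]
    w=onz('top',uv,14)[:,:2].astype(np.float32);r=cv2.minAreaRect(w);b=cv2.boxPoints(r)
    e=b[1]-b[0] if np.linalg.norm(b[1]-b[0])>np.linalg.norm(b[2]-b[1]) else b[2]-b[1]
    L=np.linalg.norm(e);u=e/L;u=u*np.sign(u[0]);c=np.array(r[0])
    print('handle c',c.round(1),'size',np.round(r[1],1),'u',u.round(3),'G',(c+55*u).round(1));return c,u
E
python3 - <<'E'
from spat import *
u=np.array([.947,-.322]);go([591,-115,160],RG(u/np.linalg.norm(u)))
E
```

```text
t 13.95 slide [ 143.7 -156.2 -146.3] rot [-52.9  72.5 -88.8] rows 18.0 w 85.1 F [ 0.7 -0.7  4.9]
 cur grasp [447.4  22.6 291. ] q [ 0.99  0.94 -0.72  1.96 -0.73  1.17  0.89] ikq [-0.23  0.76  0.64  1.75 -0.59  0.83 -1.21] 0.0 0.0
 per row 19 slide [ 7.6 -8.2 -7.7] rot [-2.8  3.8 -4.7]
```

Request:
{"name": "arm_command", "arguments": {"rot": [[-3,4,-4.9],[-3,4,-4.9],[-3,4,-4.9],[-3,4,-4.9],[-3,4,-4.9]], "slide": [[8,-8,0],[8,-8,0],[8,-8,0],[8,-8,0],[8,-8,0]], "gripper": [50,50,50,50,50]}}

```text
clock: 14.37
eef_pos: [488.4, -0.4, 287.3]
tool_rot: [-2.111, 0.293, -0.497]
force: [0.1, 0.3, -0.4]
width: 50.2
```

Request:
{"name": "arm_command", "arguments": {"rot": [[-3,4,-4.9],[-3,4,-4.9],[-3,4,-4.9],[-3,4,-4.9],[-3,4,-4.9]], "slide": [[8,-8,-5],[8,-8,-5],[8,-8,-5],[8,-8,-5],[8,-8,-5]], "gripper": [50,50,50,50,50]}}

```text
clock: 14.78
eef_pos: [526.2, -41.6, 262.0]
tool_rot: [-2.571, 0.354, -1.092]
force: [-1.2, -0.3, -0.9]
width: 50.1
```

Request:
{"name": "arm_command", "arguments": {"rot": [[-3,4,-4.9],[-3,4,-4.9],[-3,4,-4.9],[-3,4,-4.9],[-3,4,-4.9]], "slide": [[8,-8,-15],[8,-8,-15],[8,-8,-15],[8,-8,-15],[8,-8,-15]], "gripper": [50,50,50,50,50]}}

```text
clock: 15.2
eef_pos: [563.4, -79.3, 190.1]
tool_rot: [-2.969, 0.17, -1.627]
force: [-0.1, 0.3, -1.3]
width: 49.7
```

```bash
python3 - <<'E'
from spat import *
u=np.array([.947,-.322]);go([591,-115,130],RG(u/np.linalg.norm(u)))
E
```

```text
t 15.2 slide [ 27.6 -35.7 -79.1] rot [ -7.7  11.6 -14.7] rows 2.9 w 49.7 F [-0.1  0.3 -1.3]
 cur grasp [560.  -82.3 208.6] q [ 0.12  0.51  0.13  1.94 -0.47  0.6  -1.03] ikq [-0.08  0.74  0.37  1.77 -0.39  0.7  -1.4 ] 0.0 0.0
 per row 3 slide [  9.2 -11.9 -26.4] rot [-2.6  3.9 -4.9]
```

Request:
{"name": "arm_command", "arguments": {"rot": [[-2.6,3.9,-4.9],[-2.6,3.9,-4.9],[-2.6,3.9,-4.9],[0,0,0]], "slide": [[9,-12,-26],[9,-12,-26],[9,-12,-26],[0,0,0]], "gripper": [50,50,50,50]}}

```text
clock: 15.53
eef_pos: [591.3, -107.3, 104.1]
tool_rot: [3.127, -0.017, -1.898]
force: [-0.2, 0.9, -1.4]
width: 50.2
```

```bash
python3 - <<'E'
from spat import *
u=np.array([.947,-.322]);go([591,-115,21],RG(u/np.linalg.norm(u)))
im,d=get_image('top');cv2.imwrite('pics/top11.png',im[:,:,::-1])
b=im[110:270,240:420,::-1];cv2.imwrite('pics/t11.png',cv2.resize(b,None,fx=3.7,fy=3.7,interpolation=cv2.INTER_CUBIC))
im,d=get_image('side')
b=im[90:260,160:340,::-1];cv2.imwrite('pics/s11.png',cv2.resize(b,None,fx=3.5,fy=3.5,interpolation=cv2.INTER_CUBIC))
E
```

```text
t 15.53 slide [  -0.3   -7.7 -102.1] rot [ 0.7 -1.1 -0. ] rows 2.6 w 50.2 F [-0.2  0.9 -1.4]
 cur grasp [ 591.7 -107.   123.1] q [-0.1   0.76  0.37  1.76 -0.37  0.71 -1.43] ikq [-0.01  0.9   0.26  1.8  -0.44  0.5  -1.36] 0.0 0.0
 per row 3 slide [ -0.1  -2.6 -34. ] rot [ 0.2 -0.4 -0. ]
```

View pics/t11.png

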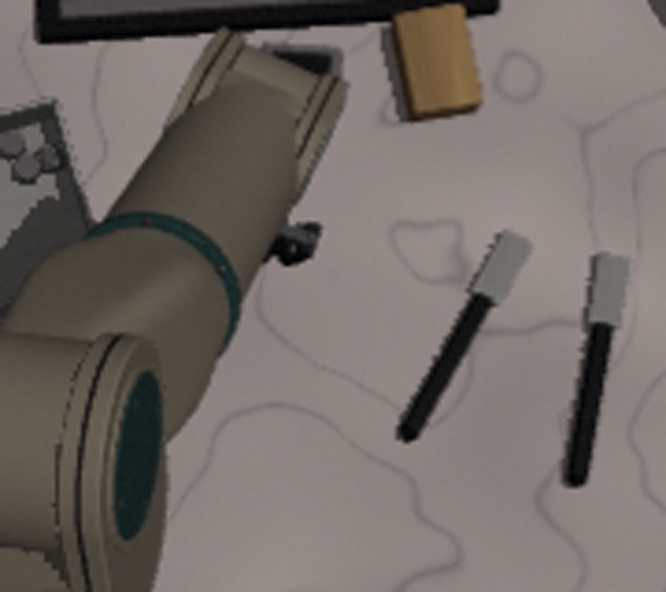

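View pics/s11.png

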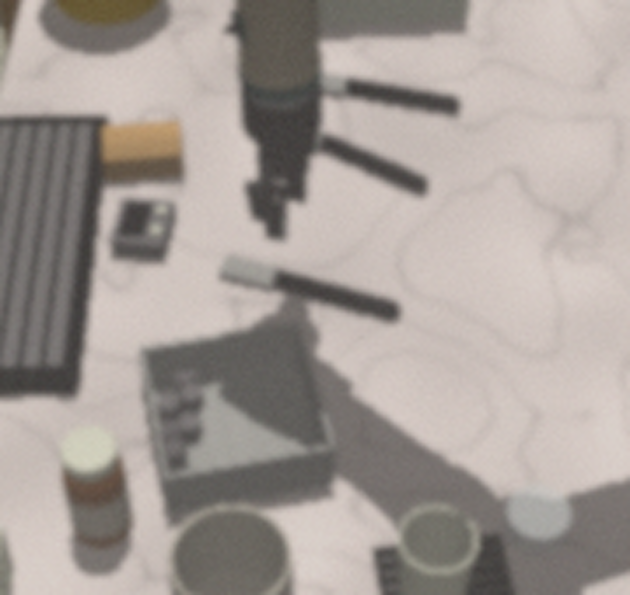

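```bash
python3 - <<'E'
from spat import *
print(onz('side',[(398/3.5+160,311/3.5+90),(275/3.5+160,281/3.5+90)],12).round(1))
print(proj('side',[[473,-74.5,9],[605,-119.5,9]]).round(1), proj('top',[[473,-74.5,9],[605,-119.5,9]]).round(1))
E
```

```text
[[ 473.2  -71.6   12. ]
 [ 602.1 -109.8   12. ]]
[[273.7 178.8]
 [237.9 168.9]] [[287.7 219.4]
 [300.7 177.2]]
```

Request:
{"name": "arm_command", "arguments": {"rot": [[0.3,-0.5,0],[0.3,-0.5,0],[0,0,0],[0,0,0],[0,0,0]], "slide": [[0,-3,-30],[0,-3,-30],[0,0,-25],[0,0,-10],[0,0,0]], "gripper": [50,50,50,50,50]}}

```text
clock: 16.05
eef_pos: [591.2, -115.9, 22.5]
tool_rot: [-3.122, 0.015, -1.897]
force: [0.5, 0.4, -0.3]
width: 50.1
```

```bash
python3 - <<'E'
from spat import *
u=np.array([.947,-.322]);go([591,-114,21.5],RG(u/np.linalg.norm(u)))
im,d=get_image('side')
b=im[90:220,180:310,::-1];cv2.imwrite('pics/s12.png',cv2.resize(b,None,fx=4.5,fy=4.5,interpolation=cv2.INTER_CUBIC))
E
```

```text
t 16.05 slide [ -0.2   1.9 -20. ] rot [-0.4  1.3 -0.1] rows 0.5 w 50.1 F [ 0.5  0.4 -0.3]
 cur grasp [ 590.7 -116.    41.5] q [-0.01  0.86  0.26  1.82 -0.45  0.5  -1.34] ikq [-0.02  0.9   0.27  1.81 -0.45  0.5  -1.35] 0.0 0.0
 per row 1 slide [ -0.2   1.9 -20. ] rot [-0.4  1.3 -0.1]
```

View pics/s12.png

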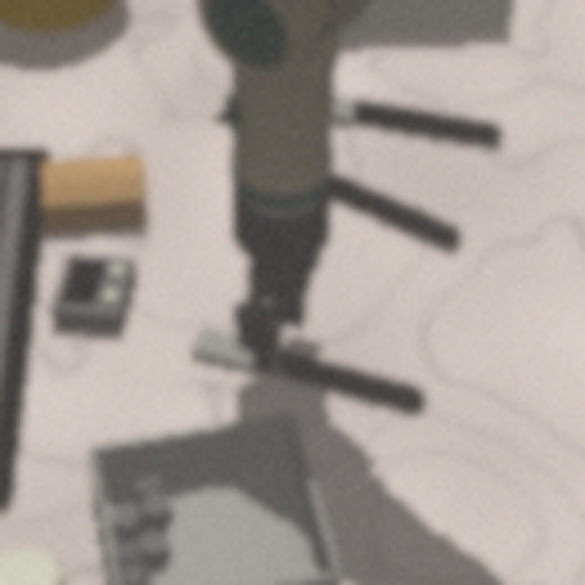

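Request:
{"name": "arm_command", "arguments": {"rot": [[-0.2,0.7,0],[-0.2,0.6,0],[0,0,0],[0,0,0],[0,0,0]], "slide": [[-1,1,-10],[-1,1,-9],[0,0,0],[0,0,0],[0,0,0]], "gripper": [50,50,50,20,0]}}

```text
clock: 16.52
eef_pos: [593.5, -115.0, 10.3]
tool_rot: [-3.131, 0.002, -1.897]
force: [0.2, -0.2, -0.6]
width: 26.4
```

Request:
{"name": "arm_command", "arguments": {"rot": [[0,0,0],[0,0,0],[0,0,0]], "slide": [[0,0,0],[0,0,0],[0,0,0]], "gripper": [0,0,0]}}

```text
clock: 16.77
eef_pos: [594.4, -114.7, 11.4]
tool_rot: [-3.129, 0.003, -1.896]
force: [-0.3, 0.7, -1.1]
width: 13.7
```

Request:
{"name": "arm_command", "arguments": {"rot": [[0,0,0],[0,0,0]], "slide": [[0,0,0],[0,0,0]], "gripper": [0,0]}}

```text
clock: 16.93
eef_pos: [594.6, -114.6, 11.6]
tool_rot: [-3.129, 0.003, -1.896]
force: [0.4, 0.0, -0.5]
width: 14.0
```

```bash
python3 - <<'E'
from spat import *
u=np.array([.947,-.322]);go([591,-114,21.5],RG(u/np.linalg.norm(u)))
im,d=get_image('side')
b=im[90:220,180:310,::-1];cv2.imwrite('pics/s13.png',cv2.resize(b,None,fx=4.5,fy=4.5,interpolation=cv2.INTER_CUBIC))
E
```

```text
t 16.93 slide [-3.6  0.6 -9.1] rot [ 0.1  0.7 -0.2] rows 0.2 w 14.0 F [ 0.4  0.  -0.5]
 cur grasp [ 594.3 -114.6   30.6] q [-0.02  0.88  0.27  1.81 -0.45  0.5  -1.35] ikq [-0.02  0.9   0.27  1.81 -0.45  0.5  -1.35] 0.0 0.0
 per row 1 slide [-3.6  0.6 -9.1] rot [ 0.1  0.7 -0.2]
```

View pics/s13.png

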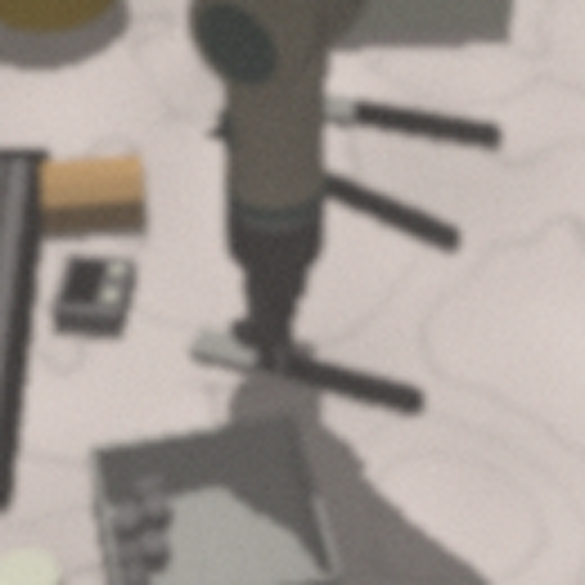

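Request:
{"name": "arm_command", "arguments": {"rot": [[0,0,0],[0,0,0],[0,0,0],[0,0,0],[0,0,0]], "slide": [[0,0,0],[0,0,0],[-1,0,-6],[-1,0,-5],[0,0,0]], "gripper": [40,40,40,40,40]}}

```text
clock: 17.4
eef_pos: [592.4, -114.7, -0.4]
tool_rot: [-3.129, 0.003, -1.896]
force: [0.4, 0.3, -0.6]
width: 40.0
```

```bash
python3 - <<'E'
from spat import *
u=np.array([.947,-.322]);go([591,-114,21.5],RG(u/np.linalg.norm(u)))
E
```

```text
t 17.4 slide [-1.4  0.7  2.9] rot [ 0.1  0.8 -0.2] rows 0.1 w 40.0 F [ 0.4  0.3 -0.6]
 cur grasp [ 592.2 -114.7   18.6] q [-0.01  0.9   0.26  1.81 -0.46  0.47 -1.34] ikq [-0.02  0.9   0.27  1.81 -0.45  0.5  -1.35] 0.0 0.0
 per row 1 slide [-1.4  0.7  2.9] rot [ 0.1  0.8 -0.2]
```

Request:
{"name": "arm_command", "arguments": {"rot": [[0,0,0],[0,0,0],[0,0,0],[0,0,0],[0,0,0]], "slide": [[0,0,5],[0,0,0],[0,0,0],[0,0,0],[0,0,0]], "gripper": [40,40,0,0,0]}}

```text
clock: 17.82
eef_pos: [592.1, -114.9, 4.7]
tool_rot: [-3.129, 0.002, -1.896]
force: [-0.3, 0.9, 0.1]
width: 14.3
```

Request:
{"name": "arm_command", "arguments": {"rot": [[0,0,0],[0,0,0],[0,0,0]], "slide": [[0,0,0],[0,0,0],[0,0,0]], "gripper": [0,0,0]}}

```text
clock: 18.07
eef_pos: [592.2, -114.9, 4.9]
tool_rot: [-3.129, 0.003, -1.896]
force: [0.3, -0.3, -1.0]
width: 14.3
```

Gripped. Now I'll lift.

Request:
{"name": "arm_command", "arguments": {"rot": [[0,0,0],[0,0,0],[0,0,0],[0,0,0],[0,0,0]], "slide": [[0,0,15],[0,0,30],[0,0,40],[0,0,40],[0,0,40]], "gripper": [0,0,0,0,0]}}

```text
clock: 18.48
eef_pos: [583.3, -112.7, 165.0]
tool_rot: [3.132, -0.001, -1.897]
force: [0.3, 0.0, -0.2]
width: 14.5
```

```bash
python3 - <<'E'
from spat import *
go([622,240,290],RP(20,10))
im,d=get_image('side')
b=im[60:220,150:330,::-1];cv2.imwrite('pics/s14.png',cv2.resize(b,None,fx=3.5,fy=3.5,interpolation=cv2.INTER_CUBIC))
E
```

```text
t 18.48 slide [ 35.6 370.2 118.5] rot [ 54.2 -63.  101. ] rows 18.7 w 14.5 F [ 0.3  0.  -0.2]
 cur grasp [ 583.5 -112.7  184. ] q [-0.11  0.67  0.41  1.74 -0.34  0.81 -1.43] ikq [ 0.55  1.08 -0.97  1.55 -0.49  0.97  0.38] 0.0 0.0
 per row 19 slide [ 1.9 19.5  6.2] rot [ 2.9 -3.3  5.3]
```

View pics/s14.png

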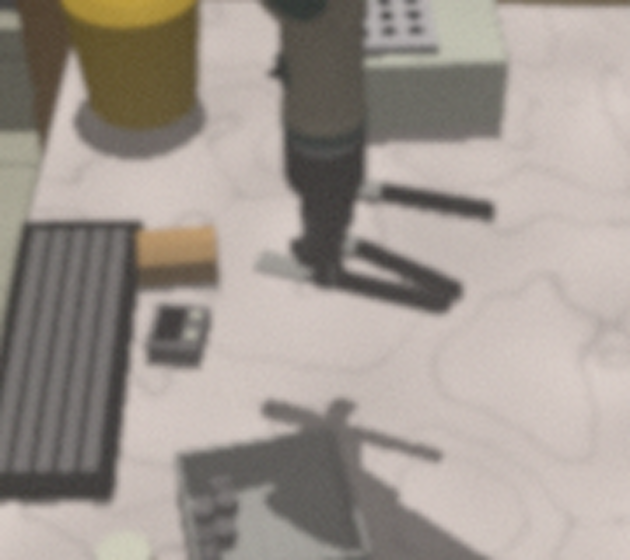

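Request:
{"name": "arm_command", "arguments": {"rot": [[2.9,-3.3,5.3],[2.9,-3.3,5.3],[2.9,-3.3,5.3],[2.9,-3.3,5.3],[2.9,-3.3,5.3]], "slide": [[2,10,20],[2,10,20],[2,15,20],[2,20,15],[2,20,10]], "gripper": [0,0,0,0,0]}}

```text
clock: 18.95
eef_pos: [601.6, -36.5, 264.6]
tool_rot: [-2.849, 0.269, -1.367]
force: [0.1, 0.1, -0.7]
width: 14.3
```

Request:
{"name": "arm_command", "arguments": {"rot": [[2.9,-3.3,5.3],[2.9,-3.3,5.3],[2.9,-3.3,5.3],[2.9,-3.3,5.3],[2.9,-3.3,5.3]], "slide": [[2,20,8],[2,20,8],[2,20,8],[2,20,8],[2,20,8]], "gripper": [0,0,0,0,0]}}

```text
clock: 19.37
eef_pos: [611.0, 65.4, 310.6]
tool_rot: [-2.438, 0.344, -0.759]
force: [0.2, 1.0, -1.2]
width: 14.3
```

```bash
python3 - <<'E'
from spat import *
go([622,240,290],RP(20,10))
E
```

```text
t 19.37 slide [  7.9 192.1 -27.1] rot [ 23.2 -27.7  46.7] rows 8.4 w 14.3 F [ 0.2  1.  -1.2]
 cur grasp [606.1  53.2 324.3] q [ 0.46  0.52 -0.32  1.83 -0.84  0.86 -0.11] ikq [ 0.43  0.97 -0.68  1.55 -0.76  1.09  0.6 ] 0.0 0.0
 per row 9 slide [ 0.9 21.3 -3. ] rot [ 2.6 -3.1  5.2]
```

Request:
{"name": "arm_command", "arguments": {"rot": [[2.6,-3.1,5.2],[2.6,-3.1,5.2],[2.6,-3.1,5.2],[2.6,-3.1,5.2],[2.6,-3.1,5.2]], "slide": [[1,20,-3],[1,20,-3],[1,20,-3],[1,20,-3],[1,20,-3]], "gripper": [0,0,0,0,0]}}

```text
clock: 19.78
eef_pos: [617.3, 163.5, 297.2]
tool_rot: [-2.088, 0.191, -0.196]
force: [0.2, -0.6, -0.7]
width: 14.4
```

Request:
{"name": "arm_command", "arguments": {"rot": [[2.6,-3.1,5.2],[2.6,-3.1,5.2],[2.6,-3.1,5.2],[2.6,-3.1,5.2],[0,0,0]], "slide": [[1,20,-3],[1,20,-3],[1,20,-3],[1,20,-3],[0,0,0]], "gripper": [0,0,0,0,0]}}

```text
clock: 20.2
eef_pos: [622.2, 244.2, 277.1]
tool_rot: [-1.898, -0.032, 0.196]
force: [-0.2, -0.3, -0.6]
width: 14.0
```

```bash
python3 - <<'E'
from spat import *
go([622,280,260],RP(20,10))
R=Ro.from_euler('xyz',telemetry.read_state()['tool_rot']);print('handle dir',R.apply([0,1,0]).round(3))
for n in ('side','top'):
    im,d=get_image(n)
    b=im[100:330,120:380,::-1] if n=='side' else im[110:270,110:320,::-1];cv2.imwrite(f'pics/{n}15.png',cv2.resize(b,None,fx=2.6,fy=2.6,interpolation=cv2.INTER_CUBIC))
E
```

```text
t 20.2 slide [ -3.3  53.4 -23.6] rot [-1.6  1.6 -1.3] rows 1.5 w 14.0 F [-0.2 -0.3 -0.6]
 cur grasp [625.6 226.5 283.2] q [ 0.43  1.   -0.67  1.52 -0.76  1.14  0.65] ikq [ 0.36  1.01 -0.67  1.57 -0.8   1.02  0.64] 0.0 0.0
 per row 2 slide [ -1.7  26.7 -11.8] rot [-0.8  0.8 -0.6]
handle dir [ 0.092 -0.309 -0.946]
```

View pics/side15.png

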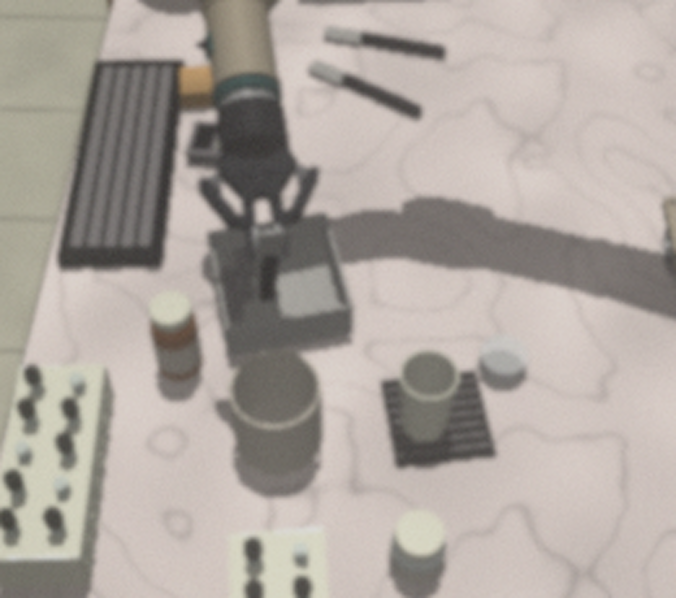

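View pics/top15.png

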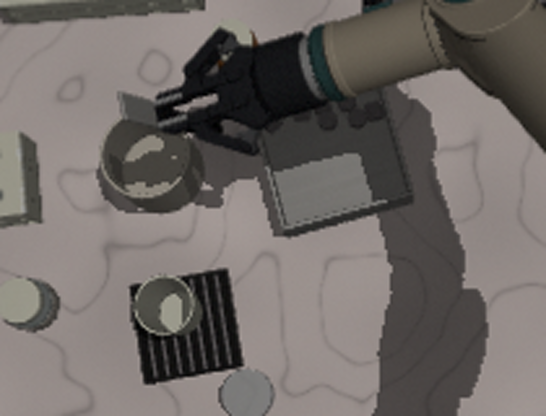

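Request:
{"name": "arm_command", "arguments": {"rot": [[-0.8,0.8,-0.6],[-0.8,0.8,-0.6],[0,0,0],[0,0,0]], "slide": [[-11,23,-6],[-11,23,-6],[-11,22,-6],[0,0,0]], "gripper": [0,0,0,0]}}

```text
clock: 20.63
eef_pos: [591.2, 303.9, 258.6]
tool_rot: [-1.937, 0.005, 0.153]
force: [-1.2, 1.6, 0.1]
width: 14.0
```

```bash
python3 - <<'E'
from spat import *
go([592,297,150],RP(20,10))
s=telemetry.read_state();R=Ro.from_euler('xyz',s['tool_rot']);h=R.apply([0,1,0]);G=s['eef_pos']-19*R.apply([0,0,1]);print('handle dir',h.round(3),'end',(G+126*h).round(1))
im,d=get_image('side')
b=im[150:330,120:330,::-1];cv2.imwrite(f'pics/s16.png',cv2.resize(b,None,fx=3,fy=3,interpolation=cv2.INTER_CUBIC))
E
```

```text
t 20.63 slide [  -2.3   10.6 -115.1] rot [ 1.  -0.1  1.2] rows 2.9 w 14.0 F [-1.2  1.6  0.1]
 cur grasp [594.  286.4 265.4] q [ 0.38  0.97 -0.69  1.66 -0.84  0.95  0.67] ikq [ 0.36  1.16 -0.68  1.65 -0.81  0.87  0.82] 0.0 0.0
 per row 3 slide [ -0.8   3.5 -38.4] rot [ 0.3 -0.   0.4]
handle dir [ 0.05  -0.355 -0.934] end [600.2 241.7 147.7]
```

View pics/s16.png

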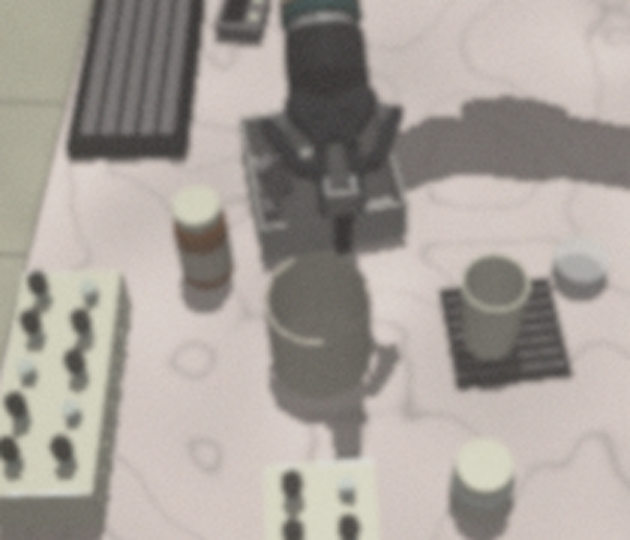

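Request:
{"name": "arm_command", "arguments": {"rot": [[0.5,0,0.6],[0.5,0,0.6],[0,0,0]], "slide": [[2,12,0],[2,10,0],[0,0,0]], "gripper": [0,0,0]}}

```text
clock: 20.93
eef_pos: [600.9, 321.0, 259.4]
tool_rot: [-1.926, -0.002, 0.164]
force: [-0.1, 0.6, -0.0]
width: 14.5
```

```bash
cat >> spat.py <<'E'
def endp(L=126):
    s=telemetry.read_state();R=Ro.from_euler('xyz',s['tool_rot']);h=R.apply([0,1,0]);G=s['eef_pos']-19*R.apply([0,0,1])
    e=G+L*h; k=(G[2]-110)/-h[2]; print('G',G.round(1),'hdir',h.round(3),'end rel pot',(e-[622,287,0]).round(1),'axis at rim rel pot',(G+k*h-[622,287,110]).round(1)[:2],'w',s['width'],'F',np.round(s['force'],1))
E
python3 -c "
from spat import *
endp()"
```

```text
G [603.8 303.4 266. ] hdir [ 0.058 -0.343 -0.937] end rel pot [-10.9 -26.8 147.9] axis at rim rel pot [ -8.5 -40.7] w 14.456750902002765 F [-0.1  0.6 -0. ]
```

Request:
{"name": "arm_command", "arguments": {"rot": [[0,0,0],[0,0,0],[0,0,0]], "slide": [[-6,0,-20],[-3,0,-20],[0,0,-20]], "gripper": [0,0,0]}}

```text
clock: 21.18
eef_pos: [596.7, 321.5, 203.5]
tool_rot: [-1.927, -0.014, 0.161]
force: [-0.5, 0.1, -0.1]
width: 14.0
```

```bash
python3 -c "
from spat import *
endp()"
```

```text
G [599.5 303.9 210.2] hdir [ 0.069 -0.342 -0.937] end rel pot [-13.9 -26.2  92.1] axis at rim rel pot [-15.2 -19.7] w 14.027104506898521 F [-0.5  0.1 -0.1]
```

Request:
{"name": "arm_command", "arguments": {"rot": [[0,0,0],[0,0,0],[0,0,0],[0,0,0]], "slide": [[-1,0,-20],[-1,0,-20],[-1,0,-18],[0,0,0]], "gripper": [0,0,0,0]}}

```text
clock: 21.52
eef_pos: [596.8, 317.9, 137.8]
tool_rot: [-1.932, -0.012, 0.154]
force: [-0.6, -0.4, -1.1]
width: 14.4
```

```bash
python3 -c "
from spat import *
endp()
im,d=get_image('side')
b=im[150:330,120:330,::-1];cv2.imwrite(f'pics/s17.png',cv2.resize(b,None,fx=3,fy=3,interpolation=cv2.INTER_CUBIC))
"
```

```text
G [599.5 300.3 144.5] hdir [ 0.065 -0.348 -0.935] end rel pot [-14.3 -30.4  26.6] axis at rim rel pot [-20.1   0.5] w 14.414849658374253 F [-0.6 -0.4 -1.1]
```

View pics/s17.png

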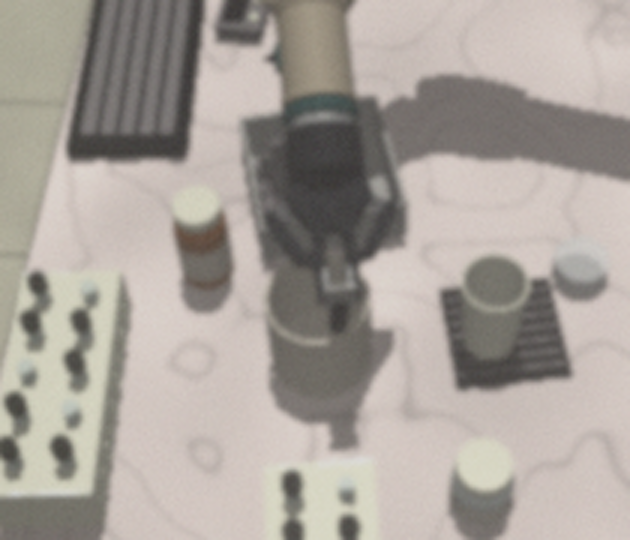

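Request:
{"name": "arm_command", "arguments": {"rot": [[0,0,0],[0,0,0],[0,0,0],[0,0,0]], "slide": [[0,0,0],[0,0,0],[0,0,0],[0,0,0]], "gripper": [22,30,36,36]}}

```text
clock: 21.9
eef_pos: [600.2, 318.6, 144.7]
tool_rot: [-1.929, -0.019, 0.152]
force: [0.9, -0.5, -0.8]
width: 36.1
```

Request:
{"name": "arm_command", "arguments": {"rot": [[0,0,0],[0,0,0],[0,0,0],[0,0,0],[0,0,0]], "slide": [[0,0,0],[2,-12,4],[4,-25,9],[4,-25,9],[4,-25,9]], "gripper": [36,36,36,36,36]}}

```text
clock: 22.32
eef_pos: [609.9, 234.2, 181.2]
tool_rot: [-1.924, -0.019, 0.165]
force: [0.1, 1.3, -0.7]
width: 35.8
```

Request:
{"name": "arm_command", "arguments": {"rot": [[0,0,0],[0,0,0],[0,0,0],[0,0,0],[0,0,0]], "slide": [[4,-25,30],[2,-25,30],[0,-25,30],[0,-25,30],[0,-25,15]], "gripper": [50,50,50,50,50]}}

```text
clock: 22.73
eef_pos: [614.6, 98.3, 322.5]
tool_rot: [-1.927, -0.015, 0.164]
force: [1.1, -0.3, 0.0]
width: 50.4
```

```bash
python3 -c "
from spat import *
endp()
for n in ('side','top'):
    im,d=get_image(n)
    b=im[100:330,120:380,::-1] if n=='side' else im[110:300,110:420,::-1];cv2.imwrite(f'pics/{n}18.png',cv2.resize(b,None,fx=2.5,fy=2.5,interpolation=cv2.INTER_CUBIC))
"
```

```text
G [617.4  80.7 329.2] hdir [ 0.071 -0.342 -0.937] end rel pot [   4.3 -249.4  211.1] axis at rim rel pot [  12.  -286.3] w 50.39286391483773 F [ 1.1 -0.3  0. ]
```

View pics/side18.png

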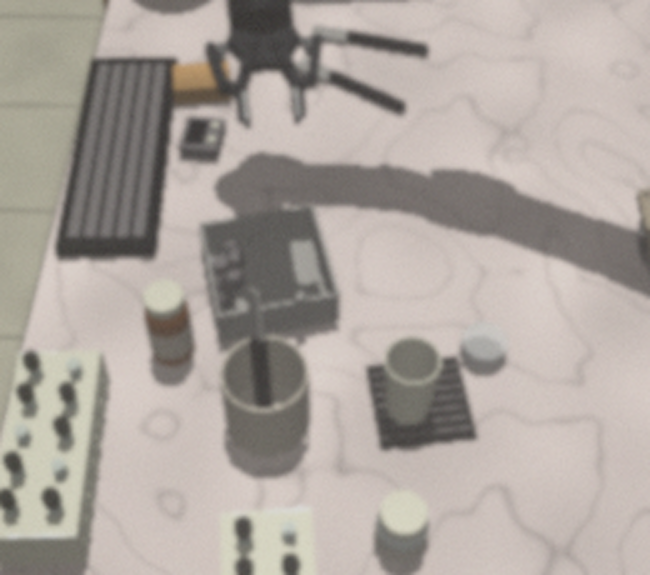

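View pics/top18.png

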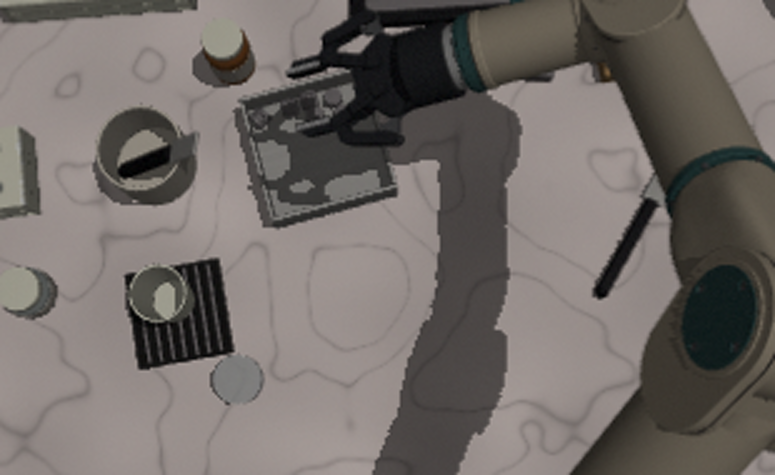

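```bash
python3 - <<'E'
from spat import *
u=np.array([.848,-.529]);go([560,-150,230],RG(u/np.linalg.norm(u)))
E
```

```text
t 22.83 slide [ -57.  -243.6 -109.4] rot [ -45.9   71.3 -112. ] rows 20.1 w 49.9 F [ 0.1 -1.1  0.1]
 cur grasp [619.7  76.1 327.2] q [ 0.6   0.92 -0.6   1.45 -0.69  1.36  0.6 ] ikq [-0.24  0.66  0.74  1.75 -0.54  0.94 -1.4 ] 0.0 0.0
 per row 21 slide [ -2.7 -11.6  -5.2] rot [-2.2  3.4 -5.3]
```

Request:
{"name": "arm_command", "arguments": {"rot": [[-2.3,3.5,-5.5],[-2.3,3.5,-5.5],[-2.3,3.5,-5.5],[-2.3,3.5,-5.5],[-2.3,3.5,-5.5]], "slide": [[-3,-12,0],[-3,-12,0],[-3,-12,0],[-3,-12,0],[-3,-12,0]], "gripper": [50,50,50,50,50]}}

```text
clock: 23.25
eef_pos: [601.3, 29.7, 318.5]
tool_rot: [-2.166, 0.274, -0.376]
force: [-0.8, 0.1, 0.4]
width: 50.1
```

Request:
{"name": "arm_command", "arguments": {"rot": [[-2.3,3.5,-5.5],[-2.3,3.5,-5.5],[-2.3,3.5,-5.5],[-2.3,3.5,-5.5],[-2.3,3.5,-5.5]], "slide": [[-3,-12,-8],[-3,-12,-8],[-3,-12,-8],[-3,-12,-8],[-3,-12,-8]], "gripper": [50,50,50,50,50]}}

```text
clock: 23.67
eef_pos: [581.7, -35.7, 279.5]
tool_rot: [-2.541, 0.386, -1.003]
force: [0.2, 0.1, -0.5]
width: 50.0
```

Request:
{"name": "arm_command", "arguments": {"rot": [[-2.3,3.5,-5.5],[-2.3,3.5,-5.5],[-2.3,3.5,-5.5],[-2.3,3.5,-5.5],[-2.3,3.5,-5.5]], "slide": [[-3,-12,-12],[-3,-12,-12],[-3,-12,-12],[-3,-12,-12],[-3,-12,-12]], "gripper": [50,50,50,50,50]}}

```text
clock: 24.08
eef_pos: [561.5, -98.4, 220.9]
tool_rot: [-2.911, 0.267, -1.629]
force: [-0.1, 0.8, 0.0]
width: 49.9
```

Request:
{"name": "arm_command", "arguments": {"rot": [[-2.2,3.4,-5.3],[-2.2,3.4,-5.3],[-2.2,3.4,-5.3],[-2.2,3.4,-5.3],[0,0,0]], "slide": [[-3,-12,0],[-3,-12,0],[-3,-12,0],[-3,-12,0],[0,0,0]], "gripper": [50,50,50,50,50]}}

```text
clock: 24.5
eef_pos: [544.7, -144.2, 220.4]
tool_rot: [-3.115, 0.045, -2.052]
force: [1.0, 0.2, -0.2]
width: 50.3
```

```bash
python3 - <<'E'
from spat import *
c,u=find((330,150,392,240),'pics/f1.png')
find((388,160,425,260))
go([*(c+55*u),120],RG(u))
E
```

```text
handle c [ 500.7 -297.9] size [ 16.1 138.5] u [ 0.85  -0.527] G [ 547.5 -326.9]
handle c [ 466.6 -416. ] size [ 18.7 139.8] u [ 0.972 -0.236] G [ 520. -429.]
t 24.6 slide [   4.1 -183.2 -118.9] rot [-1.7  2.7 -4.4] rows 5.5 w 50.1 F [-1.   0.1 -0.6]
 cur grasp [ 542.5 -144.3  238.9] q [-0.06  0.53  0.44  1.82 -0.36  0.83 -1.48] ikq [ 0.27  0.8   0.38  1.67 -0.4   0.75 -1.28] 0.0 0.0
 per row 6 slide [  0.7 -30.5 -19.8] rot [-0.3  0.4 -0.7]
```

View pics/f1.png

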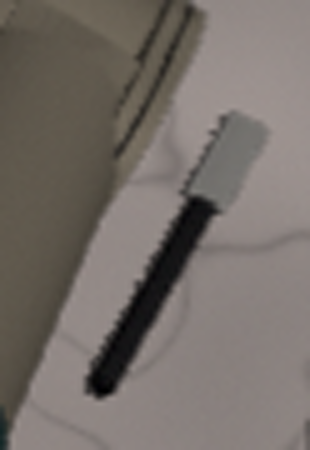

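Request:
{"name": "arm_command", "arguments": {"rot": [[-0.3,0.5,-0.8],[-0.3,0.5,-0.8],[-0.3,0.5,-0.8],[-0.3,0.5,-0.8],[-0.3,0.5,-0.8]], "slide": [[1,-36,-22],[1,-36,-22],[1,-36,-22],[1,-36,-22],[0,-32,-22]], "gripper": [50,50,50,50,50]}}

```text
clock: 25.02
eef_pos: [549.6, -312.1, 110.3]
tool_rot: [-3.136, 0.029, -2.095]
force: [0.6, -1.0, -0.2]
width: 50.0
```

```bash
python3 - <<'E'
from spat import *
go([547.5,-327,50],RG(np.array([.85,-.527])))
E
```

```text
t 25.02 slide [ -2.1 -14.9 -79.3] rot [-1.3  1.1 -1.8] rows 2.0 w 50.0 F [ 0.6 -1.  -0.2]
 cur grasp [ 549.2 -312.5  129.3] q [ 0.26  0.78  0.38  1.69 -0.43  0.76 -1.23] ikq [ 0.29  0.9   0.35  1.7  -0.47  0.63 -1.23] 0.0 0.0
 per row 3 slide [ -0.7  -5.  -26.4] rot [-0.4  0.4 -0.6]
```

Request:
{"name": "arm_command", "arguments": {"rot": [[-0.4,0.4,-0.6],[-0.4,0.4,-0.6],[-0.4,0.4,-0.6],[0,0,0]], "slide": [[-1,-5,-26],[-1,-5,-26],[-1,-5,-20],[0,0,0]], "gripper": [50,50,50,50]}}

```text
clock: 25.35
eef_pos: [537.5, -338.5, 31.1]
tool_rot: [3.138, 0.003, -2.139]
force: [-0.5, 0.4, -0.5]
width: 50.2
```

```bash
python3 - <<'E'
from spat import *
go([547.5,-327,23],RG(np.array([.85,-.527])))
im,d=get_image('side')
b=im[70:190,180:310,::-1];cv2.imwrite('pics/s20.png',cv2.resize(b,None,fx=4.5,fy=4.5,interpolation=cv2.INTER_CUBIC))
E
```

```text
t 25.35 slide [ 10.   11.5 -27.1] rot [-0.3 -0.1  0.8] rows 0.8 w 50.2 F [-0.5  0.4 -0.5]
 cur grasp [ 537.6 -338.6   50.1] q [ 0.32  0.9   0.35  1.7  -0.47  0.63 -1.21] ikq [ 0.3   0.94  0.33  1.7  -0.49  0.59 -1.21] 0.0 0.0
 per row 1 slide [ 10.   11.5 -27.1] rot [-0.3 -0.1  0.8]
```

View pics/s20.png

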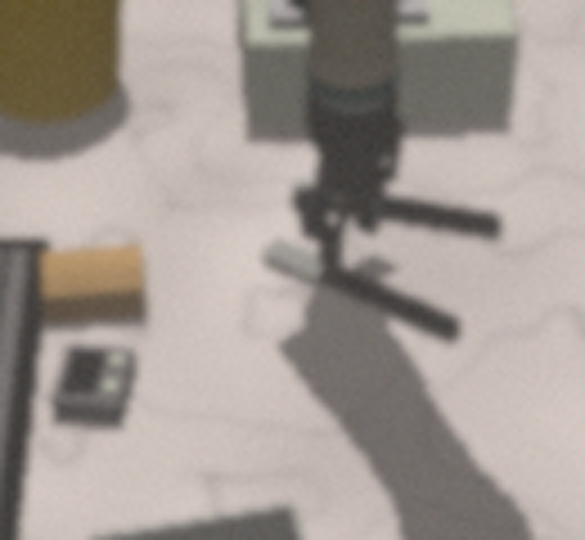

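Request:
{"name": "arm_command", "arguments": {"rot": [[0,0,0.4],[0,0,0.4],[0,0,0],[0,0,0]], "slide": [[5,6,0],[5,5,-8],[0,0,-6],[0,0,0]], "gripper": [50,50,50,50]}}

```text
clock: 25.73
eef_pos: [550.9, -326.2, 22.8]
tool_rot: [-3.138, 0.01, -2.122]
force: [-0.5, -0.3, 0.1]
width: 50.3
```

```bash
python3 - <<'E'
from spat import *
go([547.5,-327,23],RG(np.array([.85,-.527])))
E
```

```text
t 25.73 slide [ -3.4  -0.8 -18.8] rot [-0.4  0.5 -0.2] rows 0.5 w 50.3 F [-0.5 -0.3  0.1]
 cur grasp [ 550.8 -326.3   41.8] q [ 0.3   0.91  0.33  1.69 -0.48  0.62 -1.21] ikq [ 0.3   0.94  0.33  1.7  -0.49  0.59 -1.21] 0.0 0.0
 per row 1 slide [ -3.4  -0.8 -18.8] rot [-0.4  0.5 -0.2]
```

Request:
{"name": "arm_command", "arguments": {"rot": [[0,0,0],[0,0,0],[0,0,0],[0,0,0]], "slide": [[-1,0,-8],[-1,0,-8],[0,0,0],[0,0,0]], "gripper": [50,50,50,50]}}

```text
clock: 26.07
eef_pos: [551.1, -324.6, 7.1]
tool_rot: [-3.134, 0.011, -2.118]
force: [-0.2, 0.2, 0.9]
width: 49.8
```

Request:
{"name": "arm_command", "arguments": {"rot": [[0,0,0],[0,0,0],[0,0,0],[0,0,0],[0,0,0]], "slide": [[-1,-1,-3],[0,0,0],[0,0,0],[0,0,0],[0,0,0]], "gripper": [50,0,0,0,0]}}

```text
clock: 26.48
eef_pos: [549.7, -326.6, 4.1]
tool_rot: [-3.134, 0.01, -2.118]
force: [0.8, -0.3, -0.3]
width: 14.2
```

Request:
{"name": "arm_command", "arguments": {"rot": [[0,0,0],[0,0,0],[0,0,0]], "slide": [[0,0,0],[0,0,0],[0,0,0]], "gripper": [0,0,0]}}

```text
clock: 26.73
eef_pos: [549.8, -326.8, 4.2]
tool_rot: [-3.134, 0.01, -2.119]
force: [0.7, 0.4, -0.9]
width: 14.3
```

Request:
{"name": "arm_command", "arguments": {"rot": [[0,0,0],[0,0,0],[0,0,0],[0,0,0],[0,0,0]], "slide": [[0,0,15],[0,0,30],[0,15,40],[0,20,35],[0,30,25]], "gripper": [0,0,0,0,0]}}

```text
clock: 27.15
eef_pos: [542.8, -266.4, 151.2]
tool_rot: [3.141, 0.004, -2.13]
force: [0.8, -1.0, -0.2]
width: 14.3
```

```bash
python3 - <<'E'
from spat import *
go([622,200,310],RP(20,10))
im,d=get_image('side')
b=im[60:220,150:330,::-1];cv2.imwrite('pics/s21.png',cv2.resize(b,None,fx=3.5,fy=3.5,interpolation=cv2.INTER_CUBIC))
E
```

```text
t 27.15 slide [ 76.1 484.  152.3] rot [ 47.7 -71.3 111.9] rows 20.1 w 14.3 F [ 0.8 -1.  -0.2]
 cur grasp [ 542.7 -266.5  170.2] q [ 0.14  0.7   0.45  1.74 -0.4   0.8  -1.35] ikq [ 0.56  1.   -0.85  1.53 -0.6   1.1   0.46] 0.0 0.0
 per row 21 slide [ 3.6 23.   7.3] rot [ 2.3 -3.4  5.3]
```

View pics/s21.png

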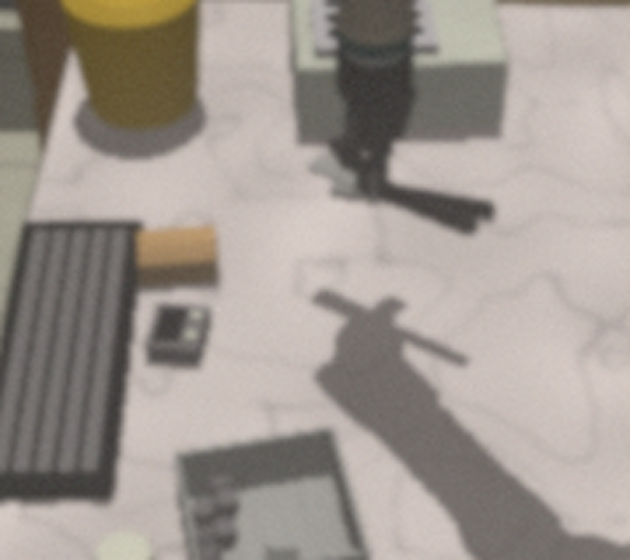

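Request:
{"name": "arm_command", "arguments": {"rot": [[2.3,-3.4,5.4],[2.3,-3.4,5.4],[2.3,-3.4,5.4],[2.3,-3.4,5.4],[2.3,-3.4,5.4]], "slide": [[4,20,18],[4,20,18],[4,22,15],[4,22,12],[4,23,10]], "gripper": [0,0,0,0,0]}}

```text
clock: 27.62
eef_pos: [569.3, -141.8, 236.8]
tool_rot: [-2.898, 0.287, -1.581]
force: [-0.2, 0.7, -1.7]
width: 14.0
```

Request:
{"name": "arm_command", "arguments": {"rot": [[2.3,-3.4,5.4],[2.3,-3.4,5.4],[2.3,-3.4,5.4],[2.3,-3.4,5.4],[2.3,-3.4,5.4]], "slide": [[4,23,8],[4,23,8],[4,23,8],[4,23,8],[4,23,8]], "gripper": [0,0,0,0,0]}}

```text
clock: 28.03
eef_pos: [588.4, -22.9, 287.5]
tool_rot: [-2.512, 0.383, -0.952]
force: [-0.5, -0.5, -1.1]
width: 14.4
```

Request:
{"name": "arm_command", "arguments": {"rot": [[2.3,-3.4,5.4],[2.3,-3.4,5.4],[2.3,-3.4,5.4],[2.3,-3.4,5.4],[2.3,-3.4,5.4]], "slide": [[4,23,5],[4,23,5],[4,23,5],[4,23,5],[4,23,5]], "gripper": [0,0,0,0,0]}}

```text
clock: 28.45
eef_pos: [607.5, 91.9, 318.4]
tool_rot: [-2.144, 0.249, -0.342]
force: [0.1, 0.6, -1.4]
width: 14.6
```

```bash
python3 - <<'E'
from spat import *
go([615,180,340],RP(20,10))
for n in ('side','top'):
    im,d=get_image(n)
    b=im[170:300,170:300,::-1] if n=='side' else im[120:220,120:270,::-1];cv2.imwrite(f'pics/{n}22.png',cv2.resize(b,None,fx=4.5,fy=4.5,interpolation=cv2.INTER_CUBIC))
E
```

```text
t 28.45 slide [  4.4 105.6  15.1] rot [ 11.7 -15.4  27.7] rows 4.8 w 14.6 F [ 0.1  0.6 -1.4]
 cur grasp [604.6  76.1 328.4] q [ 0.62  0.68 -0.52  1.76 -0.87  1.    0.3 ] ikq [ 0.51  0.9  -0.67  1.52 -0.74  1.23  0.55] 0.0 0.0
 per row 5 slide [ 0.9 21.1  3. ] rot [ 2.3 -3.1  5.5]
```

View pics/side22.png

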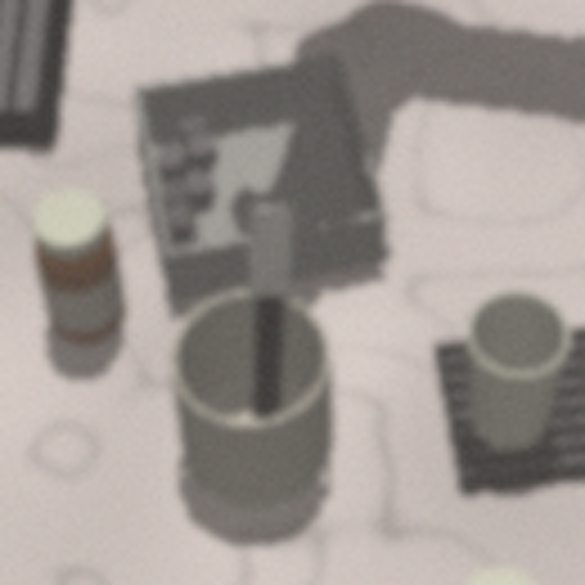

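View pics/top22.png

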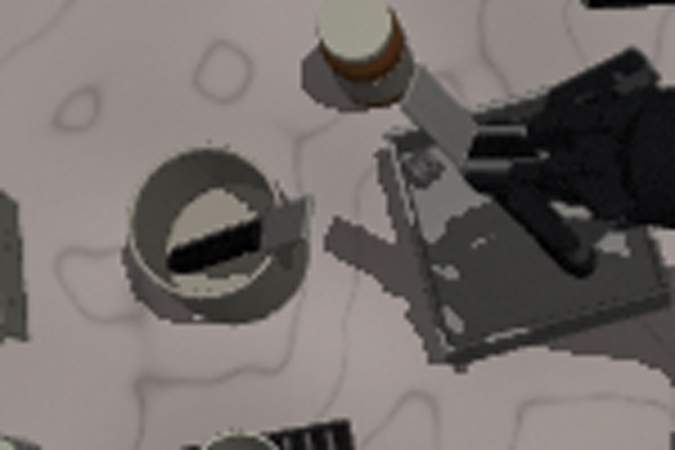

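```bash
python3 - <<'E'
from spat import *
a=np.array([(312,200),(280,250),(262,218),(178,262)])/4.5+120
print(onz('top',a[:2],180).round(),onz('top',a[2:3],135).round(),onz('top',a[3:],20).round())
s=np.array([(270,202),(268,295),(265,412)])/4.5+170
print(onz('side',s[:1],180).round(),onz('side',s[1:2],135).round(),onz('side',s[2:],20).round())
E
```

```text
[[616. 205. 180.]
 [585. 225. 180.]] [[615. 244. 135.]] [[610. 323.  20.]]
[[609. 220. 180.]] [[610. 261. 135.]] [[614. 280.  20.]]
```

Request:
{"name": "arm_command", "arguments": {"rot": [[2.3,-3.1,5.5],[2.3,-3.1,5.5],[2.3,-3.1,5.5],[2.3,-3.1,5.5],[2.3,-3.1,5.5]], "slide": [[1,21,4],[1,21,4],[1,21,4],[1,21,4],[1,21,4]], "gripper": [0,0,0,0,0]}}

```text
clock: 28.97
eef_pos: [612.5, 191.6, 336.4]
tool_rot: [-1.933, -0.007, 0.173]
force: [-0.2, -0.1, 0.3]
width: 14.2
```

```bash
python3 - <<'E'
from spat import *
go([625,300,300],RP(15,10))
endp()
E
```

```text
t 28.97 slide [  9.3 126.5 -41.3] rot [5.6 1.4 0.1] rows 3.3 w 14.2 F [-0.2 -0.1  0.3]
 cur grasp [615.5 174.1 343.2] q [ 0.51  0.89 -0.67  1.51 -0.73  1.23  0.55] ikq [ 0.37  1.01 -0.73  1.55 -0.84  1.04  0.62] 0.0 0.0
 per row 4 slide [  2.3  31.6 -10.3] rot [1.4 0.3 0. ]
G [615.5 174.1 343.2] hdir [ 0.067 -0.348 -0.935] end rel pot [   2.  -156.7  225.3] axis at rim rel pot [  10.3 -199.6] w 14.22809881948235 F [-0.2 -0.1  0.3]
```

```bash
python3 - <<'E'
from spat import *
go([625,314,325],RP(20,25))
go([625,314,210],RP(20,25))
E
```

```text
t 28.97 slide [  5.  138.6 -17.9] rot [ 0.6  0.6 15.1] rows 3.5 w 14.2 F [-0.2 -0.1  0.3]
 cur grasp [615.5 174.1 343.2] q [ 0.51  0.89 -0.67  1.51 -0.73  1.23  0.55] ikq [ 0.23  1.02 -0.67  1.27 -0.65  1.34  0.45] 0.0 0.0
 per row 4 slide [ 1.2 34.6 -4.5] rot [0.1 0.1 3.8]
t 28.97 slide [   5.   138.6 -132.9] rot [ 0.6  0.6 15.1] rows 4.8 w 14.2 F [-0.2 -0.1  0.3]
 cur grasp [615.5 174.1 343.2] q [ 0.51  0.89 -0.67  1.51 -0.73  1.23  0.55] ikq [ 0.22  1.16 -0.64  1.3  -0.61  1.26  0.58] 0.0 0.0
 per row 5 slide [  1.   27.7 -26.6] rot [0.1 0.1 3. ]
```

Request:
{"name": "arm_command", "arguments": {"rot": [[0,0,3],[0,0,3],[0,0,3],[0,0,3],[0,0,3]], "slide": [[2,28,-4],[2,28,-4],[2,28,-4],[2,28,-4],[2,26,-4]], "gripper": [0,0,0,0,0]}}

```text
clock: 29.38
eef_pos: [626.5, 325.0, 311.3]
tool_rot: [-1.95, -0.002, 0.434]
force: [1.2, 0.5, 1.0]
width: 14.0
```

```bash
python3 - <<'E'
from spat import *
go([625,314,210],RP(20,25));endp()
E
```

```text
t 29.38 slide [  -9.     5.1 -107.8] rot [1.5 0.8 0.1] rows 2.7 w 14.0 F [1.2 0.5 1. ]
 cur grasp [633.9 309.  318.4] q [ 0.22  1.02 -0.66  1.24 -0.62  1.35  0.44] ikq [ 0.23  1.16 -0.65  1.3  -0.6   1.25  0.57] 0.0 0.0
 per row 3 slide [ -3.    1.7 -35.9] rot [0.5 0.3 0. ]
G [633.9 309.  318.4] hdir [ 0.157 -0.335 -0.929] end rel pot [ 31.7 -20.2 201.3] axis at rim rel pot [ 47.1 -53.2] w 14.024304571815803 F [1.2 0.5 1. ]
```

Request:
{"name": "arm_command", "arguments": {"rot": [[0.5,0.3,0],[0.5,0.3,0],[0.4,0.2,0],[0,0,0]], "slide": [[-5,4,-10],[-4,3,-25],[-3,1,-25],[0,0,0]], "gripper": [0,0,0,0]}}

```text
clock: 29.72
eef_pos: [611.3, 341.9, 250.1]
tool_rot: [-1.929, -0.002, 0.445]
force: [-1.1, -1.5, -2.1]
width: 14.8
```

```bash
python3 - <<'E'
from spat import *
endp()
for n in ('side','top'):
    im,d=get_image(n)
    b=im[150:300,150:320,::-1] if n=='side' else im[120:220,120:270,::-1];cv2.imwrite(f'pics/{n}23.png',cv2.resize(b,None,fx=4,fy=4,interpolation=cv2.INTER_CUBIC))
E
```

```text
G [619.  325.8 256.8] hdir [ 0.152 -0.316 -0.937] end rel pot [ 16.2  -1.  138.8] axis at rim rel pot [ 20.8 -10.7] w 14.84760014213797 F [-1.1 -1.5 -2.1]
```

View pics/side23.png

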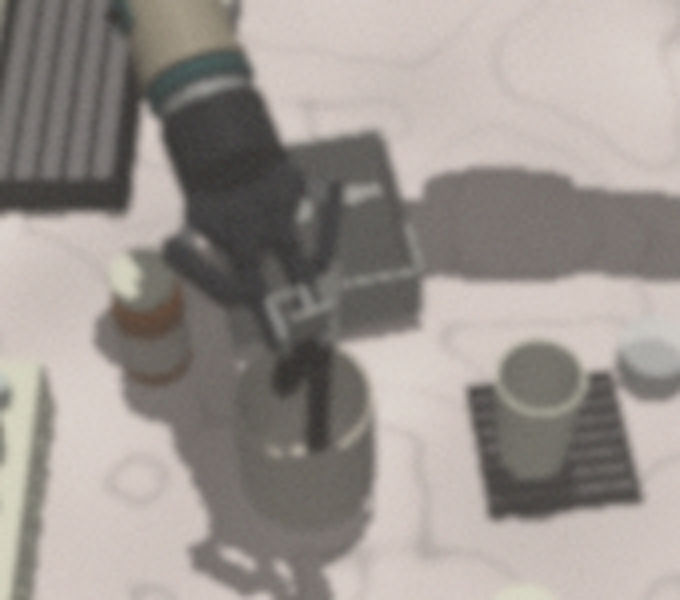

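View pics/top23.png

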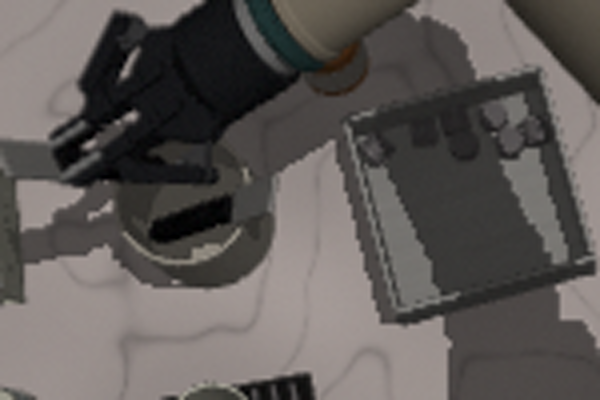

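Request:
{"name": "arm_command", "arguments": {"rot": [[0,0,0],[0,0,0],[0,0,0],[0,0,0]], "slide": [[2,-4,-12],[1,-3,-16],[0,-1,-16],[0,0,0]], "gripper": [0,0,0,0]}}

```text
clock: 30.15
eef_pos: [620.4, 331.8, 214.1]
tool_rot: [-1.932, -0.017, 0.439]
force: [-0.2, -1.4, -2.4]
width: 14.3
```

```bash
python3 - <<'E'
from spat import *
endp()
E
```

```text
G [627.8 315.6 220.9] hdir [ 0.165 -0.314 -0.935] end rel pot [ 26.6 -10.9 103. ] axis at rim rel pot [25.3 -8.5] w 14.267091134297095 F [-0.2 -1.4 -2.4]
```

Request:
{"name": "arm_command", "arguments": {"rot": [[0,0,0],[0,0,0],[0,0,0],[0,0,0]], "slide": [[-3,0,-12],[-3,0,-12],[0,0,-8],[0,0,0]], "gripper": [0,0,0,0]}}

```text
clock: 30.48
eef_pos: [614.4, 330.4, 178.1]
tool_rot: [-1.933, -0.016, 0.436]
force: [-1.3, -0.7, -0.2]
width: 14.4
```

```bash
python3 - <<'E'
from spat import *
endp()
im,d=get_image('side')
b=im[150:300,150:320,::-1];cv2.imwrite(f'pics/s24.png',cv2.resize(b,None,fx=4,fy=4,interpolation=cv2.INTER_CUBIC))
E
```

```text
G [621.8 314.2 184.8] hdir [ 0.163 -0.314 -0.935] end rel pot [ 20.4 -12.4  67. ] axis at rim rel pot [12.8  2.1] w 14.380933951664058 F [-1.3 -0.7 -0.2]
```

View pics/s24.png

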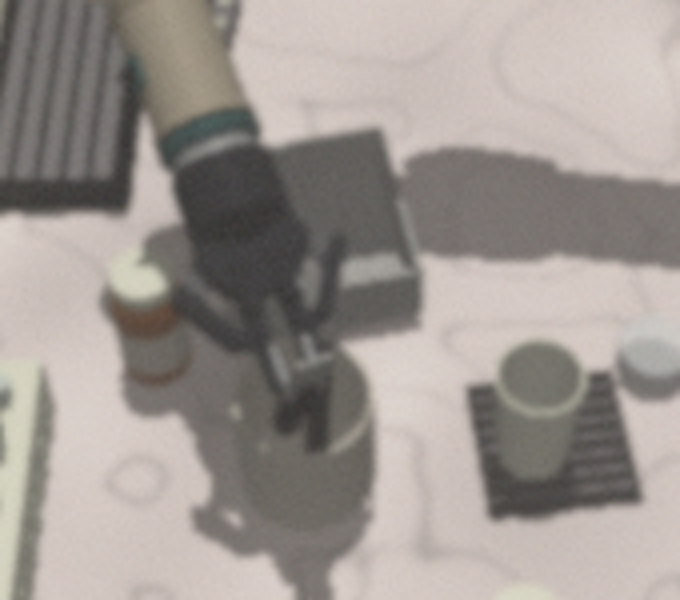

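Request:
{"name": "arm_command", "arguments": {"rot": [[0,0,0],[0,0,0],[0,0,0],[0,0,0],[0,0,0]], "slide": [[0,0,0],[0,0,0],[0,0,0],[0,0,0],[0,0,0]], "gripper": [60,60,60,60,60]}}

```text
clock: 30.95
eef_pos: [615.1, 331.9, 181.4]
tool_rot: [-1.931, -0.02, 0.437]
force: [-0.1, -0.3, -0.7]
width: 59.9
```

```bash
python3 - <<'E'
from spat import *
endp()
for n in ('side','top'):
    im,d=get_image(n)
    b=im[150:300,150:320,::-1] if n=='side' else im[120:220,120:270,::-1];cv2.imwrite(f'pics/{n}25.png',cv2.resize(b,None,fx=4,fy=4,interpolation=cv2.INTER_CUBIC))
E
```

```text
G [622.5 315.7 188.1] hdir [ 0.166 -0.311 -0.936] end rel pot [ 21.4 -10.5  70.2] axis at rim rel pot [14.3  2.7] w 59.89059473755386 F [-0.1 -0.3 -0.7]
```

View pics/side25.png

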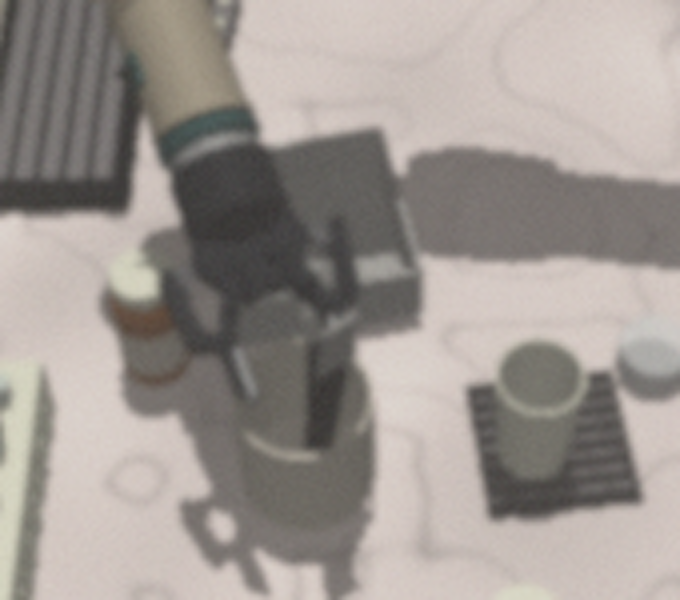

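View pics/top25.png

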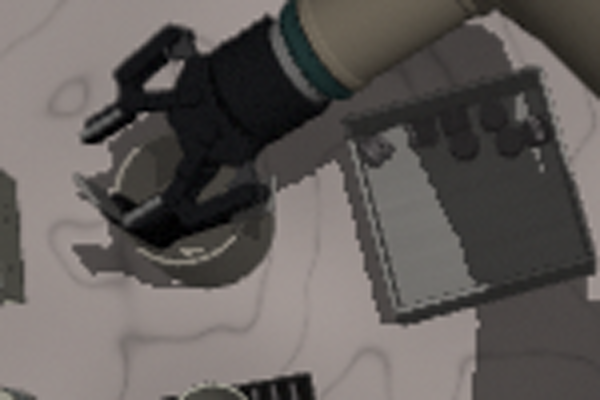

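Request:
{"name": "arm_command", "arguments": {"rot": [[0,0,0],[0,0,0],[0,0,0],[0,0,0],[0,0,0]], "slide": [[5,-5,12],[6,-8,18],[8,-12,20],[8,-12,25],[8,-12,30]], "gripper": [60,60,60,60,60]}}

```text
clock: 31.47
eef_pos: [645.9, 281.9, 286.6]
tool_rot: [-1.927, -0.007, 0.445]
force: [0.4, -0.1, -0.4]
width: 60.0
```

Request:
{"name": "arm_command", "arguments": {"rot": [[0,0,0],[0,0,0],[0,0,0],[0,0,0],[0,0,0]], "slide": [[0,-30,15],[-4,-35,0],[-4,-35,0],[-4,-35,0],[-4,-35,0]], "gripper": [50,50,50,50,50]}}

```text
clock: 31.88
eef_pos: [630.9, 113.3, 322.1]
tool_rot: [-1.926, -0.03, 0.454]
force: [0.1, -0.8, 0.1]
width: 50.4
```

```bash
python3 - <<'E'
from spat import *
endp()
for n in ('side','top'):
    im,d=get_image(n)
    b=im[150:300,150:320,::-1] if n=='side' else im[120:220,120:270,::-1];cv2.imwrite(f'pics/{n}26.png',cv2.resize(b,None,fx=4,fy=4,interpolation=cv2.INTER_CUBIC))
E
```

```text
G [638.5  97.2 328.7] hdir [ 0.178 -0.3   -0.937] end rel pot [  38.9 -227.5  210.6] axis at rim rel pot [  58.  -259.7] w 50.395350495954425 F [ 0.1 -0.8  0.1]
```

View pics/side26.png

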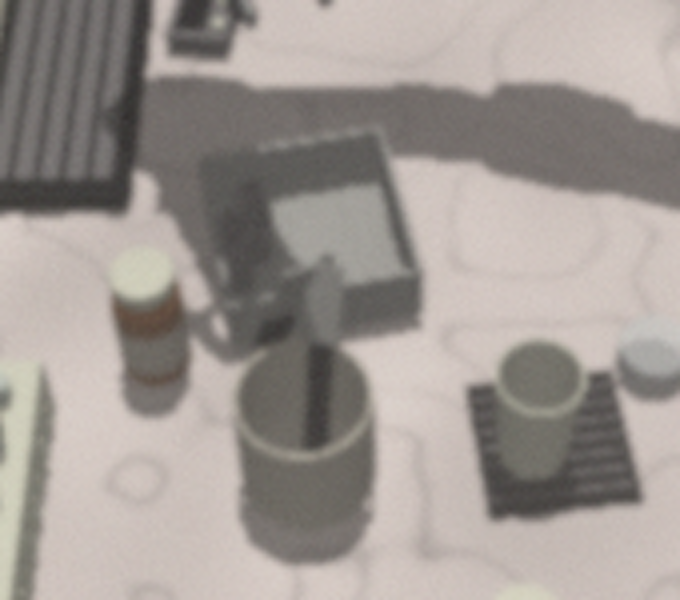

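View pics/top26.png

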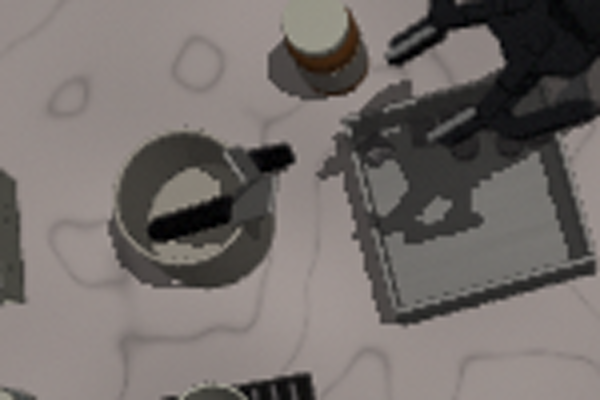

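```bash
python3 - <<'E'
from spat import *
im,d=get_image('top');P=cloud('top',d)
cv2.imwrite('pics/t27.png',np.clip(cv2.resize(im[140:210,135:215,::-1],None,fx=9,fy=9,interpolation=cv2.INTER_CUBIC)*1.7,0,255).astype(np.uint8))
im2,d2=get_image('side')
cv2.imwrite('pics/s27.png',np.clip(cv2.resize(im2[200:290,195:255,::-1],None,fx=7,fy=7,interpolation=cv2.INTER_CUBIC)*1.5,0,255).astype(np.uint8))
for v in range(150,185,3): print(v,[int(z) if z==z else -1 for z in P[v,160:212:3,2]])
E
```

```text
150 [4, -5, 3, 3, 0, -2, 3, -3, -2, -3, -1, -1, -3, 0, 0, -2, 57, 41]
153 [108, 109, 103, 101, 115, 1, 1, -3, 0, 0, -7, 0, 0, -1, -1, 0, 31, 1]
156 [83, 78, 67, 69, 72, 105, 0, 0, 0, 75, 36, -3, -1, 1, -1, -5, 59, -1]
159 [60, 42, 38, 30, 32, 34, 186, 152, 137, 107, 60, 20, 2, -1, 6, -3, 53, 2]
162 [35, 11, 6, 9, 3, 3, 193, 174, 139, 68, 0, -5, -1, 0, 1, -1, 0, 2]
165 [6, 2, -2, 3, 3, 0, 8, 190, 143, 165, -4, -5, -4, 3, -3, -1, 1, 48]
168 [4, 2, 2, 0, 0, -1, 3, 136, 148, 162, -2, 0, -1, 0, 0, 0, 0, 61]
171 [3, 2, 5, 87, 98, 119, 118, 134, 149, 161, -5, -1, -2, -5, 0, -4, -3, 60]
174 [39, 54, 71, 86, 103, 110, 125, 139, 153, 31, 1, -2, -6, -6, -4, -1, -2, -1]
177 [39, 46, 63, 58, 1, 3, 1, 99, 59, 22, -5, 0, 0, -3, 2, 2, -2, -6]
180 [0, 9, 2, -1, 3, 8, 105, 76, 46, 5, -2, 0, -1, 1, -1, -4, 0, 1]
183 [9, 0, 3, 0, 105, 95, 77, 61, 24, -3, -2, 4, 1, -6, -8, 1, 2, -2]
```

View pics/t27.png

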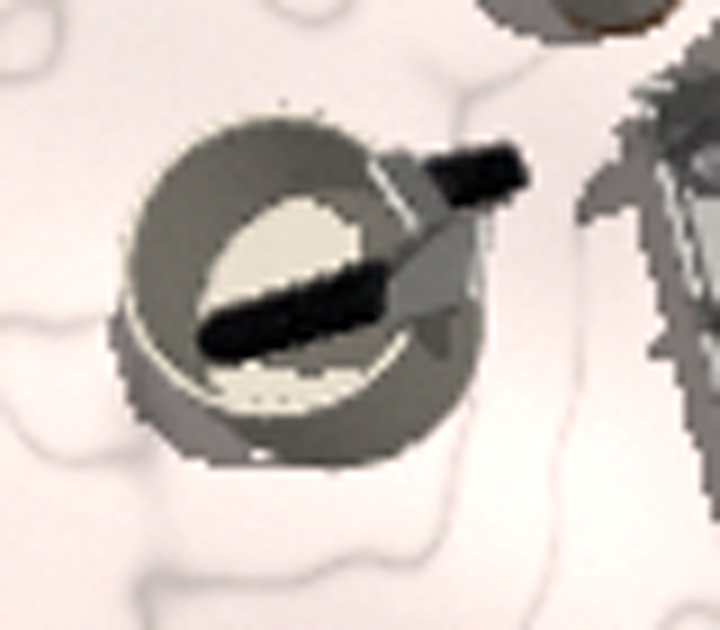

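View pics/s27.png

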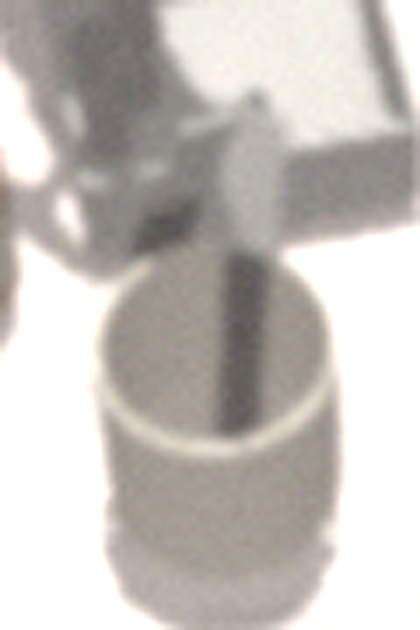

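```bash
python3 - <<'E'
from spat import *
im,d=get_image('top');P=cloud('top',d)
for v in range(154,166): print(v,[(u,im[v,u].max(),P[v,u].round().astype(int).tolist()) for u in range(176,196,2) if P[v,u,2]>12])
E
```

```text
154 []
155 [(176, np.uint8(134), [663, 256, 106])]
156 [(176, np.uint8(129), [658, 255, 111]), (180, np.uint8(131), [653, 240, 131]), (188, np.uint8(64), [668, 226, 66]), (190, np.uint8(38), [675, 225, 38])]
157 [(176, np.uint8(91), [635, 240, 193]), (178, np.uint8(72), [641, 239, 168]), (180, np.uint8(74), [647, 237, 144]), (184, np.uint8(54), [650, 228, 130]), (186, np.uint8(25), [657, 227, 99]), (188, np.uint8(13), [662, 224, 79]), (190, np.uint8(5), [669, 223, 47]), (192, np.uint8(44), [676, 221, 20])]
158 [(176, np.uint8(121), [631, 239, 199]), (178, np.uint8(62), [635, 236, 184]), (180, np.uint8(62), [641, 235, 158]), (182, np.uint8(32), [646, 233, 134]), (184, np.uint8(11), [645, 227, 139]), (186, np.uint8(8), [651, 225, 114]), (188, np.uint8(12), [657, 223, 88]), (190, np.uint8(8), [664, 222, 58]), (192, np.uint8(21), [671, 220, 28])]
159 [(176, np.uint8(104), [629, 239, 197]), (178, np.uint8(55), [631, 236, 186]), (180, np.uint8(62), [637, 235, 160]), (182, np.uint8(46), [642, 233, 138]), (184, np.uint8(15), [643, 228, 134]), (186, np.uint8(5), [645, 223, 126]), (188, np.uin
[... 673 characters left out ...]
[(178, np.uint8(111), [622, 235, 188]), (180, np.uint8(47), [622, 230, 186]), (182, np.uint8(58), [627, 228, 164]), (184, np.uint8(43), [634, 227, 134]), (186, np.uint8(9), [645, 229, 88]), (188, np.uint8(35), [653, 229, 51])]
163 [(180, np.uint8(99), [617, 228, 197]), (182, np.uint8(61), [622, 227, 173]), (184, np.uint8(57), [628, 225, 147])]
164 [(180, np.uint8(119), [616, 229, 191]), (182, np.uint8(61), [619, 226, 176]), (184, np.uint8(51), [624, 224, 152]), (188, np.uint8(108), [621, 211, 165])]
165 [(180, np.uint8(92), [614, 230, 185]), (182, np.uint8(48), [617, 227, 172]), (184, np.uint8(57), [623, 226, 143]), (186, np.uint8(67), [620, 218, 155]), (188, np.uint8(116), [618, 211, 165])]
```

```bash
cat >> spat.py <<'E'
a1=np.array([-.25,.04,.967]);a1/=np.linalg.norm(a1)
n1=np.array([-.56,.83,0]);n1-=a1*(a1@n1);n1/=np.linalg.norm(n1)
def RT(sg): return frame(-a1,sg*n1)
E
python3 - <<'E'
from spat import *
for sg in (1,-1):
    print(sg);go([630-.25*100/.967,234,260],RT(sg),0);go([630,234,168],RT(sg),0);go([622,287,300],frame([0,0,-1],sg*n1),0)
E
```

```text
1
t 32.13 slide [-27.  118.9 -61.1] rot [-35.2 -84.2  83.4] rows 17.7 w 49.7 F [-0.1  0.6 -1.1]
 cur grasp [638.8  99.  327.7] q [ 0.46  1.06 -0.63  1.12 -0.53  1.66  0.53] ikq [-0.01  0.59 -0.78  1.71  0.76  0.94  1.04] 0.0 0.0
 per row 18 slide [-1.5  6.6 -3.4] rot [-2.  -4.7  4.6]
t 32.13 slide [  -1.2  118.9 -153.1] rot [-35.2 -84.2  83.4] rows 17.7 w 49.7 F [-0.1  0.6 -1.1]
 cur grasp [638.8  99.  327.7] q [ 0.46  1.06 -0.63  1.12 -0.53  1.66  0.53] ikq [-0.07  0.72 -0.67  1.74  0.89  0.8   0.94] 0.0 0.0
 per row 18 slide [-0.1  6.6 -8.5] rot [-2.  -4.7  4.6]
t 32.13 slide [ -9.2 171.9 -21.1] rot [-22.8 -74.   81.9] rows 16.1 w 49.7 F [-0.1  0.6 -1.1]
 cur grasp [638.8  99.  327.7] q [ 0.46  1.06 -0.63  1.12 -0.53  1.66  0.53] ikq [-0.09  0.71 -0.75  1.31  0.48  1.3   1.28] 0.0 0.0
 per row 17 slide [-0.5 10.1 -1.2] rot [-1.3 -4.4  4.8]
-1
t 32.13 slide [-27.  118.9 -61.1] rot [-64.2   9.9 -81.5] rows 14.9 w 49.7 F [-0.1  0.6 -1.1]
 cur grasp [638.8  99.  327.7] q [ 0.46  1.06 -0.63  1.12 -0.53  1.66  0.53] ikq [-0.84  0.55  0.53  1.73 -0.2   0.72 -1.26] 0.0 0.0
 per row 15 slide [-1.8  7.9 -4.1] rot [-4.3  0.7 -5.4]
t 32.13 slide [  -1.2  118.9 -153.1] rot [-64.2   9.9 -81.5] rows 14.9 w 49.7 F [-0.1  0.6 -1.1]
 cur grasp [638.8  99.  327.7] q [ 0.46  1.06 -0.63  1.12 -0.53  1.66  0.53] ikq [-0.88  0.74  0.67  1.76 -0.55  0.6  -0.95] 0.0 0.0
 per row 15 slide [ -0.1   7.9 -10.2] rot [-4.3  0.7 -5.4]
t 32.13 slide [ -9.2 171.9 -21.1] rot [-72.4  22.4 -73.5] rows 15.1 w 49.7 F [-0.1  0.6 -1.1]
 cur grasp [638.8  99.  327.7] q [ 0.46  1.06 -0.63  1.12 -0.53  1.66  0.53] ikq [-0.54  0.63  0.13  1.32 -0.08  1.2  -1.42] 0.0 0.0
 per row 16 slide [-0.6 10.7 -1.3] rot [-4.5  1.4 -4.6]
```

Request:
{"name": "arm_command", "arguments": {"rot": [[-4.4,0.7,-5.5],[-4.4,0.7,-5.5],[-4.4,0.7,-5.5],[-4.4,0.7,-5.5],[-4.4,0.7,-5.5]], "slide": [[-2,0,0],[-2,0,0],[-2,0,0],[-2,0,0],[-2,0,0]], "gripper": [45,45,45,45,45]}}

```text
clock: 32.55
eef_pos: [620.6, 122.5, 313.3]
tool_rot: [-2.279, 0.121, -0.057]
force: [0.7, 0.2, -0.3]
width: 45.0
```

Request:
{"name": "arm_command", "arguments": {"rot": [[-4.4,0.7,-5.5],[-4.4,0.7,-5.5],[-4.4,0.7,-5.5],[-4.4,0.7,-5.5],[-4.4,0.7,-5.5]], "slide": [[-2,10,0],[-2,10,0],[-2,10,0],[-2,10,0],[-2,10,0]], "gripper": [45,45,45,45,45]}}

```text
clock: 32.97
eef_pos: [606.5, 177.6, 317.4]
tool_rot: [-2.652, 0.059, -0.576]
force: [-0.1, 1.2, -1.2]
width: 44.7
```

```bash
python3 - <<'E'
from spat import *
go([604,238,275],RT(-1),0)
E
```

```text
t 32.97 slide [ -2.5  60.4 -42.4] rot [-21.5   3.  -25.5] rows 4.8 w 44.7 F [-0.1  1.2 -1.2]
 cur grasp [602.5 169.5 334.2] q [ 0.05  0.42 -0.22  1.78 -0.48  0.72 -0.4 ] ikq [-0.73  0.51  0.35  1.7  -0.04  0.75 -1.41] 0.0 0.0
 per row 5 slide [-0.5 12.1 -8.5] rot [-4.3  0.6 -5.1]
```

Request:
{"name": "arm_command", "arguments": {"rot": [[-4.3,0.6,-5.1],[-4.3,0.6,-5.1],[-4.3,0.6,-5.1],[-4.3,0.6,-5.1],[-4.3,0.6,-5.1]], "slide": [[0,12,-8],[0,12,-8],[0,12,-8],[0,12,-8],[0,12,-8]], "gripper": [45,45,45,45,45]}}

```text
clock: 33.38
eef_pos: [599.3, 239.1, 288.6]
tool_rot: [-2.909, -0.12, -0.936]
force: [0.5, -0.3, -1.4]
width: 45.1
```

```bash
python3 - <<'E'
from spat import *
go([608,238,255],RT(-1),0)
for n in ('side','top'):
    im,d=get_image(n)
    b=im[150:300,150:320,::-1] if n=='side' else im[120:220,120:270,::-1];cv2.imwrite(f'pics/{n}28.png',cv2.resize(b,None,fx=4,fy=4,interpolation=cv2.INTER_CUBIC))
E
```

```text
t 33.38 slide [  8.7  -1.1 -33.6] rot [-3.7  0.3 -4.6] rows 0.9 w 45.1 F [ 0.5 -0.3 -1.4]
 cur grasp [594.5 238.3 307. ] q [-0.61  0.45  0.21  1.73 -0.04  0.72 -1.32] ikq [-0.69  0.53  0.29  1.72  0.    0.71 -1.45] 0.0 0.0
 per row 1 slide [  8.7  -1.1 -33.6] rot [-3.7  0.3 -4.6]
```

View pics/side28.png

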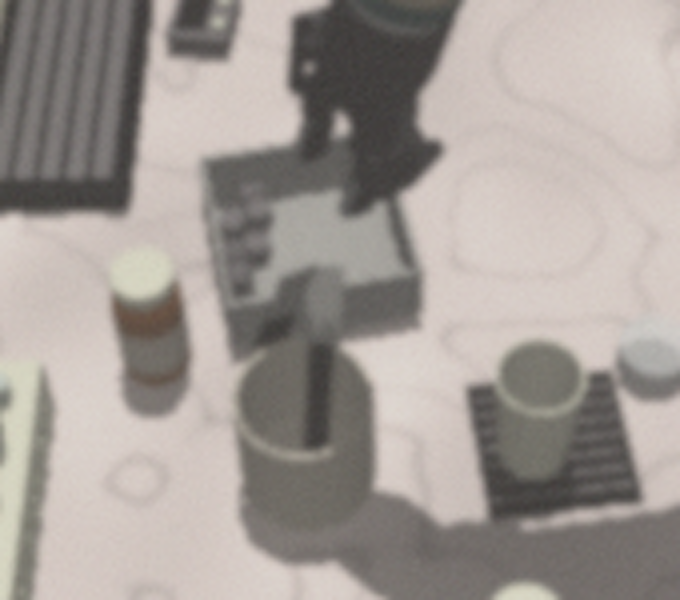

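View pics/top28.png

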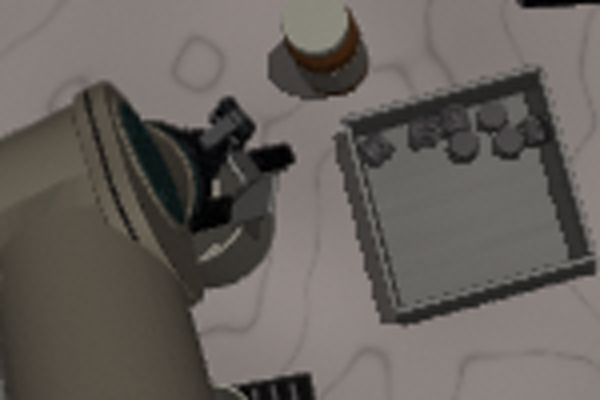

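```bash
python3 - <<'E'
from spat import *
p=proj('side',[[624,235,192],[632,231,158],[641,233,130],[655,230,70],[673,229,0],[648,232,110]]);print(((p-150)*4).round())
E
```

```text
[[297. 266.]
 [289. 289.]
 [278. 313.]
 [264. 355.]
 [247. 402.]
 [270. 327.]]
```

Request:
{"name": "arm_command", "arguments": {"rot": [[-1.8,0.2,-2.3],[-1.8,0.2,-2.3],[0,0,0]], "slide": [[5,0,-15],[4,0,-15],[0,0,0]], "gripper": [45,45,45]}}

```text
clock: 33.73
eef_pos: [598.4, 264.7, 256.1]
tool_rot: [-2.952, -0.158, -0.973]
force: [-0.2, 0.2, -0.2]
width: 44.9
```

```bash
python3 - <<'E'
from spat import *
go([619,236,210],RT(-1),0)
E
```

```text
t 33.73 slide [ 20.6 -28.7 -46.1] rot [-0.5 -0.5 -2.1] rows 1.5 w 44.9 F [-0.2  0.2 -0.2]
 cur grasp [593.8 265.1 274.6] q [-0.71  0.52  0.27  1.7   0.    0.72 -1.45] ikq [-0.66  0.59  0.27  1.74 -0.01  0.62 -1.44] 0.0 0.0
 per row 2 slide [ 10.3 -14.4 -23.1] rot [-0.3 -0.3 -1.1]
```

Request:
{"name": "arm_command", "arguments": {"rot": [[0,0,-0.7],[0,0,-0.7],[0,0,-0.7],[0,0,0]], "slide": [[7,-10,-8],[7,-10,-8],[6,-9,-8],[0,0,0]], "gripper": [45,45,45,45]}}

```text
clock: 34.07
eef_pos: [617.4, 236.3, 231.0]
tool_rot: [-2.951, -0.153, -1.004]
force: [-0.4, -1.2, 0.0]
width: 44.7
```

```bash
python3 - <<'E'
from spat import *
go([619,236,210],RT(-1),0)
E
```

```text
t 34.07 slide [  1.6  -0.3 -21. ] rot [-0.8 -0.6 -0.3] rows 0.5 w 44.7 F [-0.4 -1.2  0. ]
 cur grasp [612.8 236.8 249.4] q [-0.64  0.56  0.26  1.72 -0.02  0.67 -1.41] ikq [-0.66  0.59  0.27  1.74 -0.01  0.62 -1.44] 0.0 0.0
 per row 1 slide [  1.6  -0.3 -21. ] rot [-0.8 -0.6 -0.3]
```

Request:
{"name": "arm_command", "arguments": {"rot": [[0,0,0],[0,0,0],[0,0,0]], "slide": [[3,-1,-14],[3,0,-14],[0,0,0]], "gripper": [45,45,45]}}

```text
clock: 34.32
eef_pos: [626.2, 228.3, 203.7]
tool_rot: [-2.949, -0.152, -1.015]
force: [0.2, -0.8, -0.1]
width: 44.8
```

```bash
python3 - <<'E'
from spat import *
go([630,234,170],RT(-1),0)
for n in ('side','top'):
    im,d=get_image(n)
    b=im[180:270,190:270,::-1] if n=='side' else im[130:200,140:220,::-1];cv2.imwrite(f'pics/{n}29.png',np.clip(cv2.resize(b,None,fx=6.5,fy=6.5,interpolation=cv2.INTER_CUBIC)*1.4,0,255).astype(np.uint8))
E
```

```text
t 34.32 slide [  3.8   5.7 -33.7] rot [-0.9 -0.5  0.2] rows 0.9 w 44.8 F [ 0.2 -0.8 -0.1]
 cur grasp [621.6 228.8 222.1] q [-0.62  0.6   0.25  1.73 -0.03  0.61 -1.4 ] ikq [-0.64  0.65  0.26  1.75 -0.02  0.54 -1.42] 0.0 0.0
 per row 1 slide [  3.8   5.7 -33.7] rot [-0.9 -0.5  0.2]
```

View pics/side29.png

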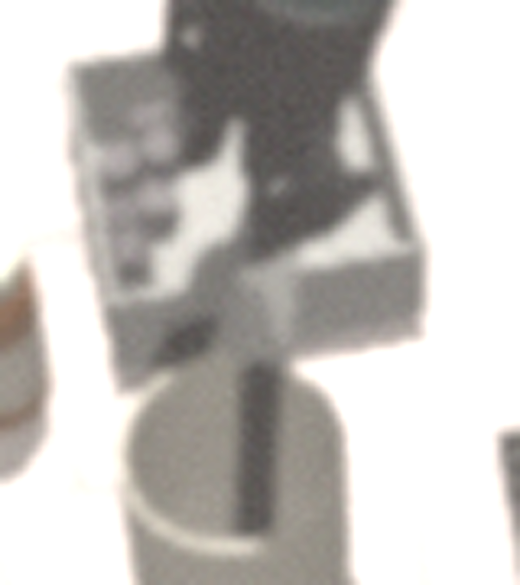

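View pics/top29.png

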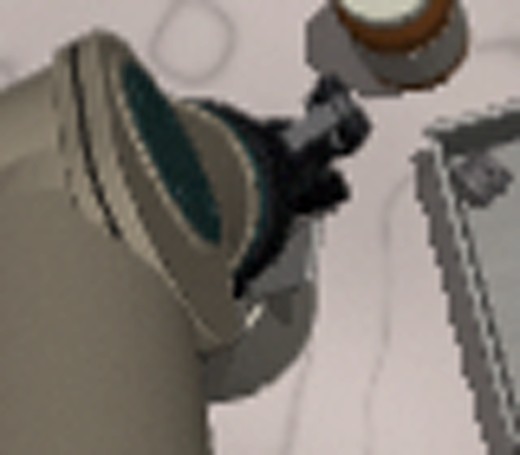

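Request:
{"name": "arm_command", "arguments": {"rot": [[-0.5,-0.3,0],[-0.4,-0.2,0],[0,0,0],[0,0,0]], "slide": [[0,7,-4],[3,0,-12],[2,0,-14],[0,0,0]], "gripper": [45,45,45,45]}}

```text
clock: 34.75
eef_pos: [634.3, 237.5, 178.1]
tool_rot: [-2.939, -0.172, -1.016]
force: [0.0, -0.4, 0.8]
width: 45.0
```

```bash
python3 - <<'E'
from spat import *
go([630,234,170],RT(-1),0)
for n in ('side',):
    im,d=get_image(n)
    b=im[180:270,190:270,::-1] ;cv2.imwrite(f'pics/{n}30.png',np.clip(cv2.resize(b,None,fx=6.5,fy=6.5,interpolation=cv2.INTER_CUBIC)*1.4,0,255).astype(np.uint8))
E
```

```text
t 34.75 slide [-4.3 -3.5 -8.1] rot [-0.3  0.6  0.2] rows 0.2 w 45.0 F [ 0.  -0.4  0.8]
 cur grasp [629.4 238.2 196.5] q [-0.64  0.65  0.26  1.74 -0.02  0.55 -1.43] ikq [-0.64  0.65  0.26  1.75 -0.02  0.54 -1.43] 0.0 0.0
 per row 1 slide [-4.3 -3.5 -8.1] rot [-0.3  0.6  0.2]
```

View pics/side30.png

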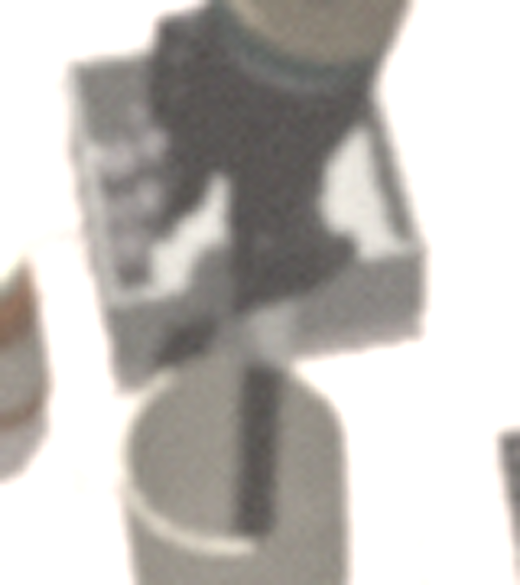

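Request:
{"name": "arm_command", "arguments": {"rot": [[0,0,0],[0,0,0],[0,0,0],[0,0,0],[0,0,0]], "slide": [[-1,-2,-8],[0,-1,-6],[0,0,0],[0,0,0],[0,0,0]], "gripper": [45,45,30,15,0]}}

```text
clock: 35.22
eef_pos: [634.0, 235.6, 165.2]
tool_rot: [-2.935, -0.173, -1.015]
force: [-0.6, -0.2, 0.4]
width: 8.8
```

Request:
{"name": "arm_command", "arguments": {"rot": [[0,0,0],[0,0,0],[0,0,0],[0,0,0]], "slide": [[0,0,0],[0,0,0],[0,0,0],[0,0,0]], "gripper": [0,0,0,0]}}

```text
clock: 35.55
eef_pos: [634.3, 235.6, 166.1]
tool_rot: [-2.934, -0.173, -1.016]
force: [0.8, 0.6, -0.7]
width: 4.0
```

```bash
python3 - <<'E'
from spat import *
go([630,234,170],RT(-1),0)
for n in ('side','top'):
    im,d=get_image(n)
    b=im[180:270,190:270,::-1] if n=='side' else im[130:200,140:220,::-1];cv2.imwrite(f'pics/{n}31.png',np.clip(cv2.resize(b,None,fx=6.5,fy=6.5,interpolation=cv2.INTER_CUBIC)*1.4,0,255).astype(np.uint8))
E
```

```text
t 35.55 slide [-4.3 -1.6  3.9] rot [-0.4  0.8  0.2] rows 0.2 w 4.0 F [ 0.8  0.6 -0.7]
 cur grasp [629.3 236.3 184.4] q [-0.64  0.66  0.26  1.76 -0.02  0.52 -1.43] ikq [-0.64  0.65  0.26  1.75 -0.02  0.54 -1.43] 0.0 0.0
 per row 1 slide [-4.3 -1.6  3.9] rot [-0.4  0.8  0.2]
```

View pics/side31.png

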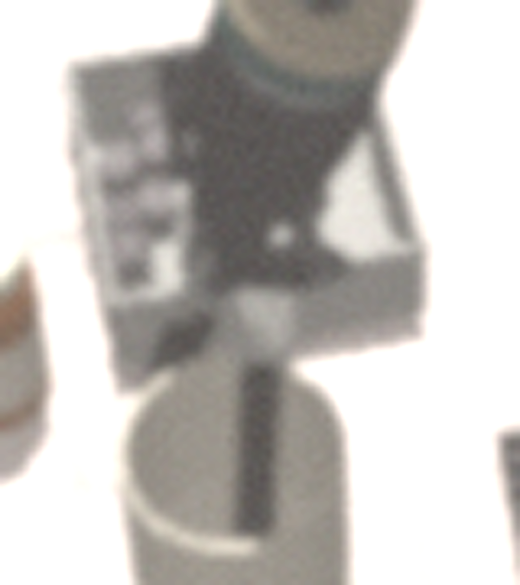

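Request:
{"name": "arm_command", "arguments": {"rot": [[0,0,0],[0,0,0],[0,0,0],[0,0,0],[0,0,0]], "slide": [[0,-1,12],[0,-1,25],[0,0,30],[0,0,30],[0,0,30]], "gripper": [0,0,0,0,0]}}

```text
clock: 36.07
eef_pos: [628.4, 230.8, 291.8]
tool_rot: [-2.952, -0.172, -1.013]
force: [0.8, 0.0, -1.7]
width: 4.1
```

```bash
python3 - <<'E'
from spat import *
go([640,270,320],frame([0,0,-1],-n1),0)
for n in ('side','top'):
    im,d=get_image(n)
    b=im[130:300,150:310,::-1] if n=='side' else im[130:200,140:220,::-1];cv2.imwrite(f'pics/{n}32.png',np.clip(cv2.resize(b,None,fx=4,fy=4,interpolation=cv2.INTER_CUBIC)*1.4,0,255).astype(np.uint8))
E
```

```text
t 36.07 slide [11.6 39.2 28.2] rot [ 2.6 14.4 -0.8] rows 2.1 w 4.1 F [ 0.8  0.  -1.7]
 cur grasp [623.7 231.6 310.2] q [-0.66  0.51  0.29  1.62  0.    0.81 -1.42] ikq [-0.55  0.64  0.21  1.26 -0.13  1.26 -1.35] 0.0 0.0
 per row 3 slide [ 3.9 13.1  9.4] rot [ 0.9  4.8 -0.3]
```

View pics/side32.png

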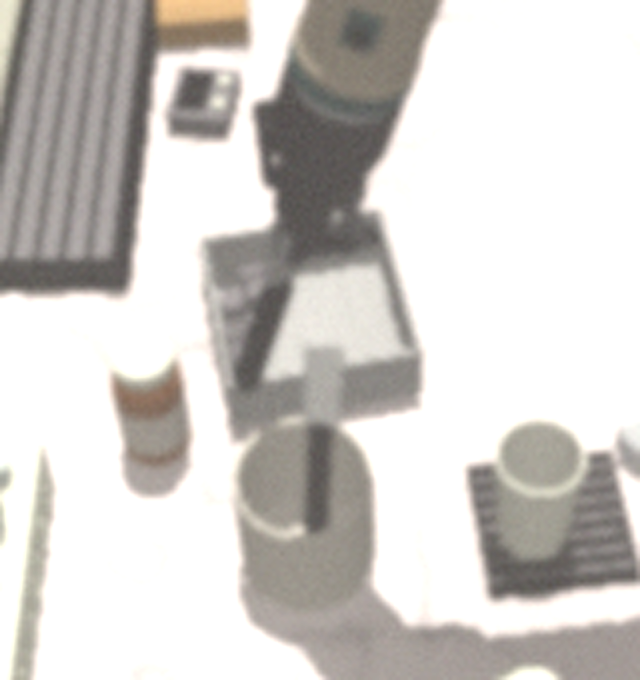

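```bash
python3 - <<'E'
from spat import *
R=frame([0,-.2,-.98],-n1)
go([639,299,330],R,0);go([639,299,189],R,0)
E
```

```text
t 36.17 slide [ 6.5 67.  32.5] rot [-9.2 14.9 -2.7] rows 2.5 w 3.9 F [0.  0.  0.7]
 cur grasp [627.6 232.7 315.9] q [-0.66  0.51  0.29  1.62  0.    0.81 -1.42] ikq [-0.69  0.73  0.29  1.09 -0.01  1.43 -1.49] 0.0 0.0
 per row 3 slide [ 2.2 22.3 10.8] rot [-3.1  5.  -0.9]
t 36.17 slide [   6.5   67.  -108.5] rot [-9.2 14.9 -2.7] rows 3.2 w 3.9 F [0.  0.  0.7]
 cur grasp [627.6 232.7 315.9] q [-0.66  0.51  0.29  1.62  0.    0.81 -1.42] ikq [-0.7   0.83  0.27  1.28 -0.02  1.15 -1.51] 0.0 0.0
 per row 4 slide [  1.6  16.8 -27.1] rot [-2.3  3.7 -0.7]
```

Request:
{"name": "arm_command", "arguments": {"rot": [[-2.4,3.8,-0.6],[-2.4,3.8,-0.6],[-2.4,3.8,-0.6],[-2,3.5,-0.6],[0,0,0]], "slide": [[2,5,20],[2,18,10],[2,20,5],[0,20,0],[0,0,0]], "gripper": [0,0,0,0,0]}}

```text
clock: 36.58
eef_pos: [627.6, 287.6, 332.3]
tool_rot: [3.005, -0.169, -1.01]
force: [-1.9, 2.2, -2.2]
width: 3.7
```

```bash
cat >> spat.py <<'E'
def endt(L=172):
    s=telemetry.read_state();z=Ro.from_euler('xyz',s['tool_rot']).apply([0,0,1]);e=s['eef_pos']+L*z
    print('z',z.round(3),'end rel pot',(e-[622,287,0]).round(1),'w',s['width'])
E
python3 - <<'E'
from spat import *
R=frame([0,-.2,-.98],-n1)
go([639,299,189],R,0);endt()
for n in ('side','top'):
    im,d=get_image(n)
    b=im[130:300,150:310,::-1] if n=='side' else im[120:220,120:220,::-1];cv2.imwrite(f'pics/{n}33.png',np.clip(cv2.resize(b,None,fx=4,fy=4,interpolation=cv2.INTER_CUBIC)*1.2,0,255).astype(np.uint8))
E
```

```text
t 36.58 slide [  11.4   11.4 -143.3] rot [ 0.8 -1.5  0.3] rows 3.6 w 3.7 F [-1.9  2.2 -2.2]
 cur grasp [628.1 291.6 350.9] q [-0.69  0.72  0.29  1.11 -0.01  1.46 -1.47] ikq [-0.7   0.83  0.28  1.28 -0.03  1.15 -1.51] 0.0 0.0
 per row 4 slide [  2.8   2.9 -35.8] rot [ 0.2 -0.4  0.1]
z [-0.026 -0.213 -0.977] end rel pot [  1.1 -36.2 164.3] w 3.709962307698981
```

View pics/side33.png

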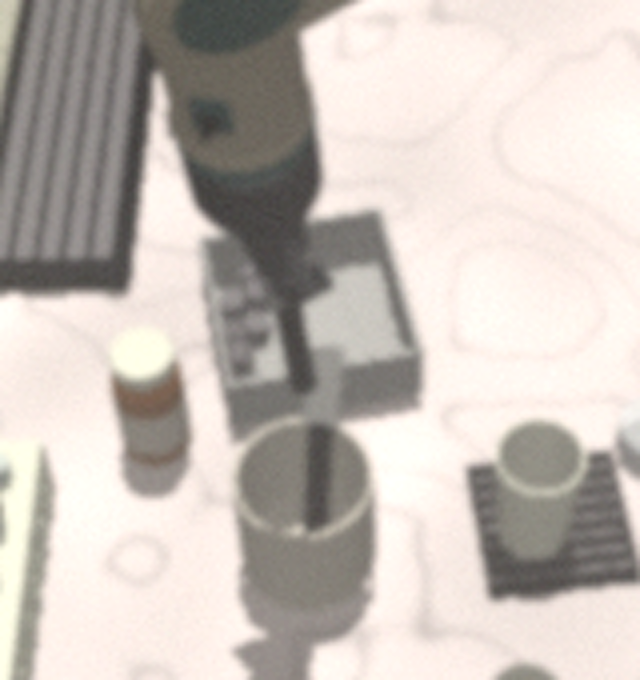

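Request:
{"name": "arm_command", "arguments": {"rot": [[0.4,-0.7,0],[0.4,-0.7,0],[0,0,0],[0,0,0]], "slide": [[7,7,0],[7,7,0],[0,0,-12],[0,0,0]], "gripper": [0,0,0,0]}}

```text
clock: 37.02
eef_pos: [643.7, 293.7, 324.3]
tool_rot: [3.044, -0.176, -1.025]
force: [-1.5, 0.9, -1.5]
width: 4.1
```

```bash
python3 - <<'E'
from spat import *
endt()
E
```

```text
z [ 0.007 -0.199 -0.98 ] end rel pot [ 22.9 -27.6 155.8] w 4.053007416874139
```

Request:
{"name": "arm_command", "arguments": {"rot": [[0,0,0],[0,0,0],[0,0,0],[0,0,0]], "slide": [[-2,5,-10],[-2,4,-15],[0,0,-15],[0,0,0]], "gripper": [0,0,0,0]}}

```text
clock: 37.35
eef_pos: [640.2, 302.3, 285.7]
tool_rot: [3.051, -0.175, -1.03]
force: [-0.0, 0.2, -1.0]
width: 4.6
```

```bash
python3 - <<'E'
from spat import *
endt()
for n in ('side','top'):
    im,d=get_image(n)
    b=im[130:300,150:310,::-1] if n=='side' else im[120:220,120:220,::-1];cv2.imwrite(f'pics/{n}34.png',np.clip(cv2.resize(b,None,fx=4,fy=4,interpolation=cv2.INTER_CUBIC)*1.2,0,255).astype(np.uint8))
E
```

```text
z [ 0.012 -0.196 -0.981] end rel pot [ 20.3 -18.3 117.1] w 4.552474476014503
```

View pics/side34.png

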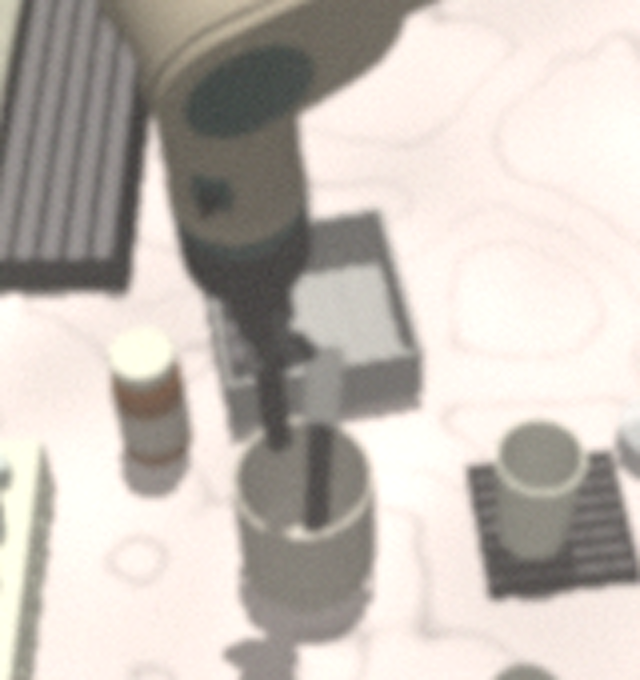

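Request:
{"name": "arm_command", "arguments": {"rot": [[0,0,0],[0,0,0],[0,0,0],[0,0,0],[0,0,0]], "slide": [[-1,0,-15],[0,0,-20],[0,0,-20],[0,0,-20],[0,0,0]], "gripper": [0,0,0,0,0]}}

```text
clock: 37.87
eef_pos: [644.8, 303.8, 220.3]
tool_rot: [3.071, -0.177, -1.034]
force: [-0.6, -1.5, -1.0]
width: 3.9
```

```bash
python3 - <<'E'
from spat import *
st();endt()
for n in ('side','top'):
    im,d=get_image(n)
    b=im[130:300,150:310,::-1] if n=='side' else im[120:220,120:220,::-1];cv2.imwrite(f'pics/{n}35.png',np.clip(cv2.resize(b,None,fx=4,fy=4,interpolation=cv2.INTER_CUBIC)*1.2,0,255).astype(np.uint8))
E
```

```text
t 37.8667 pos [644.8 303.8 220.3] rpy [ 3.071 -0.177 -1.034] w 3.8828079879471797 F [-0.6 -1.5 -1. ] q [-0.71  0.79  0.29  1.26 -0.03  1.17 -1.52]
[[0.503, -0.863, 0.03], [-0.846, -0.5, -0.187], [0.176, 0.069, -0.982]]
z [ 0.03  -0.187 -0.982] end rel pot [ 27.9 -15.3  51.5] w 3.8828079879471797
```

View pics/side35.png

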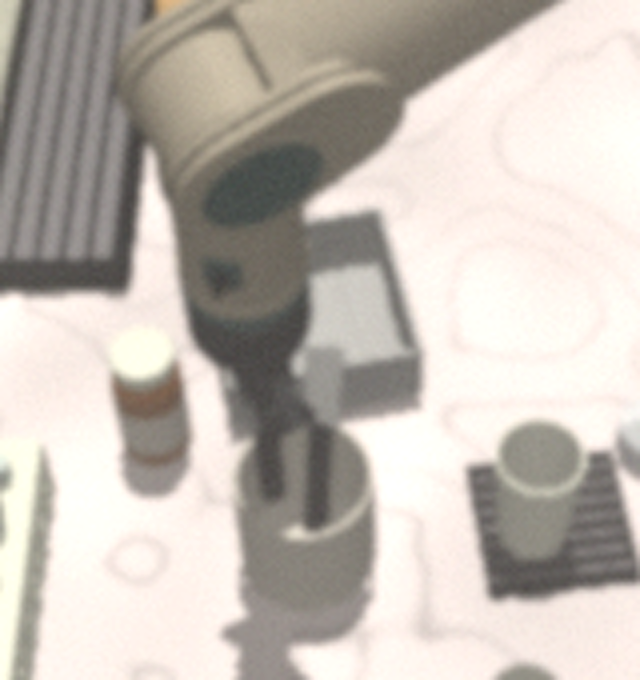

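Request:
{"name": "arm_command", "arguments": {"rot": [[0,0,0],[0,0,0],[0,0,0],[0,0,0],[0,0,0]], "slide": [[-4,0,-12],[-3,0,-12],[0,0,-4],[0,0,0],[0,0,0]], "gripper": [0,0,0,0,0]}}

```text
clock: 38.38
eef_pos: [646.1, 306.3, 207.1]
tool_rot: [3.095, -0.18, -1.038]
force: [0.4, 0.4, -1.2]
width: 4.0
```

Request:
{"name": "arm_command", "arguments": {"rot": [[0,0,0],[0,0,0],[0,0,0],[0,0,0],[0,0,0]], "slide": [[0,0,0],[0,0,0],[0,0,0],[0,0,0],[0,0,0]], "gripper": [25,25,25,25,25]}}

```text
clock: 38.8
eef_pos: [649.1, 306.9, 212.1]
tool_rot: [3.103, -0.181, -1.04]
force: [-0.0, -0.0, 0.0]
width: 25.1
```

Request:
{"name": "arm_command", "arguments": {"rot": [[0,0,0],[0,0,0],[0,0,0],[0,0,0],[0,0,0]], "slide": [[0,1,12],[0,4,20],[0,6,30],[0,6,30],[0,0,35]], "gripper": [25,25,25,25,25]}}

```text
clock: 39.22
eef_pos: [643.7, 321.9, 336.9]
tool_rot: [3.084, -0.18, -1.038]
force: [0.8, 1.0, -0.5]
width: 25.1
```

```bash
python3 - <<'E'
from spat import *
st()
for n in ('side','top'):
    im,d=get_image(n)
    b=im[130:300,150:310,::-1] if n=='side' else im[120:220,120:220,::-1];cv2.imwrite(f'pics/{n}36.png',np.clip(cv2.resize(b,None,fx=4,fy=4,interpolation=cv2.INTER_CUBIC)*1.2,0,255).astype(np.uint8))
E
```

```text
t 39.2167 pos [643.7 321.9 336.9] rpy [ 3.084 -0.18  -1.038] w 25.10237173517698 F [ 0.8  1.  -0.5] q [-0.72  0.72  0.3   1.08 -0.02  1.41 -1.53]
[[0.5, -0.865, 0.042], [-0.847, -0.499, -0.183], [0.179, 0.056, -0.982]]
```

View pics/side36.png

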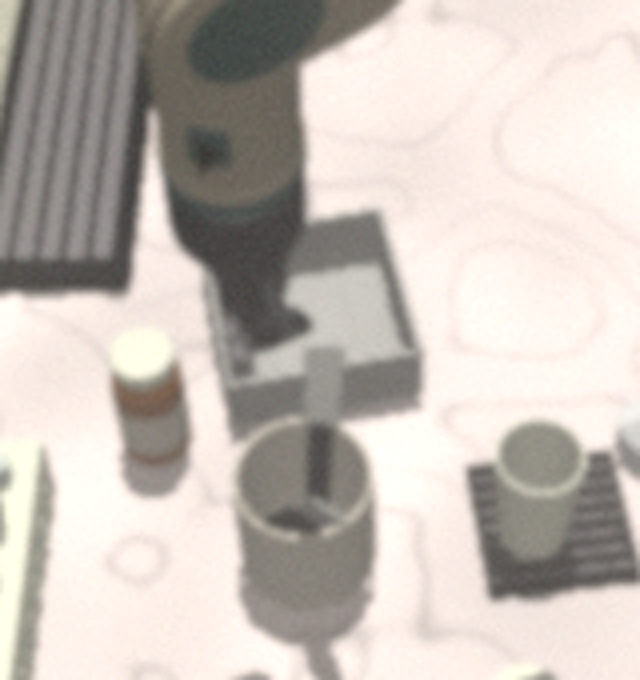

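Request:
{"name": "arm_command", "arguments": {"rot": [[0,0,0],[0,0,0],[0,0,0],[0,0,0],[0,0,0]], "slide": [[0,-10,10],[-2,-35,0],[-4,-38,0],[-4,-38,0],[-4,-38,0]], "gripper": [50,50,50,50,50]}}

```text
clock: 39.73
eef_pos: [631.6, 167.9, 357.5]
tool_rot: [3.106, -0.178, -1.025]
force: [2.2, -0.0, -0.6]
width: 49.7
```

Request:
{"name": "arm_command", "arguments": {"rot": [[0,0,0],[0,0,0],[0,0,0],[0,0,0],[0,0,0]], "slide": [[-4,-38,-10],[-4,-38,-10],[-4,-38,-10],[-4,-38,-10],[-4,-38,-10]], "gripper": [50,50,50,50,50]}}

```text
clock: 40.15
eef_pos: [608.5, -34.4, 312.7]
tool_rot: [3.112, -0.181, -1.027]
force: [1.2, -0.5, -0.4]
width: 50.2
```

```bash
python3 - <<'E'
from spat import *
st()
for n in ('side','top'):
    im,d=get_image(n)
    b=im[150:300,150:310,::-1] if n=='side' else im[130:210,130:230,::-1];cv2.imwrite(f'pics/{n}37.png',np.clip(cv2.resize(b,None,fx=5,fy=5,interpolation=cv2.INTER_CUBIC)*1.2,0,255).astype(np.uint8))
E
```

```text
t 40.15 pos [608.5 -34.4 312.7] rpy [ 3.112 -0.181 -1.027] w 50.220762764522995 F [ 1.2 -0.5 -0.4] q [-0.31  0.48  0.33  1.61  0.02  1.01 -1.05]
[[0.509, -0.858, 0.068], [-0.842, -0.512, -0.17], [0.18, 0.029, -0.983]]
```

View pics/side37.png

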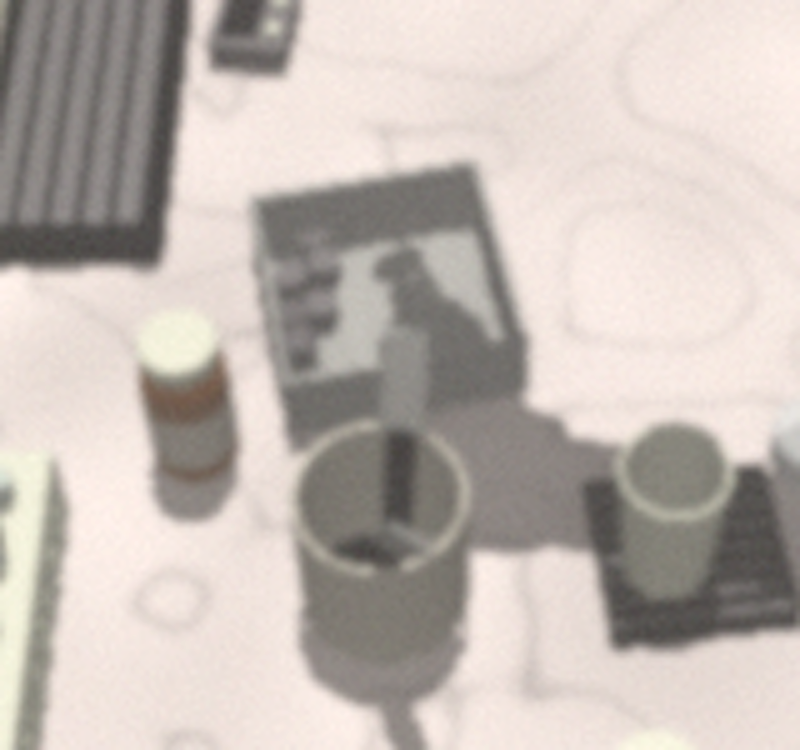

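View pics/top37.png

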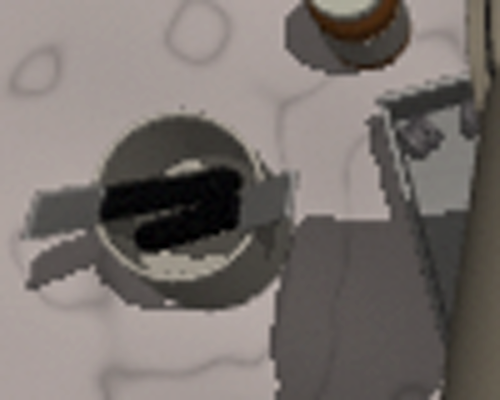

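```bash
python3 - <<'E'
from spat import *
c,u=find((380,160,430,260),'pics/f2.png')
g=c+115*u
go([*g,120],RG(u));print(g)
for sg in (1,):
  R=RP(12,20)
  q,e,a=ik(np.array([640,290,211])+19*R.apply([0,0,1]),R,[.3,1.2,-.7,1.3,-.6,1.2,.6]);print(q.round(2),e,a)
E
```

```text
handle c [ 466.6 -416. ] size [ 18.7 139.8] u [ 0.972 -0.236] G [ 520. -429.]
t 40.3 slide [ -29.3 -405.4 -211.7] rot [ 10.9  -0.3 -44. ] rows 11.5 w 50.1 F [-0.3  0.3  0. ]
 cur grasp [606.4 -34.5 331.4] q [-0.3   0.48  0.34  1.61  0.03  1.01 -1.06] ikq [ 0.46  0.9   0.3   1.38 -0.29  0.9  -0.97] 0.0 0.0
 per row 12 slide [ -2.4 -33.8 -17.6] rot [ 0.9 -0.  -3.7]
[ 578.34352112 -443.12694168]
[ 0.33  1.24 -0.73  1.31 -0.64  1.24  0.6 ] 1.8626432524999042e-06 3.801005976854057e-06
```

View pics/f2.png

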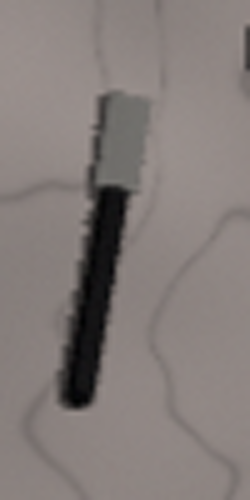

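Request:
{"name": "arm_command", "arguments": {"rot": [[0.9,0,-3.8],[0.9,0,-3.8],[0.9,0,-3.8],[0.9,0,-3.8],[0.9,0,-3.8]], "slide": [[-2,-37,-8],[-2,-37,-10],[-2,-37,-14],[-2,-37,-14],[-2,-37,-14]], "gripper": [55,55,55,55,55]}}

```text
clock: 40.72
eef_pos: [603.1, -208.0, 256.3]
tool_rot: [-3.129, -0.1, -1.358]
force: [0.9, 0.4, 1.0]
width: 55.0
```

Request:
{"name": "arm_command", "arguments": {"rot": [[0.9,0,-3.7],[0.9,0,-3.7],[0.9,0,-3.7],[0.9,0,-3.7],[0.9,0,-3.7]], "slide": [[-2,-34,-18],[-2,-34,-18],[-2,-34,-18],[-2,-34,-18],[-2,-34,-18]], "gripper": [55,55,55,55,55]}}

```text
clock: 41.13
eef_pos: [596.6, -381.4, 166.5]
tool_rot: [-3.118, -0.016, -1.688]
force: [0.7, 0.1, -0.3]
width: 55.1
```

```bash
python3 - <<'E'
from spat import *
u=np.array([.972,-.236]);u/=np.linalg.norm(u)
go([578,-443,70],RG(u))
E
```

```text
t 41.13 slide [ -18.6  -61.6 -115.5] rot [ 1.2  1.2 -6.9] rows 3.3 w 55.1 F [ 0.7  0.1 -0.3]
 cur grasp [ 596.2 -381.1  185.5] q [ 0.34  0.79  0.36  1.44 -0.31  0.94 -0.92] ikq [ 0.45  0.97  0.33  1.4  -0.37  0.83 -0.92] 0.0 0.0
 per row 4 slide [ -4.7 -15.4 -28.9] rot [ 0.3  0.3 -1.7]
```

Request:
{"name": "arm_command", "arguments": {"rot": [[0.4,0.4,-2.3],[0.4,0.4,-2.3],[0.4,0.4,-2.3],[0,0,0],[0,0,0]], "slide": [[-6,-20,-28],[-6,-20,-28],[-6,-20,-28],[0,0,-10],[0,0,0]], "gripper": [55,55,55,55,55]}}

```text
clock: 41.55
eef_pos: [574.9, -452.2, 66.0]
tool_rot: [3.138, -0.002, -1.822]
force: [0.8, 0.8, -0.1]
width: 54.9
```

```bash
python3 - <<'E'
from spat import *
u=np.array([.972,-.236]);u/=np.linalg.norm(u)
go([578,-443,23],RG(u))
im,d=get_image('side')
b=im[60:180,180:310,::-1];cv2.imwrite('pics/s40.png',cv2.resize(b,None,fx=4.5,fy=4.5,interpolation=cv2.INTER_CUBIC))
im,d=get_image('top')
b=im[150:270,330:450,::-1];cv2.imwrite('pics/t40.png',cv2.resize(b,None,fx=4.5,fy=4.5,interpolation=cv2.INTER_CUBIC))
E
```

```text
t 41.55 slide [  3.1   9.2 -62. ] rot [ 0.1 -0.2  0.8] rows 1.6 w 54.9 F [ 0.8  0.8 -0.1]
 cur grasp [ 575.  -452.1   85. ] q [ 0.45  0.96  0.35  1.38 -0.37  0.87 -0.92] ikq [ 0.45  1.03  0.31  1.41 -0.39  0.76 -0.9 ] 0.0 0.0
 per row 2 slide [  1.5   4.6 -31. ] rot [ 0.  -0.1  0.4]
```

View pics/s40.png

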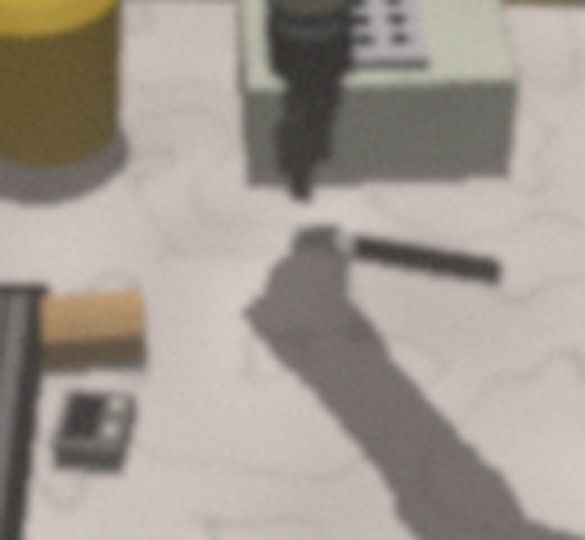

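View pics/t40.png

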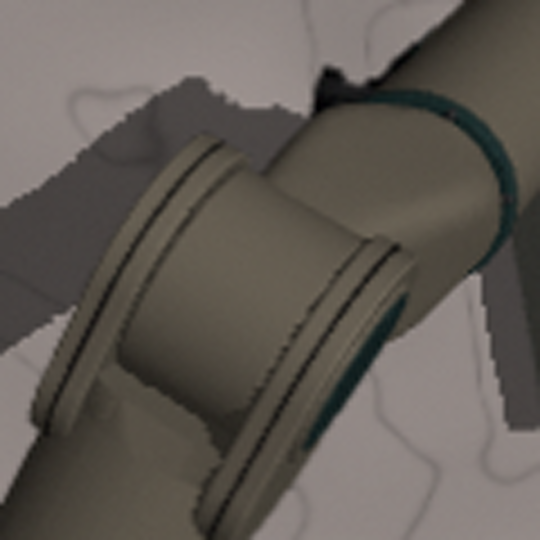

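Request:
{"name": "arm_command", "arguments": {"rot": [[0,0,0.4],[0,0,0.4],[0,0,0],[0,0,0]], "slide": [[2,6,-10],[2,5,-15],[0,0,-15],[0,0,0]], "gripper": [55,55,55,55]}}

```text
clock: 41.98
eef_pos: [588.3, -436.1, 33.9]
tool_rot: [-3.13, -0.004, -1.797]
force: [-0.6, 1.3, -0.2]
width: 54.5
```

```bash
python3 - <<'E'
from spat import *
u=np.array([.972,-.236]);u/=np.linalg.norm(u)
go([578,-443,23],RG(u))
print((proj('side',[[398.6,-399.5,9],[534.6,-432.5,9],[593,-446.5,9]])-[180,60])*4.5)
im,d=get_image('side')
b=im[60:180,180:310,::-1];cv2.imwrite('pics/s41.png',cv2.resize(b,None,fx=4.5,fy=4.5,interpolation=cv2.INTER_CUBIC))
E
```

```text
t 41.98 slide [-10.3  -6.9 -29.9] rot [ 0.4  0.6 -0.7] rows 0.8 w 54.5 F [-0.6  1.3 -0.2]
 cur grasp [ 588.1 -436.    52.9] q [ 0.44  0.99  0.32  1.41 -0.38  0.8  -0.91] ikq [ 0.45  1.03  0.31  1.41 -0.39  0.76 -0.9 ] 0.0 0.0
 per row 1 slide [-10.3  -6.9 -29.9] rot [ 0.4  0.6 -0.7]
[[499.76237021 271.15214302]
 [351.91271911 244.40697392]
 [289.52340415 233.27429964]]
```

View pics/s41.png

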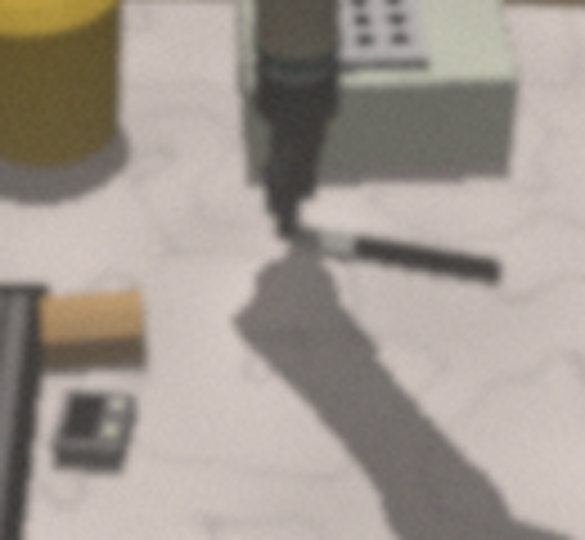

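Request:
{"name": "arm_command", "arguments": {"rot": [[0.2,0.3,-0.4],[0.2,0.3,-0.3],[0,0,0],[0,0,0],[0,0,0]], "slide": [[-5,-3,0],[-5,-3,-8],[0,0,-10],[0,0,-6],[0,0,0]], "gripper": [55,55,55,55,55]}}

```text
clock: 42.45
eef_pos: [580.5, -444.0, 13.2]
tool_rot: [-3.135, -0.002, -1.808]
force: [-0.3, 0.3, 0.5]
width: 55.2
```

```bash
python3 - <<'E'
from spat import *
u=np.array([.972,-.236]);u/=np.linalg.norm(u)
go([578,-443,23],RG(u))
E
```

```text
t 42.45 slide [-2.5  1.  -9.2] rot [ 0.2  0.3 -0. ] rows 0.2 w 55.2 F [-0.3  0.3  0.5]
 cur grasp [ 580.4 -443.9   32.2] q [ 0.45  1.02  0.32  1.41 -0.39  0.77 -0.9 ] ikq [ 0.45  1.03  0.31  1.41 -0.39  0.76 -0.9 ] 0.0 0.0
 per row 1 slide [-2.5  1.  -9.2] rot [ 0.2  0.3 -0. ]
```

Request:
{"name": "arm_command", "arguments": {"rot": [[0,0,0],[0,0,0],[0,0,0],[0,0,0],[0,0,0]], "slide": [[-2,0,-6],[0,0,-5],[0,0,0],[0,0,0],[0,0,0]], "gripper": [55,55,55,0,0]}}

```text
clock: 42.87
eef_pos: [577.3, -444.5, -0.2]
tool_rot: [-3.137, -0.001, -1.81]
force: [-0.0, 0.1, 0.7]
width: 31.7
```

Request:
{"name": "arm_command", "arguments": {"rot": [[0,0,0],[0,0,0],[0,0,0],[0,0,0]], "slide": [[0,0,0],[0,0,0],[0,0,0],[0,0,0]], "gripper": [0,0,0,0]}}

```text
clock: 43.2
eef_pos: [578.1, -444.7, 1.0]
tool_rot: [-3.135, -0.002, -1.809]
force: [-0.2, -0.5, 0.2]
width: 25.9
```

Request:
{"name": "arm_command", "arguments": {"rot": [[0,0,0],[0,0,0],[0,0,0],[0,0,0],[0,0,0]], "slide": [[0,0,10],[0,0,20],[-2,10,30],[-2,20,30],[-2,20,35]], "gripper": [0,0,0,0,0]}}

```text
clock: 43.62
eef_pos: [564.9, -395.1, 122.6]
tool_rot: [3.134, -0.001, -1.816]
force: [-0.1, 0.4, -1.0]
width: 26.2
```

Request:
{"name": "arm_command", "arguments": {"rot": [[0,0,0],[0,0,0],[0,0,0],[0,0,0],[0,0,0]], "slide": [[-2,30,25],[-2,30,20],[-2,30,15],[-2,30,10],[0,30,10]], "gripper": [0,0,0,0,0]}}

```text
clock: 44.03
eef_pos: [556.9, -246.8, 217.6]
tool_rot: [-3.132, -0.007, -1.824]
force: [0.7, 0.4, -0.1]
width: 25.9
```

```bash
python3 - <<'E'
from spat import *
go([610,150,350],RP(12,20))
im,d=get_image('side')
b=im[50:200,150:330,::-1];cv2.imwrite('pics/s42.png',cv2.resize(b,None,fx=3.8,fy=3.8,interpolation=cv2.INTER_CUBIC))
E
```

```text
t 44.03 slide [ 46.7 414.3 128.4] rot [ 68.6 -61.8 102.1] rows 19.7 w 25.9 F [ 0.7  0.4 -0.1]
 cur grasp [ 556.8 -246.7  236.6] q [ 0.1   0.61  0.44  1.67 -0.31  0.92 -1.17] ikq [ 0.5   1.01 -0.67  1.35 -0.69  1.5   0.56] 0.0 0.0
 per row 20 slide [ 2.3 20.7  6.4] rot [ 3.4 -3.1  5.1]
```

View pics/s42.png

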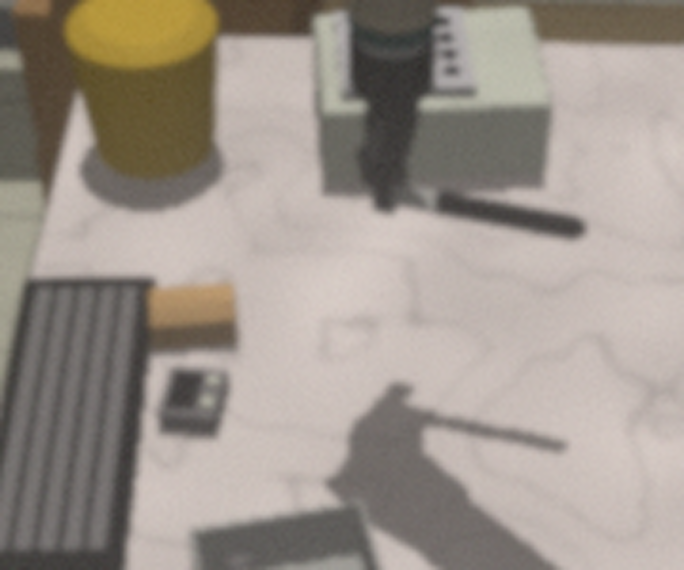

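Request:
{"name": "arm_command", "arguments": {"rot": [[3.4,-3.1,5.1],[3.4,-3.1,5.1],[3.4,-3.1,5.1],[3.4,-3.1,5.1],[3.4,-3.1,5.1]], "slide": [[2,15,15],[2,15,15],[2,18,15],[2,20,12],[2,20,12]], "gripper": [0,0,0,0,0]}}

```text
clock: 44.5
eef_pos: [572.3, -139.2, 295.3]
tool_rot: [-2.848, 0.291, -1.299]
force: [-0.2, 0.1, -1.4]
width: 26.2
```

Request:
{"name": "arm_command", "arguments": {"rot": [[3.4,-3.1,5.1],[3.4,-3.1,5.1],[3.4,-3.1,5.1],[3.4,-3.1,5.1],[3.4,-3.1,5.1]], "slide": [[2,20,10],[2,20,10],[2,20,10],[2,20,10],[2,20,5]], "gripper": [0,0,0,0,0]}}

```text
clock: 44.92
eef_pos: [582.0, -39.1, 351.6]
tool_rot: [-2.415, 0.379, -0.687]
force: [0.4, -0.5, -1.4]
width: 26.0
```

Request:
{"name": "arm_command", "arguments": {"rot": [[3.4,-3.1,5.1],[3.4,-3.1,5.1],[3.4,-3.1,5.1],[3.4,-3.1,5.1],[3.4,-3.1,5.1]], "slide": [[2,20,2],[2,20,2],[2,20,2],[2,20,2],[2,20,2]], "gripper": [0,0,0,0,0]}}

```text
clock: 45.33
eef_pos: [592.2, 57.1, 366.5]
tool_rot: [-2.01, 0.222, -0.103]
force: [-1.0, -0.6, -1.1]
width: 26.0
```

```bash
python3 - <<'E'
from spat import *
go([630,200,370],RP(12,20));endp(185)
im,d=get_image('side')
b=im[50:300,130:340,::-1];cv2.imwrite('pics/s43.png',cv2.resize(b,None,fx=2.4,fy=2.4,interpolation=cv2.INTER_CUBIC))
E
```

```text
t 45.33 slide [ 31.4 160.3  -0.5] rot [ 14.7 -11.   24.2] rows 4.3 w 26.0 F [-1.  -0.6 -1.1]
 cur grasp [592.2  39.9 374.4] q [ 0.59  0.72 -0.37  1.59 -0.86  1.38  0.42] ikq [ 0.36  0.97 -0.54  1.3  -0.82  1.53  0.57] 0.0 0.0
 per row 5 slide [ 6.3 32.1 -0.1] rot [ 2.9 -2.2  4.8]
G [592.2  39.9 374.4] hdir [-0.242 -0.402 -0.883] end rel pot [ -74.6 -321.5  211. ] axis at rim rel pot [-102.3 -367.5] w 25.955241083045287 F [-1.  -0.6 -1.1]
```

View pics/s43.png

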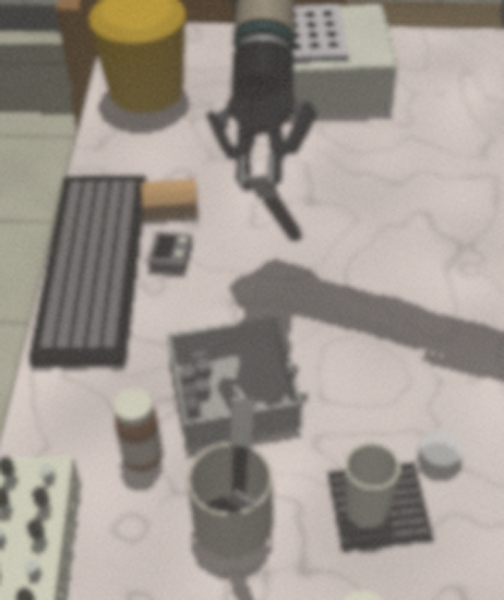

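```bash
python3 - <<'E'
from spat import *
im,d=get_image('top');P=cloud('top',d)
dk=np.zeros((384,512),bool);dk[145:195,135:195]=im[145:195,135:195].max(2)<45
for v in range(160,184,3):
    us=[u for u in range(145,190,3) if dk[v,u]]
    print(v,[P[v,u].round().astype(int).tolist() for u in us])
cv2.imwrite('pics/t43.png',np.clip(cv2.resize(im[140:200,130:200,::-1],None,fx=8,fy=8,interpolation=cv2.INTER_CUBIC)*1.4,0,255).astype(np.uint8))
E
```

```text
160 []
163 [[661, 287, 8], [658, 275, 18]]
166 [[642, 333, 55], [633, 315, 94], [634, 307, 88], [637, 301, 76], [639, 294, 66], [640, 286, 60], [643, 279, 45], [646, 272, 32], [649, 266, 15]]
169 [[617, 325, 127], [618, 318, 121], [622, 313, 105], [625, 307, 91], [627, 300, 78], [630, 294, 65], [632, 287, 52], [636, 281, 34], [619, 258, 113]]
172 [[608, 325, 128], [609, 318, 122], [614, 314, 97], [617, 309, 81], [619, 293, 71], [615, 280, 88], [611, 267, 110], [608, 256, 122]]
175 [[624, 335, 5], [616, 317, 41], [613, 304, 58], [609, 292, 76], [607, 281, 85], [605, 270, 95], [603, 260, 101]]
178 [[612, 332, 18], [608, 318, 37], [607, 308, 39], [606, 298, 43]]
181 []
```

View pics/t43.png

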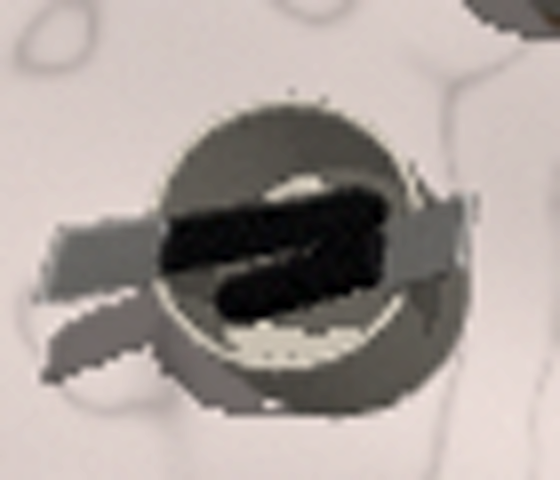

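```bash
python3 - <<'E'
from spat import *
go([641,323,360],RP(12,20));go([641,323,205],RP(12,20))
E
```

```text
t 45.43 slide [ 42.3 280.8  -8.9] rot [ 14.6 -11.3  24.1] rows 7.1 w 25.7 F [ 0.1 -0.6 -0.8]
 cur grasp [592.4  42.4 372.8] q [ 0.59  0.73 -0.38  1.59 -0.86  1.38  0.41] ikq [ 0.21  0.99 -0.56  1.3  -0.89  1.38  0.54] 0.0 0.0
 per row 8 slide [ 5.3 35.1 -1.1] rot [ 1.8 -1.4  3. ]
t 45.43 slide [  42.3  280.8 -163.9] rot [ 14.6 -11.3  24.1] rows 8.2 w 25.7 F [ 0.1 -0.6 -0.8]
 cur grasp [592.4  42.4 372.8] q [ 0.59  0.73 -0.38  1.59 -0.86  1.38  0.41] ikq [ 0.2   1.2  -0.54  1.31 -0.84  1.29  0.71] 0.0 0.0
 per row 9 slide [  4.7  31.2 -18.2] rot [ 1.6 -1.3  2.7]
```

Request:
{"name": "arm_command", "arguments": {"rot": [[2.4,-1.9,4],[2.4,-1.9,4],[2.4,-1.9,4],[2.4,-1.9,4],[2.4,-1.9,4]], "slide": [[6,25,10],[6,30,10],[6,34,8],[5,34,4],[5,34,0]], "gripper": [0,0,0,0,0]}}

```text
clock: 45.85
eef_pos: [623.9, 204.9, 395.9]
tool_rot: [-1.829, 0.042, 0.259]
force: [0.4, -0.1, -0.5]
width: 26.3
```

Request:
{"name": "arm_command", "arguments": {"rot": [[1.5,-1.2,3],[0,0,0],[0,0,0],[0,0,0],[0,0,0]], "slide": [[5,34,0],[5,34,0],[4,28,0],[0,0,0],[0,0,0]], "gripper": [0,0,0,0,0]}}

```text
clock: 46.27
eef_pos: [638.1, 309.5, 394.8]
tool_rot: [-1.817, 0.014, 0.318]
force: [0.1, -0.6, -0.8]
width: 25.5
```

```bash
python3 - <<'E'
from spat import *
go([641,323,320],RP(12,20));endp(185)
for n in ('side','top'):
    im,d=get_image(n)
    b=im[130:300,150:310,::-1] if n=='side' else im[120:220,120:220,::-1];cv2.imwrite(f'pics/{n}44.png',np.clip(cv2.resize(b,None,fx=4,fy=4,interpolation=cv2.INTER_CUBIC)*1.2,0,255).astype(np.uint8))
E
```

```text
t 46.27 slide [ -3.5  31.  -78.8] rot [ 2.3 -0.1  1.8] rows 2.1 w 25.5 F [ 0.1 -0.6 -0.8]
 cur grasp [643.9 292.  399.5] q [ 0.24  0.93 -0.55  1.28 -0.88  1.41  0.47] ikq [ 0.21  1.04 -0.56  1.31 -0.87  1.35  0.59] 0.0 0.0
 per row 3 slide [ -1.2  10.3 -26.3] rot [ 0.8 -0.   0.6]
G [643.9 292.  399.5] hdir [ 0.063 -0.236 -0.97 ] end rel pot [ 33.6 -38.6 220.1] axis at rim rel pot [ 40.7 -65.4] w 25.498647775408564 F [ 0.1 -0.6 -0.8]
```

View pics/side44.png

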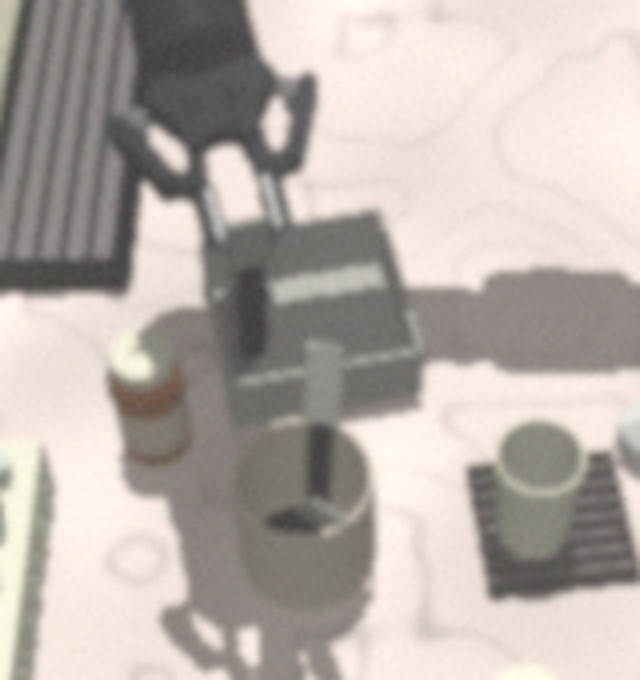

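Request:
{"name": "arm_command", "arguments": {"rot": [[1.2,0,0.9],[1.1,0,0.9],[0,0,0],[0,0,0],[0,0,0]], "slide": [[-1,14,0],[-1,14,-10],[0,5,-20],[0,0,-20],[0,0,0]], "gripper": [0,0,0,0,0]}}

```text
clock: 46.78
eef_pos: [638.6, 339.6, 342.0]
tool_rot: [-1.78, -0.003, 0.343]
force: [-0.2, -0.0, -2.1]
width: 25.9
```

```bash
python3 - <<'E'
from spat import *
print((proj('side',[655.6,248.4,220])-[150,130])*4)
endp(185)
s=telemetry.read_state();R=Ro.from_euler('xyz',s['tool_rot']);e=s['eef_pos']-19*R.apply([0,0,1])+185*R.apply([0,1,0]);print((proj('side',e)-[150,130])*4)
for n in ('side','top'):
    im,d=get_image(n)
    b=im[130:300,150:310,::-1] if n=='side' else im[120:220,120:220,::-1];cv2.imwrite(f'pics/{n}45.png',np.clip(cv2.resize(b,None,fx=4,fy=4,interpolation=cv2.INTER_CUBIC)*1.2,0,255).astype(np.uint8))
E
```

```text
[[248.59157485 336.34223111]]
G [644.8 322.1 345.9] hdir [ 0.073 -0.195 -0.978] end rel pot [ 36.2  -0.9 165. ] axis at rim rel pot [ 40.3 -11.9] w 25.910436077415124 F [-0.2 -0.  -2.1]
[[245.37631618 426.44256079]]
```

View pics/side45.png

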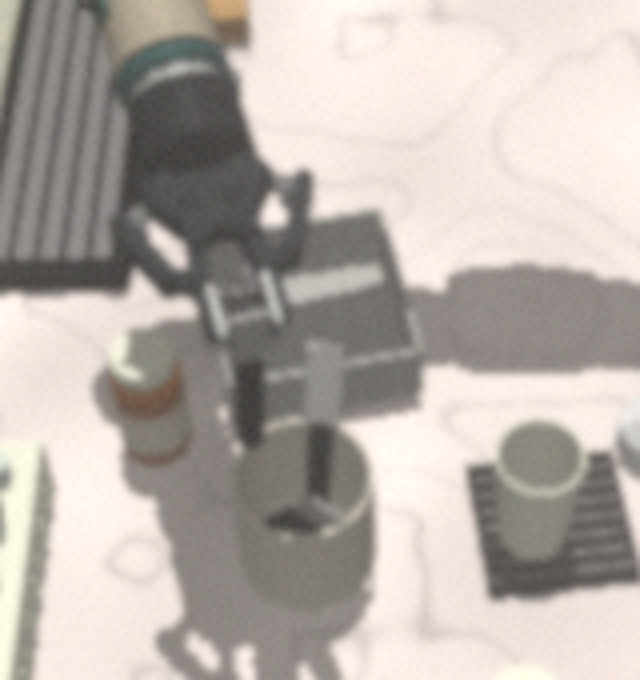

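View pics/top45.png

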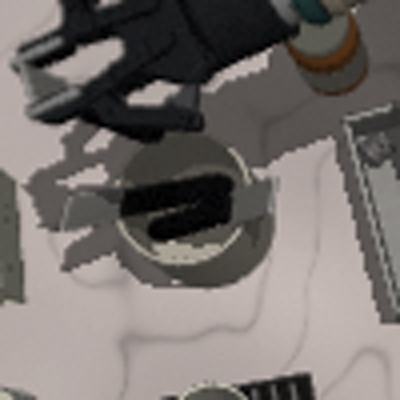

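Request:
{"name": "arm_command", "arguments": {"rot": [[0,0,0],[0,0,0],[0,0,0],[0,0,0],[0,0,0]], "slide": [[-3,-1,-12],[-2,-1,-15],[-1,0,-15],[-1,0,-15],[0,0,0]], "gripper": [0,0,0,0,0]}}

```text
clock: 47.3
eef_pos: [632.9, 337.3, 287.6]
tool_rot: [-1.779, -0.013, 0.341]
force: [0.0, -0.5, -1.4]
width: 26.0
```

```bash
python3 - <<'E'
from spat import *
endp(190)
for n in ('side','top'):
    im,d=get_image(n)
    b=im[130:300,150:310,::-1] if n=='side' else im[120:220,120:220,::-1];cv2.imwrite(f'pics/{n}46.png',np.clip(cv2.resize(b,None,fx=4,fy=4,interpolation=cv2.INTER_CUBIC)*1.2,0,255).astype(np.uint8))
E
```

```text
G [639.1 319.7 291.5] hdir [ 0.081 -0.19  -0.978] end rel pot [ 32.5  -3.4 105.6] axis at rim rel pot [32.1 -2.6] w 25.96801934308066 F [ 0.  -0.5 -1.4]
```

View pics/side46.png

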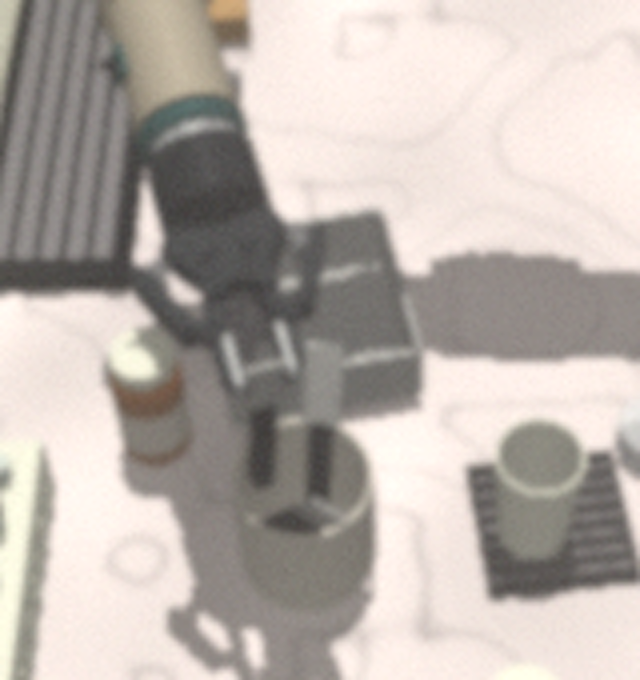

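Request:
{"name": "arm_command", "arguments": {"rot": [[0,0,0],[0,0,0],[0,0,0],[0,0,0],[0,0,0]], "slide": [[-1,0,-15],[0,0,-15],[0,0,-15],[0,0,-12],[0,0,0]], "gripper": [0,0,0,0,0]}}

```text
clock: 47.82
eef_pos: [633.8, 338.3, 230.6]
tool_rot: [-1.778, -0.022, 0.339]
force: [0.6, -0.6, -0.7]
width: 26.1
```

```bash
python3 - <<'E'
from spat import *
endp(190)
for n in ('side','top'):
    im,d=get_image(n)
    b=im[130:300,150:310,::-1] if n=='side' else im[120:220,120:220,::-1];cv2.imwrite(f'pics/{n}47.png',np.clip(cv2.resize(b,None,fx=4,fy=4,interpolation=cv2.INTER_CUBIC)*1.2,0,255).astype(np.uint8))
E
```

```text
G [639.9 320.8 234.5] hdir [ 0.088 -0.187 -0.978] end rel pot [34.7 -1.7 48.6] axis at rim rel pot [29.2 10. ] w 26.130877774839277 F [ 0.6 -0.6 -0.7]
```

View pics/side47.png

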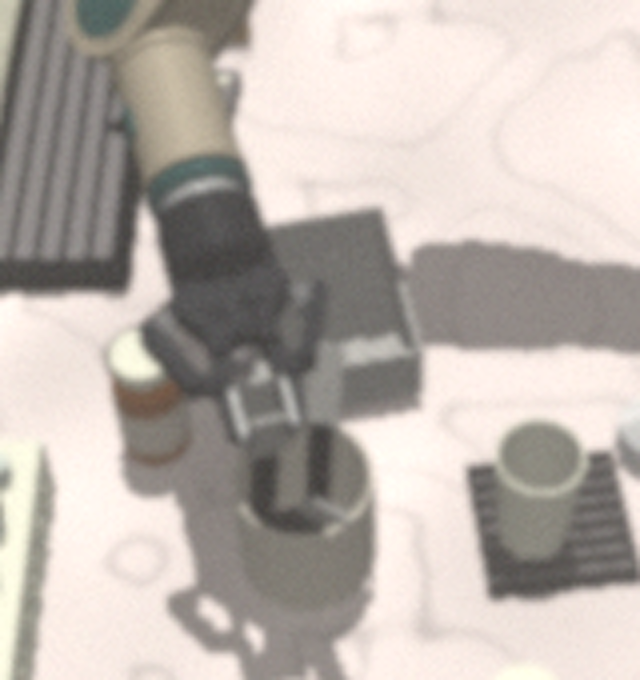

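View pics/top47.png

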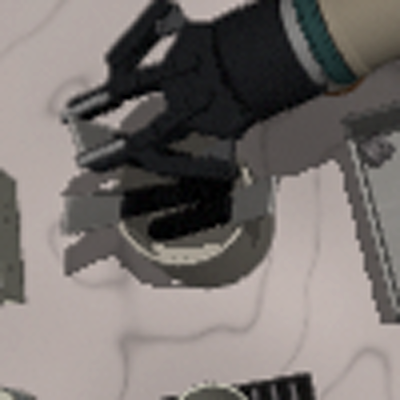

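Request:
{"name": "arm_command", "arguments": {"rot": [[0,0,0],[0,0,0],[0,0,0],[0,0,0]], "slide": [[-2,0,-12],[-2,0,-12],[0,0,0],[0,0,0]], "gripper": [0,0,0,0]}}

```text
clock: 48.25
eef_pos: [631.0, 339.5, 209.8]
tool_rot: [-1.775, -0.028, 0.339]
force: [-0.2, -0.6, -0.8]
width: 26.2
```

Request:
{"name": "arm_command", "arguments": {"rot": [[0,0,0],[0,0,0],[0,0,0],[0,0,0],[0,0,0]], "slide": [[0,0,0],[0,0,0],[0,0,0],[0,0,0],[0,0,0]], "gripper": [50,50,50,50,50]}}

```text
clock: 48.67
eef_pos: [630.1, 339.7, 211.0]
tool_rot: [-1.774, -0.028, 0.34]
force: [-0.4, 0.1, 0.2]
width: 50.0
```

```bash
python3 - <<'E'
from spat import *
endp(190)
for n in ('side','top'):
    im,d=get_image(n)
    b=im[130:300,150:310,::-1] if n=='side' else im[120:220,120:220,::-1];cv2.imwrite(f'pics/{n}48.png',np.clip(cv2.resize(b,None,fx=4,fy=4,interpolation=cv2.INTER_CUBIC)*1.2,0,255).astype(np.uint8))
E
```

```text
G [636.3 322.1 214.8] hdir [ 0.093 -0.181 -0.979] end rel pot [31.9  0.7 28.8] axis at rim rel pot [24.2 15.7] w 50.03685692633594 F [-0.4  0.1  0.2]
```

View pics/side48.png

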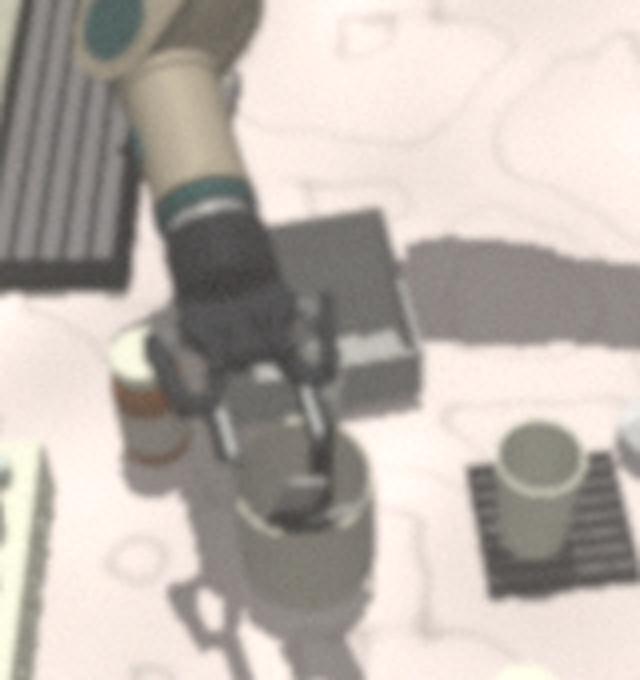

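View pics/top48.png

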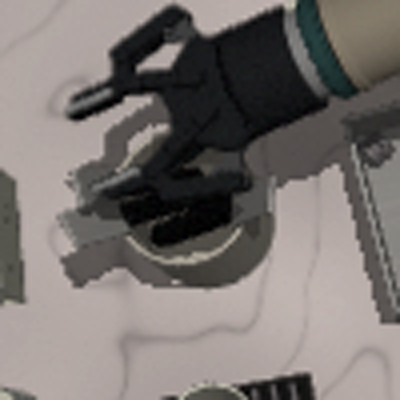

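Request:
{"name": "arm_command", "arguments": {"rot": [[0,0,0],[0,0,0],[0,0,0],[0,0,0],[0,0,0]], "slide": [[0,0,8],[0,0,15],[0,-2,20],[0,-5,25],[0,-10,25]], "gripper": [50,50,50,50,50]}}

```text
clock: 49.18
eef_pos: [626.7, 324.0, 305.4]
tool_rot: [-1.771, -0.019, 0.345]
force: [0.8, 0.7, 0.6]
width: 49.8
```

Request:
{"name": "arm_command", "arguments": {"rot": [[0,0,0],[0,0,0],[0,0,0],[0,0,0],[0,0,0]], "slide": [[0,-30,15],[0,-35,10],[0,-38,0],[0,-38,0],[0,-38,0]], "gripper": [50,50,50,50,50]}}

```text
clock: 49.6
eef_pos: [621.2, 150.4, 353.0]
tool_rot: [-1.766, -0.039, 0.363]
force: [-0.3, 0.5, 0.4]
width: 49.9
```

Request:
{"name": "arm_command", "arguments": {"rot": [[0,0,0],[0,0,0],[0,0,0],[0,0,0],[0,0,0]], "slide": [[0,-38,0],[0,-38,0],[0,-38,0],[0,-38,0],[0,-38,0]], "gripper": [50,50,50,50,50]}}

```text
clock: 50.02
eef_pos: [618.8, -47.9, 364.1]
tool_rot: [-1.771, -0.047, 0.367]
force: [1.0, 0.1, 0.1]
width: 49.9
```

```bash
python3 - <<'E'
from spat import *
st()
for n in ('side','top'):
    im,d=get_image(n);cv2.imwrite(f'pics/{n}49f.png',im[:,:,::-1]);np.save(f'pics/{n}49.npy',d)
    b=im[150:300,150:310,::-1] if n=='side' else im[130:210,130:290,::-1];cv2.imwrite(f'pics/{n}49.png',np.clip(cv2.resize(b,None,fx=5,fy=5,interpolation=cv2.INTER_CUBIC)*1.3,0,255).astype(np.uint8))
E
```

```text
t 50.0167 pos [618.8 -47.9 364.1] rpy [-1.771 -0.047  0.367] w 49.8671950254762 F [1.  0.1 0.1] q [ 0.62  1.1  -0.51  0.99 -0.66  1.95  0.59]
[[0.933, 0.114, -0.343], [0.358, -0.169, 0.918], [0.047, -0.979, -0.199]]
```

View pics/side49.png

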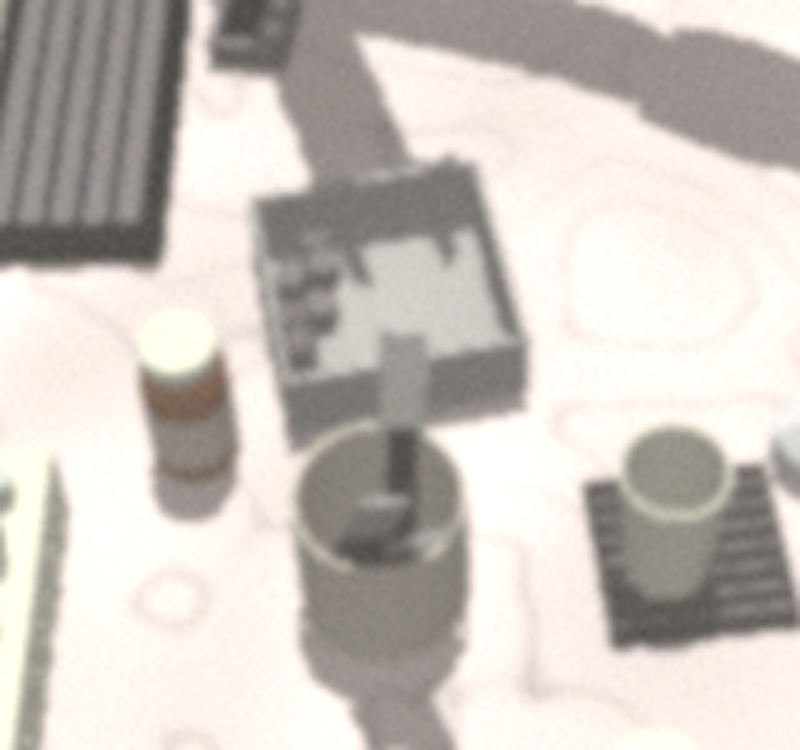

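View pics/top49.png

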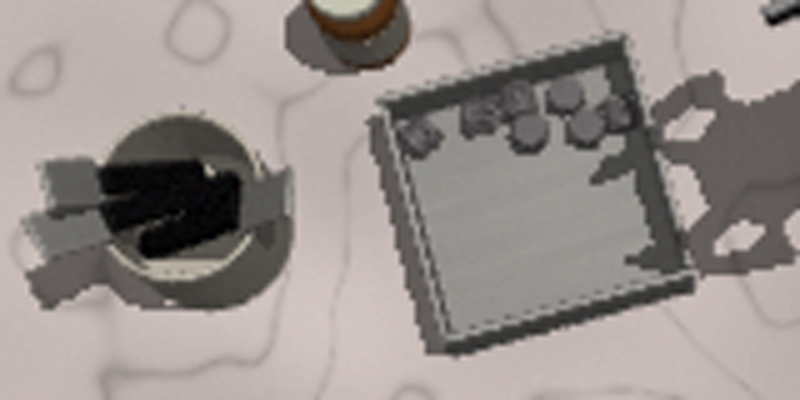

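View pics/top49f.png

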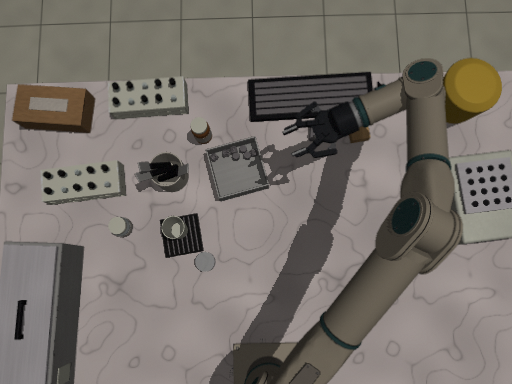

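```bash
python3 - <<'E'
from spat import *
im=cv2.imread('pics/top49f.png');P=cloud('top',np.load('pics/top49.npy'))
dk=im.max(2)<45
for v in range(160,184,2):
    print(v,[(u,*P[v,u].round().astype(int).tolist()) for u in range(136,192,3) if (dk[v,u] or P[v,u,2]>125)])
m=np.zeros((384,512),bool);m[205:262,155:210]=1;m&=(P[:,:,2]>92)
print('cup',cv2.minEnclosingCircle(P[m][:,:2].astype(np.float32)))
H=P[:,:,2]
for n,(x0,y0,x1,y1),zlo in [('dish',(190,248,220,275),20),('jar',(105,210,135,240),60),('bottle',(185,110,215,150),100)]:
    m=np.zeros(H.shape,bool);m[y0:y1,x0:x1]=1;m&=(H>zlo);print(n,cv2.minEnclosingCircle(P[m][:,:2].astype(np.float32)))
E
```

```text
160 []
162 [(139, 623, 343, 195), (142, 629, 341, 171), (145, 631, 335, 163), (148, 635, 331, 143), (157, 653, 323, 60), (160, 649, 310, 77), (163, 653, 305, 58), (166, 658, 300, 38), (169, 660, 292, 28)]
164 [(139, 618, 344, 192), (142, 621, 339, 178), (145, 625, 335, 161), (148, 629, 331, 143), (151, 629, 322, 143), (154, 634, 319, 117), (157, 637, 313, 104), (160, 641, 308, 88), (163, 646, 303, 65), (166, 650, 299, 43), (169, 654, 293, 25), (175, 654, 274, 21), (187, 621, 214, 165)]
166 [(139, 612, 343, 195), (142, 615, 339, 179), (145, 619, 335, 160), (148, 623, 331, 142), (151, 623, 322, 141), (154, 627, 317, 124), (157, 630, 312, 110), (160, 635, 308, 87), (163, 640, 304, 60), (166, 640, 295, 60), (169, 643, 288, 48), (172, 643, 280, 44), (175, 647, 274, 25), (178, 649, 266, 15), (181, 622, 236, 135), (184, 618, 224, 155), (187, 615, 214, 166)]
168 [(139, 608, 345, 189), (142, 610, 340, 176), (145, 613, 334, 162), (148, 617, 330, 145), (151, 619, 324, 135), (154, 626, 323, 100), (157, 644, 332, 17), (160, 628, 307, 89), (163, 630, 300, 80), (166, 633, 294, 63), (169, 636, 288, 
[... 1271 characters left out ...]
13, 335, 45), (160, 615, 319, 31), (163, 610, 305, 56), (166, 606, 292, 75), (169, 603, 280, 88), (172, 603, 271, 88), (175, 602, 261, 91)]
178 [(139, 582, 348, 173), (142, 585, 344, 158), (145, 586, 337, 150), (148, 589, 331, 137), (151, 590, 324, 131), (160, 608, 318, 36), (163, 604, 305, 53), (166, 603, 295, 58), (169, 603, 286, 60)]
180 [(139, 576, 348, 175), (142, 579, 343, 161), (160, 603, 320, 28), (163, 603, 311, 27)]
182 []
cup ((449.5320129394531, 265.3102111816406), 34.288143157958984)
dish ((349.04852294921875, 182.19287109375), 30.009370803833008)
jar ((460.95355224609375, 440.0298156738281), 27.30572509765625)
bottle ((750.5490112304688, 187.40652465820312), 25.939605712890625)
```

```bash
python3 - <<'E'
from spat import *
im,d=get_image('side');cv2.imwrite('pics/side50.png',im[:,:,::-1])
E
```

```text
(no output)
```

View pics/side50.png

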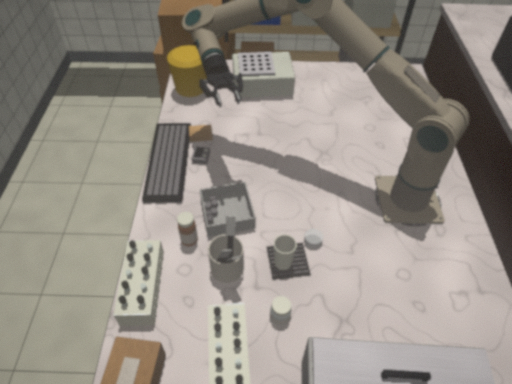

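The counter holds no loose spatulas or caps. The tumbler stands on the mat at (285,250), the spatulas are in the pot at (227,255), and the caps are in the basin at (228,208). The arm touches nothing, so I'm handing in.

```bash
python3 -c "
from cell import ctrl,telemetry
print(ctrl.finish_job(), telemetry.read_state()['clock'])"
```

```text
the job is handed in; nothing more can be done
the job is handed in; nothing more can be done
```

The job is handed in. I poured the caps into the basin, stood the emptied tumbler on the mat, and stood all three spatulas in the pot with their handles down. The hand-in call gives no verdict, so what follows rests on my own last images.

- **Caps:** I count seven in the basin and see none on the counter or in the tumbler. Some overlap in the picture, so an eighth could be hidden among them.
- **Tumbler:** it stands upright, its axis about 18 mm from the mat's centre; the limit is 50 mm.
- **Spatulas:** three were visible from the start and I saw no fourth. They lean about 37°, 33° and 21°, against a limit of 43°. The steepest has the least margin.
- **Bystanders:** the bottle, dishes and jar measure within about 1 mm of where they began. The timer looks unmoved in the side view, but I did not re-measure it.

One thing went wrong on the way. The second spatula came out of the pot as I drew the gripper back and ended up leaning against its outside. I gripped it from above by the blade and put it in properly.

Time used was about 50 s of the 208 s allowed.

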